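# Restock the packing-block bin under the low shelf

### The job

Restock the bin under the low shelf: lift the chest's lid open until it rests on its stop, put all the pine packing blocks from the chest into the metal hand scoop, then hold the scoop by its handle with the pan in under the shelf and tip it so that all the blocks go into the bin, without banging the scoop against the shelf or bin. Afterwards lay the empty scoop upright back on its cork mat with its pan at the same end of the mat as before, and close the chest's lid. Leave the tape measure, the pliers and the sanding block alone.

Things in the scene. Friction and masses are not known exactly. Their poses are not given: they have to be found in the camera images.
- bay: low plywood shelf, fixed: a board 130 mm deep, 280 mm wide, underside 185 and top 200 mm above the bench, on two side panels (256 mm clear between them); a 30 mm strip hangs along its rear edge; open in front. Origin on the bench under the middle of the front edge; x points in under the shelf, y left along the edge. A model wagon up to 45 mm high is fixed on top
- bin: grey open bin, fixed under the shelf, 159 (x) x 190 (y) x 45 mm high, walls and floor 5 mm. Origin at the centre of its underside, axes as the shelf's; its front 35 mm stick out in front of the shelf's front edge
- chest: plywood chest, fixed, 170 (x) x 240 (y) x 55 mm high, walls and floor 6 mm; origin at the centre of its underside. The lid's hinge runs along its far (+x) upper edge. The blocks lie flat on its floor, in two rows, at least 58 mm in front of the hinge line, their long sides roughly along the chest's y
- lid (a joint): angle of the chest's lid (rad): 0 closed, 1.9 fully open and resting on its stop, leaning back. It turns freely: it falls shut when short of about 1.5 and falls open beyond about 1.7. The lid is 170 mm deep, 240 mm wide and 6 mm thick
- lid_handle (a point): centre of the head of the black knob on the lid's top face: the head is a disc of 28 mm diameter, 16 mm thick, on a thin stem, centred 35 mm above the lid's top face, midway along y and 30 mm behind the lid's front edge. It turns with the lid
- lid_hinge (a point): middle of the lid's hinge line, at the chest's far upper edge (the hinge runs along the chest's y); the lid's underside is in the plane of this point, the knob centre 140 mm from it along the lid and 41 mm above that plane
- mat: cork mat, fixed, 270 (x) x 115 (y) x 3 mm, on which the scoop lies lengthwise; origin at the centre of its underside. At the start the scoop's pan lies at the +x end of the mat (pan centre about 70 mm from the mat's centre along the mat's x) and its handle points along the mat's -x
- scoop: aluminium hand scoop, loose, 0.16 kg. Origin: centre of the pan's underside; x from handle to pan, y to the open side, z up. Pan inside 76 (x) x 83 (y) mm, floor 3 mm; end walls 25 mm high, back wall (-y) 48 mm high; open on +y with a ramp lip out to y = 63 mm, rising 3 mm. Holds four blocks: two by two in y, two layers. They slide out when it rolls about 45 to 60 degrees about x
- scoop_grip (a point): a good place to grip the scoop's handle: 110 mm behind the pan's centre and 36 mm above the scoop's underside. The handle is a straight wooden bar along the scoop's x, 18 mm wide, 22 mm high, from x = -48 to -182 mm, a foot 50 mm wide under its rear end; the free space below the bar is 25 mm. Axes as the scoop's
- pan_mid (a point): centre of the scoop pan's inner floor, 3 mm above its underside; axes as the scoop's
- tape_measure_mid (a point): yellow tape measure, a bystander; its centre
- pliers_mid (a point): red-handled pliers, a bystander; centre
- sanding_block_mid (a point): cork sanding block 46 x 75 x 24 mm, a bystander to the right; centre
- block1_mid (a point): pine packing block, 34 (x) x 52 (y) x 30 (z) mm, 25 g; centre of the block, axes as its sides; None when this block is absent (two to four are there)
- block2_mid (a point): pine packing block, 34 (x) x 52 (y) x 30 (z) mm, 25 g; centre of the block, axes as its sides; None when this block is absent (two to four are there)
- block3_mid (a point): pine packing block, 34 (x) x 52 (y) x 30 (z) mm, 25 g; centre of the block, axes as its sides; None when this block is absent (two to four are there)
- block4_mid (a point): pine packing block, 34 (x) x 52 (y) x 30 (z) mm, 25 g; centre of the block, axes as its sides; None when this block is absent (two to four are there)

How it is judged:
By the outcome, as a careful person would: the job done as asked, in the order asked, and still so for the second after the job is handed in, with the robot touching nothing.
Of block1, block2, block3, block4 only 2 to 4 are there at a start; the rules pass over those that are not, and their reading is None.
At some moment in a run one of scoop may be knocked a few centimetres aside while the robot is not near it.
It also fails if it takes over 210 s, if anything falls off the work surface, if the arm or the gripper's body presses on something with over 40 N, if the wrist force passes 120 N, or if a joint passes its speed limit or range.

### The arm

A 6-joint arm with a two-finger parallel gripper is mounted at the origin on a cart in front of the work surface, level with it; the furniture and walls round the work are solid. World frame = base frame: x ahead of the robot, y to its left, z up, the work surface at z = 0. Lengths are in m, angles in degrees, forces in N, time in s.
With the tool pointing down it reaches from about 0.375 to 0.9 m from the base axis. Payload 3.1 kg.
Tool frame: the origin (TCP) lies between the finger pads; the fingertips stand 11 mm ahead of it and the grasp point (between the pads) lies 8 mm behind it; z points along the fingers, y is the line along which they close (so a half turn about z gives the same grasp; the last joint's range is limited). The gripper opens to 87 mm and grips with 3 to 60 N. Pads are 19 mm wide; open, the fingers measure 117 mm over their backs; the gripper's body (75 mm by 190 mm) begins 51 mm behind the grasp point.
Start: joints at [-86.832, 30.224, 82.088, -0, 67.689, -10.227], TCP at [0.145, -0.608, 0.234] pointing down, gripper open.
Joint ranges: [-176.69, 176.69], [-43.24, 126.21], [12.49, 139.97], [-82, 262], [0, 151.66], [-163.58, 163.58]. Speed limits (degrees/s): [159.86, 159.86, 180, 180, 180, 180].

### API

Orientations are given as a 3x3 rotation matrix whose columns are the frame's x, y, z axes.
In Python, from rig import bot, viewer, workorder, nets gives the robot as it stands. The module is installed in compiled form; this text tells all that it offers.
- The arm moves only by the tool move_arm, never from a script. Its argument "increments" is a list of rows, each a list of 7 numbers: the shift along the tool's x, y, z normalised to -1 to 1, where 1 is 0.3 m, then the turn, a rotation vector about the tool's x, y, z normalised to -1 to 1, where 1 is pi rad, then the opening, from 0 (shut) to 1 (fully open). In form: [[tx, ty, tz, wx, wy, wz, grip], ...]. A call has 1 to 10 rows; each row is the pose to reach, as a shift and turn from the pose commanded when the call began, along the tool's axes at that moment, turning the shorter way round; what a row does not reach only later rows make up. A row lasts 1/12 s, in which the tool goes at most 41.7 mm and 7.16 degrees, less where a joint would pass 70% of its speed; a pose out of reach is approached as far as the arm can. A call with a number of a shift or a turn outside -1 to 1 is refused whole. A call with a gripper value outside its range is refused whole. The fingers move at their own pace and stop on an object; the grip force is fixed at half the most. Time passes only in rows, so rows that repeat a pose let the fingers close. It gives the time, the measured TCP pose, the force, the opening and the grip force at its end, in the units of the state.
- bot.read_state(): the state, without advancing time (a new reading comes with each control period).
- viewer.capture(name): name is "side" or "top" or "wrist"; returns a dict with "image" (480x640x3 uint8, blue, green, red), "K" (3x3 intrinsics, pixels), "dist" ([k1, k2, p1, p2, k3] as OpenCV has them; the pictures are not rectified), "eye" and "orientation" of the camera in the world. Camera axes: x right, y up, looking along -z (the intrinsics and any distortion apply to the point x, -y, -z); pixel columns grow to the right and rows downward; lengths in m; the calibration is good to about 2 mm. A picture is of the moment at which its call begins. There is no depth.
- workorder.hand_in(): hands the job in; it is judged then, once.
Trained networks look in the newest picture that a camera, given by its name, has taken for a name from the list of things; names that differ only in an ending like _2 or _b are one class to them, and where a whole thing is asked for, a point or a joint stands for the part that bears it (a point fixed in the world has none). Each returns a list of dicts, best first, with "conf" (0 to 1); they miss things now and then, are a little off and sometimes report something else, mostly with a low value. They report only what shows in the picture. A call takes as long as a camera call.
- nets.find_in(camera, thing): "location" ([column, row] in pixels, amid what is visible of it).
The state is a dict: "time_s": time; "joint_positions": joint angles; "qvel": joint speeds; "tau": joint torques, N m; "position": TCP position; "tcp_rot": TCP orientation; "force": force on the tool from outside, world axes, zero at the start; "moment": the same for the moment, N m; "opening": opening from 0.0 (shut) to 1.0 (fully open); "grasp_force": force on a finger pad.
Only numpy, scipy, OpenCV 4.12 (cv2) and the standard library are available. Lean on these libraries where they do the work, as an engineer would, in place of code of your own. Each camera call takes 0.05 s, during which the arm holds its last target. There are 200 camera calls.

## Working session

There is one attempt and no reset: what is moved stays moved. The work goes in short steps, Python scripts to look and compute and a tool call to move; the robot and the scene stay as the last step left them, time stands still between calls to the robot, and variables do not carry over. Pictures are saved under pics/ and viewed, at most 14 in all, crops included, and the job is handed in when it is done.

Besides the shell and the picture viewer there is one more tool, called after ">>>" as name(argument=value, ...) on one line, values as JSON. move_arm: Moves the arm, as the interface text tells. Its arguments: {"type":"object","properties":{"increments":{"type":"array"}},"required":["increments"]}

```bash
mkdir -p pics; ls; cat > h.py <<'E'
import numpy as np, cv2
from rig import bot, viewer, workorder, nets
def ray(c,px):
    u=cv2.undistortPoints(np.array([[px]],float),c['K'],np.array(c['dist'],float))[0,0]
    d=np.array(c['orientation'])@np.array([u[0],-u[1],-1.]); return np.array(c['eye'],float),d
def onz(c,px,z):
    e,d=ray(c,px); return e+d*(z-e[2])/d[2]
def proj(c,P):
    R=np.array(c['orientation']);p=(np.atleast_2d(P)-np.array(c['eye']))@R
    p=p*[1,-1,-1]
    return cv2.projectPoints(p,np.zeros(3),np.zeros(3),np.array(c['K'],float),np.array(c['dist'],float))[0][:,0]
E
python3 - <<'E'
from h import *
for n in ['top','side']:
    c=viewer.capture(n); cv2.imwrite(f'pics/{n}0.png',c['image']); print(n,np.round(c['eye'],3),np.round(c['orientation'],3).tolist(),c['K'],c['dist'])
    for t in ['bay','bin','chest','lid_handle','mat','scoop','scoop_grip','pan_mid','tape_measure_mid','pliers_mid','sanding_block_mid']:
        print(t,[(np.round(r['location']).tolist(),round(r['conf'],2),np.round(onz(c,r['location'],0.0),3).tolist()) for r in nets.find_in(n,t)[:2]])
E
```

```text
pics
top [ 0.256 -0.077  1.493] [[-0.017, 0.984, -0.176], [-1.0, -0.018, -0.008], [-0.012, 0.176, 0.984]] [[533.6390254    0.         325.46385986]
 [  0.         533.6390254  243.97157797]
 [  0.           0.           1.        ]] [-0.11736257  0.          0.          0.          0.        ]
bay [([371.0, 186.0], 0.6, [0.692, -0.198, 0.0])]
bin []
chest [([201.0, 262.0], 0.96, [0.476, 0.291, 0.0])]
lid_handle [([198.0, 260.0], 0.63, [0.483, 0.299, 0.0]), ([312.0, 270.0], 0.27, [0.45, -0.025, 0.0])]
mat []
scoop [([315.0, 268.0], 0.84, [0.455, -0.033, 0.0]), ([198.0, 264.0], 0.35, [0.471, 0.3, 0.0])]
scoop_grip [([317.0, 266.0], 0.79, [0.46, -0.039, 0.0]), ([430.0, 270.0], 0.15, [0.443, -0.359, 0.0])]
pan_mid [([314.0, 264.0], 0.62, [0.466, -0.031, 0.0])]
tape_measure_mid [([434.0, 267.0], 0.91, [0.451, -0.37, 0.0])]
pliers_mid [([467.0, 297.0], 0.62, [0.365, -0.459, 0.0])]
sanding_block_mid [([435.0, 236.0], 0.9, [0.541, -0.377, 0.0]), ([432.0, 268.0], 0.62, [0.448, -0.365, 0.0])]
side [ 1.017 -0.595  1.017] [[0.719, -0.54, 0.437], [0.695, 0.568, -0.442], [-0.01, 0.621, 0.783]] [[5
[... 318 characters left out ...]
, 0.32, 0.0])]
lid_handle [([405.0, 170.0], 0.59, [0.442, 0.345, 0.0])]
mat [([284.0, 270.0], 0.65, [0.446, -0.138, 0.0])]
scoop [([318.0, 245.0], 0.95, [0.453, -0.025, 0.0])]
scoop_grip [([314.0, 247.0], 0.97, [0.448, -0.036, 0.0]), ([405.0, 173.0], 0.23, [0.451, 0.334, 0.0])]
pan_mid [([314.0, 246.0], 0.71, [0.448, -0.034, 0.0]), ([407.0, 171.0], 0.63, [0.449, 0.345, 0.0])]
tape_measure_mid [([156.0, 331.0], 0.7, [0.358, -0.456, 0.0]), ([213.0, 320.0], 0.63, [0.429, -0.348, 0.0])]
pliers_mid [([154.0, 336.0], 0.57, [0.367, -0.466, 0.0]), ([215.0, 319.0], 0.26, [0.432, -0.344, 0.0])]
sanding_block_mid [([236.0, 356.0], 0.92, [0.537, -0.369, 0.0]), ([401.0, 170.0], 0.6, [0.434, 0.339, 0.0])]
```

View pics/top0.png

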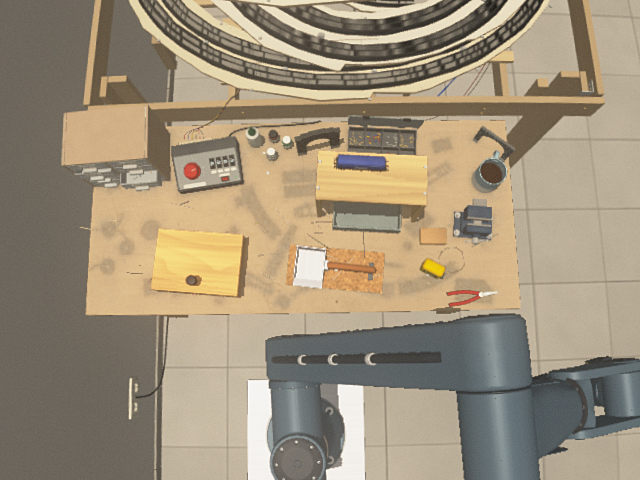

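View pics/side0.png

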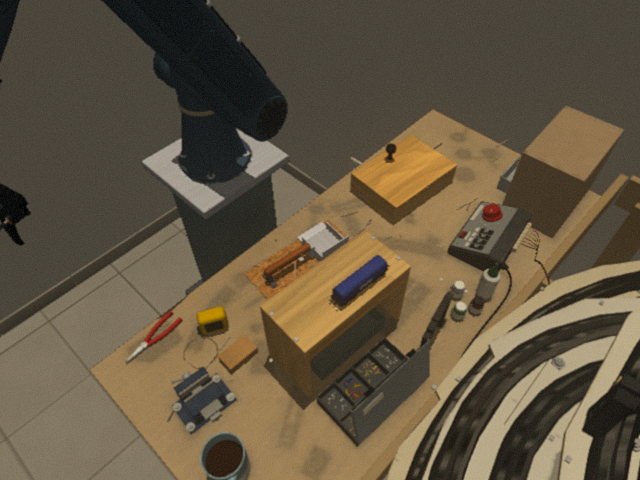

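The top view shows the chest at (198,263) with its knob at (193,280), the scoop pan at (311,266) with the handle pointing right to (376,270), the bay at (372,180) with the bin sticking out to y≈230, and the bystanders on the right. Next I'll read the corners in an enlarged crop.

```bash
python3 - <<'E'
import cv2,numpy as np
im=cv2.imread('pics/top0.png')
a=cv2.resize(im[222:304,145:395],None,fx=3.2,fy=3.2,interpolation=cv2.INTER_CUBIC)
b=cv2.resize(im[145:240,305:440],None,fx=3.2,fy=3.2,interpolation=cv2.INTER_CUBIC)
o=np.zeros((a.shape[0]+b.shape[0],800,3),np.uint8);o[:a.shape[0]]=a;o[a.shape[0]:,:b.shape[1]]=b
cv2.imwrite('pics/crop0.png',o);print(a.shape,b.shape)
E
```

```text
(262, 800, 3) (304, 432, 3)
```

View pics/crop0.png

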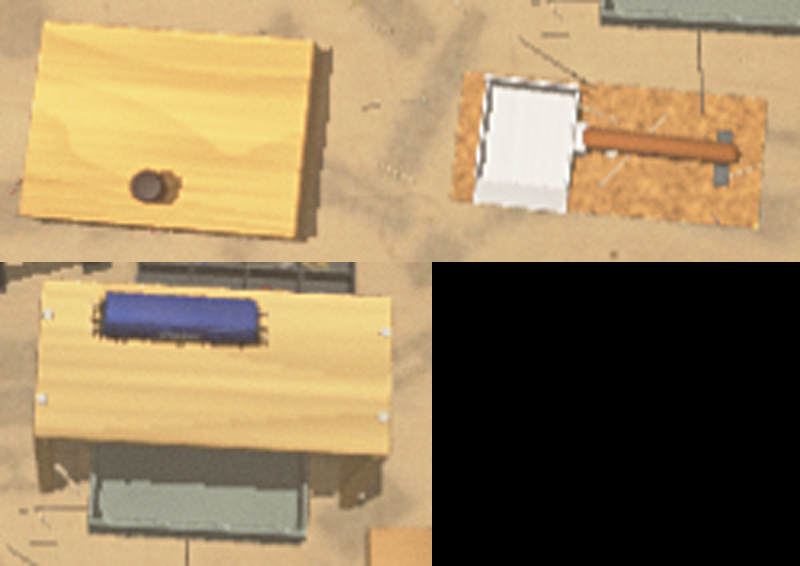

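```bash
python3 - <<'E'
from h import *
c=viewer.capture('top')
def P(l,off,z): return np.array([onz(c,(x/3.2+off[0]-.35,y/3.2+off[1]-.35),z)[:2] for x,y in l])
for n,l,off,z in [('lid',[(45,22),(316,41),(298,237),(20,214)],(145,222),.061),('knob',[(148,184)],(145,222),.104),
 ('mat',[(465,70),(768,98),(760,228),(452,200)],(145,222),.003),('handle',[(585,138),(740,154)],(145,222),.047),
 ('panfloor_ends back L,R',[(488,85),(577,90)],(145,222),.04),('lip',[(473,203),(566,212)],(145,222),.006),
 ('shelf',[(45,20),(391,34),(388,193),(37,175)],(305,145),.2),('binfront',[(90,271),(305,280)],(305,145),.045)]:
    p=P(l,off,z);print(n,np.round(p,3).tolist(),'mean',np.round(p.mean(0),3))
    if len(p)==4:
        e=[np.linalg.norm(p[i]-p[(i+1)%4]) for i in range(4)]; d=p[0]+p[3]-p[1]-p[2]; f=p[0]+p[1]-p[2]-p[3]
        print('  edges',np.round(e,3),'yaw y-dir',np.degrees(np.arctan2(d[1],d[0])),'x-dir',np.degrees(np.arctan2(f[1],f[0])))
    if len(p)==2:
        d=p[0]-p[1];print('  len',np.linalg.norm(d),np.degrees(np.arctan2(d[1],d[0])))
s=bot.read_state();print(s)
w=viewer.capture('wrist');R=np.array(s['tcp_rot']);print('cam in tool',R.T@(np.array(w['eye'])-s['position']),np.round(R.T@np.array(w['orientation']),3),w['K'],w['dist'])
E
```

```text
lid [[0.564, 0.398], [0.543, 0.16], [0.375, 0.174], [0.397, 0.414]] mean [0.47  0.286]
  edges [0.239 0.169 0.241 0.168] yaw y-dir 84.7387769488428 x-dir -5.034895422367573
knob [[0.416, 0.292]] mean [0.416 0.292]
mat [[0.525, 0.036], [0.495, -0.232], [0.38, -0.221], [0.41, 0.048]] mean [ 0.453 -0.092]
  edges [0.269 0.115 0.27  0.116] yaw y-dir 83.66784723532302 x-dir -5.710639028995892
handle [[0.457, -0.07], [0.44, -0.201]] mean [ 0.448 -0.135]
  len 0.13293775049106807 82.98426252025727
panfloor_ends back L,R [[0.505, 0.013], [0.499, -0.063]] mean [ 0.502 -0.025]
  len 0.07701859680336474 85.68194890971058
lip [[0.407, 0.03], [0.397, -0.052]] mean [ 0.402 -0.011]
  len 0.08169804350928414 83.483856592819
shelf [[0.728, -0.053], [0.712, -0.329], [0.581, -0.319], [0.601, -0.045]] mean [ 0.656 -0.186]
  edges [0.276 0.131 0.275 0.128] yaw y-dir 86.26292495954623 x-dir -3.9097268674835877
binfront [[0.556, -0.086], [0.544, -0.272]] mean [ 0.55  -0.179]
  len 0.18622545210644398 86.49308064378145
{'time_s': 1.25, 'joint_positions': array([-8.68322552e+01,  3.02241385e+01,  8.20866659e
[... 314 characters left out ...]
14481722, -0.60798352,  0.23354735]), 'tcp_rot': array([[ 9.72797168e-01,  2.31658519e-01, -1.73766053e-06],
       [ 2.31658519e-01, -9.72797168e-01, -2.21904025e-05],
       [-6.83098701e-06,  2.11842168e-05, -1.00000000e+00]]), 'force': array([-0.17359561, -1.81109311,  0.4322048 ]), 'moment': array([0.0272664 , 0.04816454, 0.03041668]), 'grasp_force': 0.0, 'opening': 1.0019643027346434}
cam in tool [ 0.07255417  0.00037664 -0.15118177] [[ 0.002  0.963  0.268]
 [ 1.    -0.001 -0.001]
 [-0.     0.268 -0.963]] [[418.42670733   0.         312.2432566 ]
 [  0.         418.42670733 239.22082869]
 [  0.           0.           1.        ]] [0.00297062 0.         0.         0.         0.        ]
```

Sizes from my measurements match the given ones (lid 240×169, mat 270×115, shelf 276×130), and the knob lies where the hinge predicts. Next: a helper that turns target poses into move numbers, then set out.

```bash
cat >> h.py <<'E'
from scipy.spatial.transform import Rotation as Ro
def Rd(yaw):  # tool down, tool x at yaw (deg)
    a=np.radians(yaw);return np.array([[np.cos(a),np.sin(a),0],[np.sin(a),-np.cos(a),0],[0,0,-1]])
def tilt(R,axis,deg): # rotate about world axis
    a=np.array(axis,float);a/=np.linalg.norm(a);return Ro.from_rotvec(a*np.radians(deg)).as_matrix()@R
def rel(p0,R0,p,R):
    t=R0.T@(np.array(p)-p0)/.3; w=Ro.from_matrix(R0.T@R).as_rotvec()/np.pi
    return np.round(np.r_[t,w],4)
def plan(poses,start=None):
    """poses: (p,R); prints one call's final numbers from each pose to the next, and rows needed"""
    s=bot.read_state(); p0,R0=(s['position'],s['tcp_rot']) if start is None else start
    for p,R in poses:
        r=rel(p0,R0,p,R); n=max(np.linalg.norm(r[:3])*.3/.0417,np.linalg.norm(r[3:])*180/7.16)
        print(r.tolist(),'rows>=',round(n,1)); p0,R0=np.array(p),R
def path(poses): # rows of one call, all relative to the present/start pose poses[0]
    p0,R0=poses[0]
    for p,R in poses[1:]: print(rel(p0,R0,p,R).tolist())
E
python3 - <<'E'
from h import *
plan([((.38,-.38,.30),Rd(0)),((.43,0.0,.30),Rd(-5.2)),((.415,.291,.20),Rd(-5.2)),((.415,.291,.088),Rd(-5.2))])
E
```

```text
[0.9387, -0.5577, -0.2215, 0.0, -0.0, 0.0744] rows>= 8.0
[0.1667, -1.2667, 0.0, 0.0, 0.0, 0.0289] rows>= 9.2
[-0.1377, -0.9615, 0.3333, 0.0, 0.0, 0.0] rows>= 7.4
[0.0, 0.0, 0.3733, 0.0, 0.0, 0.0] rows>= 2.7
```

>>> move_arm(increments=[[0.9387,-0.5577,-0.2215,0,0,0.0744,1],[0.9387,-0.5577,-0.2215,0,0,0.0744,1],[0.9387,-0.5577,-0.2215,0,0,0.0744,1],[0.9387,-0.5577,-0.2215,0,0,0.0744,1],[0.9387,-0.5577,-0.2215,0,0,0.0744,1],[0.9387,-0.5577,-0.2215,0,0,0.0744,1],[0.9387,-0.5577,-0.2215,0,0,0.0744,1],[0.9387,-0.5577,-0.2215,0,0,0.0744,1],[0.9387,-0.5577,-0.2215,0,0,0.0744,1],[0.9387,-0.5577,-0.2215,0,0,0.0744,1]])

```text
time_s: 2.13
position: [0.3816, -0.3785, 0.3008]
tcp_rot: [[1.0, 0.005, 0.001], [0.005, -1.0, -0.002], [0.001, 0.002, -1.0]]
force: [-0.2, -0.4, -0.1]
opening: 1.001
grasp_force: 0.0
```

>>> move_arm(increments=[[0.0833,-0.6333,0,0,0,0.0289,1],[0.0833,-0.6333,0,0,0,0.0289,1],[0.0833,-0.6333,0,0,0,0.0289,1],[0.0833,-0.6333,0,0,0,0.0289,1],[0.0833,-0.6333,0,0,0,0.0289,1],[0.0833,-0.6333,0,0,0,0.0289,1],[0.0833,-0.6333,0,0,0,0.0289,1]])

```text
time_s: 2.72
position: [0.4045, -0.1902, 0.2999]
tcp_rot: [[0.996, -0.09, -0.0], [-0.09, -0.996, -0.001], [-0.0, 0.001, -1.0]]
force: [0.0, -0.8, -0.1]
opening: 1.0
grasp_force: 0.0
```

```bash
python3 - <<'E'
from h import *
s=bot.read_state();print(s['time_s'],s['position'],s['joint_positions'])
plan([((.43,0.0,.30),Rd(-5.2)),((.415,.291,.20),Rd(-5.2)),((.415,.291,.088),Rd(-5.2))])
E
```

```text
2.7167 [ 0.40454452 -0.19017654  0.29994721] [-3.95212052e+01  1.13364446e+01  1.01345130e+02 -5.53952300e-02
  6.73007500e+01  5.56431055e+01]
[0.0277, -0.639, -0.0008, 0.0003, 0.0001, 0.0003] rows>= 4.6
[-0.1377, -0.9615, 0.3333, 0.0, 0.0, 0.0] rows>= 7.4
[0.0, 0.0, 0.3733, 0.0, 0.0, 0.0] rows>= 2.7
```

>>> move_arm(increments=[[0.0277,-0.639,0,0,0,0,1],[0.0277,-0.639,0,0,0,0,1],[0.0277,-0.639,0,0,0,0,1],[0.0277,-0.639,0,0,0,0,1],[0.0277,-0.639,0,0,0,0,1],[0.0277,-0.639,0,0,0,0,1],[0.0277,-0.639,0,0,0,0,1]])

```text
time_s: 3.3
position: [0.4315, -0.0008, 0.2999]
tcp_rot: [[0.996, -0.09, 0.0], [-0.09, -0.996, -0.001], [0.001, 0.001, -1.0]]
force: [0.2, -1.3, -0.3]
opening: 0.999
grasp_force: 0.0
```

>>> move_arm(increments=[[-0.1377,-0.9615,0.3333,0,0,0,1],[-0.1377,-0.9615,0.3333,0,0,0,1],[-0.1377,-0.9615,0.3333,0,0,0,1],[-0.1377,-0.9615,0.3333,0,0,0,1],[-0.1377,-0.9615,0.3333,0,0,0,1],[-0.1377,-0.9615,0.3333,0,0,0,1],[-0.1377,-0.9615,0.3333,0,0,0,1],[-0.1377,-0.9615,0.3333,0,0,0,1],[-0.1377,-0.9615,0.3333,0,0,0,1],[-0.1377,-0.9615,0.3333,0,0,0,1]])

```text
time_s: 4.13
position: [0.4171, 0.2899, 0.1993]
tcp_rot: [[0.996, -0.091, -0.0], [-0.091, -0.996, -0.001], [-0.0, 0.001, -1.0]]
force: [0.0, -0.3, -0.2]
opening: 0.997
grasp_force: 0.0
```

```bash
python3 - <<'E'
from h import *
s=bot.read_state();print(s['time_s'],s['position'],s['joint_positions'])
w=viewer.capture('wrist');cv2.imwrite('pics/w1.png',w['image'])
print(proj(w,[[.415,.291,.104]]),[ (r['location'],r['conf'],onz(w,r['location'],.104)) for r in nets.find_in('wrist','lid_handle')])
E
```

```text
4.1333 [0.41710897 0.28985584 0.19930728] [ 2.22112796e+01  2.40511566e+01  1.00780207e+02 -7.80293226e-02
  5.52197591e+01  1.17494025e+02]
[[309.14866035 249.00786671]] [([305.2, 137.6], 0.95, array([0.48157642, 0.28713634, 0.104     ]))]
```

View pics/w1.png

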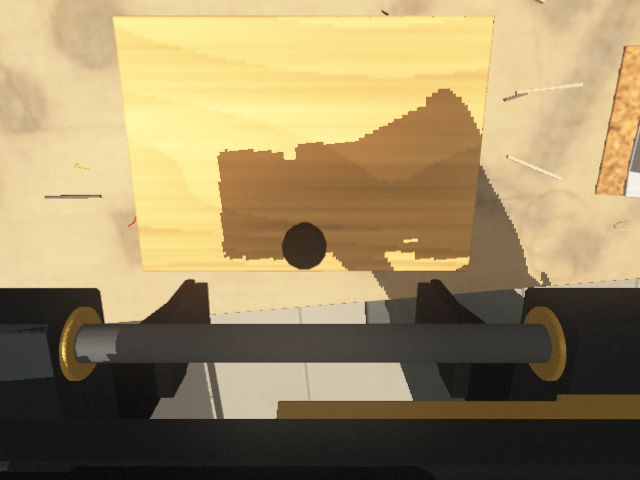

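The knob is at pixel (304,245), against the predicted (309,249), so about 3 mm off. I'll correct for that, descend and grip.

```bash
python3 - <<'E'
from h import *
w=viewer.capture('wrist');k=onz(w,(304,245),.104);print(k)
# lid corners check hinge
for px in [(113,16),(494,15),(469,271),(143,271)]: print(np.round(onz(w,px,.061),4))
plan([((k[0],k[1],.088),Rd(-5.2))])
yaw=-5.2;x=np.array([np.cos(np.radians(yaw)),np.sin(np.radians(yaw)),0]);y=np.array([-x[1],x[0],0])
h=np.array([k[0],k[1],.096])+.14*x; h[2]=.055;print('hinge',h)
poses=[]
for i in range(0,31):
    th=1.82*i/30; a=np.arctan2(.041,.14)+th; r=np.hypot(.041,.14)
    g=h-x*r*np.cos(a)+np.array([0,0,1])*r*np.sin(a)
    R=tilt(Rd(yaw),y,25*i/30)   # body leans to +x
    poses.append((g+.008*R[:,2],R))
for j in range(3): print('call',j); path(poses[10*j:10*j+11])
E
```

```text
[0.41764331 0.29334066 0.104     ]
[0.5649 0.3999 0.061 ]
[0.5436 0.1623 0.061 ]
[0.3742 0.1764 0.061 ]
[0.3963 0.4151 0.061 ]
[0.0009, -0.014, 0.3744, 0.0001, -0.0002, -0.001] rows>= 2.7
hinge [0.55706713 0.2806521  0.055     ]
call 0
[0.0088, 0.0, -0.028, -0.0, -0.0046, 0.0]
[0.0192, 0.0, -0.0555, -0.0, -0.0093, 0.0]
[0.0313, -0.0, -0.0822, 0.0, -0.0139, -0.0]
[0.045, 0.0, -0.1082, 0.0, -0.0185, -0.0]
[0.0602, 0.0, -0.1332, 0.0, -0.0231, 0.0]
[0.0769, 0.0, -0.1573, -0.0, -0.0278, -0.0]
[0.095, 0.0, -0.1803, 0.0, -0.0324, -0.0]
[0.1146, 0.0, -0.2021, 0.0, -0.037, -0.0]
[0.1353, 0.0, -0.2227, -0.0, -0.0417, -0.0]
[0.1573, 0.0, -0.242, 0.0, -0.0463, 0.0]
call 1
[0.0203, -0.0, -0.021, 0.0, -0.0046, -0.0]
[0.0418, -0.0, -0.0408, -0.0, -0.0093, 0.0]
[0.0645, -0.0, -0.0592, 0.0, -0.0139, 0.0]
[0.0882, 0.0, -0.0762, -0.0, -0.0185, -0.0]
[0.113, -0.0, -0.0917, 0.0, -0.0231, -0.0]
[0.1386, 0.0, -0.1056, 0.0, -0.0278, -0.0]
[0.165, 0.0, -0.1179, 0.0, -0.0324, -0.0]
[0.1921, -0.0, -0.1286, -0.0, -0.037, 0.0]
[0.2198, -0.0, -0.1377, -0.0, -0.0417, -0.0]
[0.248, -0.0, -0.145, 0.0, -0.0463, 0.0]
call 2
[0.0275, 0.0, -0.0096, -0.0, -0.0046, 0.0]
[0.0555, -0.0, -0.0176, -0.0, -0.0093, 0.0]
[0.084, 0.0, -0.0238, -0.0, -0.0139, -0.0]
[0.1127, -0.0, -0.0283, -0.0, -0.0185, -0.0]
[0.1417, 0.0, -0.031, -0.0, -0.0231, -0.0]
[0.1708, -0.0, -0.0319, 0.0, -0.0278, -0.0]
[0.1999, 0.0, -0.031, -0.0, -0.0324, -0.0]
[0.2289, -0.0, -0.0283, 0.0, -0.037, -0.0]
[0.2577, 0.0, -0.0239, -0.0, -0.0417, -0.0]
[0.2861, 0.0, -0.0177, -0.0, -0.0463, 0.0]
```

>>> move_arm(increments=[[0,-0.014,0.3744,0,0,0,1],[0,-0.014,0.3744,0,0,0,1],[0,-0.014,0.3744,0,0,0,1],[0,-0.014,0.3744,0,0,0,1],[0,-0.014,0.3744,0,0,0,1],[0,-0.014,0.3744,0,0,0,0.2],[0,-0.014,0.3744,0,0,0,0],[0,-0.014,0.3744,0,0,0,0],[0,-0.014,0.3744,0,0,0,0],[0,-0.014,0.3744,0,0,0,0]])

```text
time_s: 5.12
position: [0.4166, 0.2957, 0.0889]
tcp_rot: [[0.996, -0.09, 0.002], [-0.09, -0.996, 0.001], [0.002, -0.001, -1.0]]
force: [0.1, 0.7, 0.4]
opening: 0.707
grasp_force: 0.0
```

>>> move_arm(increments=[[0,0,0,0,0,0,0],[0,0,0,0,0,0,0],[0,0,0,0,0,0,0],[0,0,0,0,0,0,0]])

```text
time_s: 5.45
position: [0.4159, 0.2954, 0.0877]
tcp_rot: [[0.996, -0.09, -0.0], [-0.09, -0.996, -0.0], [-0.0, 0.0, -1.0]]
force: [0.7, -0.2, 0.3]
opening: 0.401
grasp_force: 0.0
```

>>> move_arm(increments=[[0,0,0,0,0,0,0],[0,0,0,0,0,0,0],[0,0,0,0,0,0,0],[0,0,0,0,0,0,0]])

```text
time_s: 5.78
position: [0.4159, 0.2952, 0.0876]
tcp_rot: [[0.996, -0.091, -0.0], [-0.091, -0.996, -0.0], [-0.0, 0.0, -1.0]]
force: [-0.4, -1.1, 0.4]
opening: 0.304
grasp_force: 30.0
```

>>> move_arm(increments=[[0.0088,0,-0.028,0,-0.0046,0,0],[0.0192,0,-0.0555,0,-0.0093,0,0],[0.0313,0,-0.0822,0,-0.0139,0,0],[0.045,0,-0.1082,0,-0.0185,0,0],[0.0602,0,-0.1332,0,-0.0231,0,0],[0.0769,0,-0.1573,0,-0.0278,0,0],[0.095,0,-0.1803,0,-0.0324,0,0],[0.1146,0,-0.2021,0,-0.037,0,0],[0.1353,0,-0.2227,0,-0.0417,0,0],[0.1573,0,-0.242,0,-0.0463,0,0]])

```text
time_s: 6.62
position: [0.4619, 0.291, 0.1601]
tcp_rot: [[0.985, -0.091, -0.148], [-0.09, -0.996, 0.013], [-0.149, 0.001, -0.989]]
force: [-0.8, 0.1, -2.5]
opening: 0.307
grasp_force: 30.0
```

>>> move_arm(increments=[[0.0203,0,-0.021,0,-0.0046,0,0],[0.0418,0,-0.0408,0,-0.0093,0,0],[0.0645,0,-0.0592,0,-0.0139,0,0],[0.0882,0,-0.0762,0,-0.0185,0,0],[0.113,0,-0.0917,0,-0.0231,0,0],[0.1386,0,-0.1056,0,-0.0278,0,0],[0.165,0,-0.1179,0,-0.0324,0,0],[0.1921,0,-0.1286,0,-0.037,0,0],[0.2198,0,-0.1377,0,-0.0417,0,0],[0.248,0,-0.145,0,-0.0463,0,0]])

```text
time_s: 7.45
position: [0.5417, 0.2838, 0.1929]
tcp_rot: [[0.953, -0.09, -0.289], [-0.087, -0.996, 0.026], [-0.29, 0.0, -0.957]]
force: [-1.8, -0.1, 2.4]
opening: 0.309
grasp_force: 30.0
```

>>> move_arm(increments=[[0.0275,0,-0.0096,0,-0.0046,0,0],[0.0555,0,-0.0176,0,-0.0093,0,0],[0.084,0,-0.0238,0,-0.0139,0,0],[0.1127,0,-0.0283,0,-0.0185,0,0],[0.1417,0,-0.031,0,-0.0231,0,0],[0.1708,0,-0.0319,0,-0.0278,0,0],[0.1999,0,-0.031,0,-0.0324,0,0],[0.2289,0,-0.0283,0,-0.037,0,0],[0.2577,0,-0.0239,0,-0.0417,0,0],[0.2861,0,-0.0177,0,-0.0463,0,0]])

```text
time_s: 8.28
position: [0.6263, 0.2762, 0.1732]
tcp_rot: [[0.902, -0.091, -0.422], [-0.082, -0.996, 0.038], [-0.424, -0.0, -0.906]]
force: [0.7, -0.0, 1.4]
opening: 0.307
grasp_force: 30.0
```

```bash
python3 - <<'E'
from h import *
s=bot.read_state();print(s['position'],s['joint_positions'],s['force'],s['opening'])
c=viewer.capture('side');cv2.imwrite('pics/s1.png',c['image'])
E
```

```text
[0.62627504 0.27616061 0.17317775] [ 11.41995465  49.06573881  57.24945388   7.02666319  97.76501199
 106.08520572] [ 0.68234373 -0.04930495  1.35170757] 0.3074596318924149
```

View pics/s1.png

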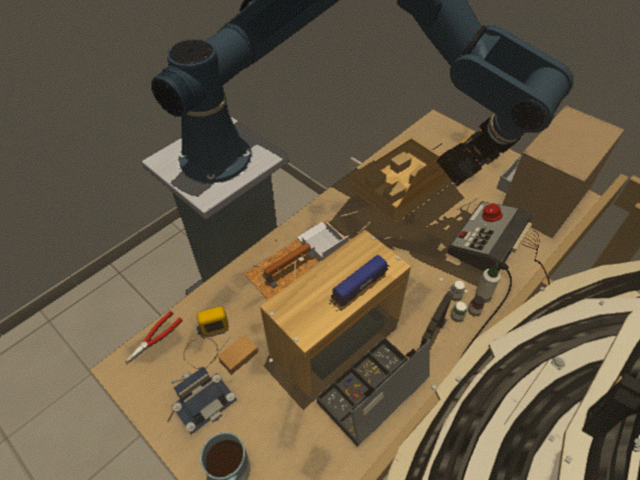

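The lid is open near its stop, held by the knob at about (460,165). I'll release, retract along the tool and look into the chest.

>>> move_arm(increments=[[0,0,0,0,0,0,0.6],[0,0,0,0,0,0,0.6],[0,0,0,0,0,0,0.6],[0,0,0,0,0,0,0.6],[0,0,-0.1,0,0,0,0.8],[0,0,-0.2,0,0,0,0.8],[0,0,-0.3,0,0,0,1],[0,0,-0.5,0,0,0,1],[0,0,-0.5,0,0,0,1],[0,0,-0.5,0,0,0,1]])

```text
time_s: 9.17
position: [0.6919, 0.2706, 0.3148]
tcp_rot: [[0.907, -0.091, -0.41], [-0.082, -0.996, 0.04], [-0.412, -0.003, -0.911]]
force: [0.5, -0.2, 1.1]
opening: 0.955
grasp_force: 0.0
```

```bash
python3 - <<'E'
from h import *
s=bot.read_state();print(s['position'],s['joint_positions'],s['force'],s['opening'])
plan([((.42,.287,.32),Rd(-5.2))])
E
```

```text
[0.69186547 0.27055446 0.31479107] [ 10.17714246  49.14482922  35.32010352   7.36373059 118.86879958
 107.5932119 ] [ 0.5243877  -0.24920638  1.1103095 ] 0.955241434136643
[-0.8339, 0.0279, 0.3583, -0.001, 0.1353, 0.0001] rows>= 6.5
```

>>> move_arm(increments=[[-0.8339,0.0279,0.3583,0,0.1353,0,1],[-0.8339,0.0279,0.3583,0,0.1353,0,1],[-0.8339,0.0279,0.3583,0,0.1353,0,1],[-0.8339,0.0279,0.3583,0,0.1353,0,1],[-0.8339,0.0279,0.3583,0,0.1353,0,1],[-0.8339,0.0279,0.3583,0,0.1353,0,1],[-0.8339,0.0279,0.3583,0,0.1353,0,1],[-0.8339,0.0279,0.3583,0,0.1353,0,1],[-0.8339,0.0279,0.3583,0,0.1353,0,1]])

```text
time_s: 9.92
position: [0.4126, 0.2866, 0.3168]
tcp_rot: [[0.996, -0.087, -0.014], [-0.087, -0.996, 0.0], [-0.014, 0.001, -1.0]]
force: [0.7, -0.3, 0.0]
opening: 0.998
grasp_force: 0.0
```

```bash
python3 - <<'E'
from h import *
w=viewer.capture('wrist');cv2.imwrite('pics/w2.png',w['image'])
for i in range(1,5): print(i,[ (np.round(r['location']),r['conf'],np.round(onz(w,r['location'],.036),3)) for r in nets.find_in('wrist',f'block{i}_mid')]); break
c=viewer.capture('top');print([(r['location'],r['conf']) for r in nets.find_in('top','pan_mid')[:1]])
E
```

```text
1 [(array([355., 182.]), 0.63, array([0.418, 0.24 , 0.036]))]
[([313.8, 263.4], 0.74)]
```

View pics/w2.png

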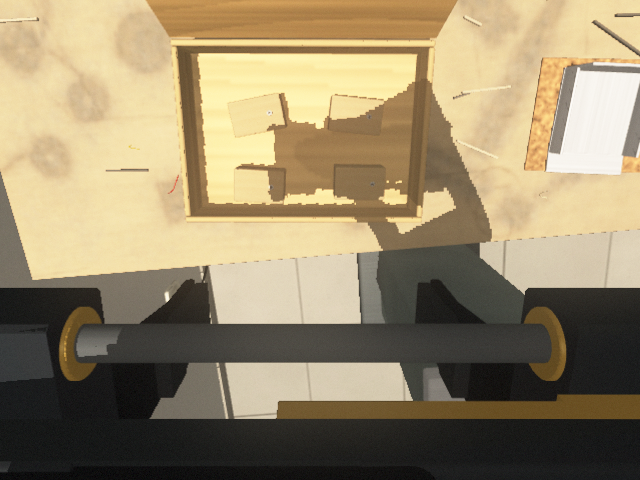

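Four blocks: top-left (257,115), top-right (357,114), bottom-left (260,184), bottom-right (360,183). The scoop hasn't moved in the top view. I'll enlarge to get their corners.

```bash
python3 - <<'E'
import cv2
im=cv2.imread('pics/w2.png');cv2.imwrite('pics/c2.png',cv2.resize(im[80:215,215:400],None,fx=4.3,fy=4.3,interpolation=cv2.INTER_CUBIC))
E
```

```text
(no output)
```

View pics/c2.png

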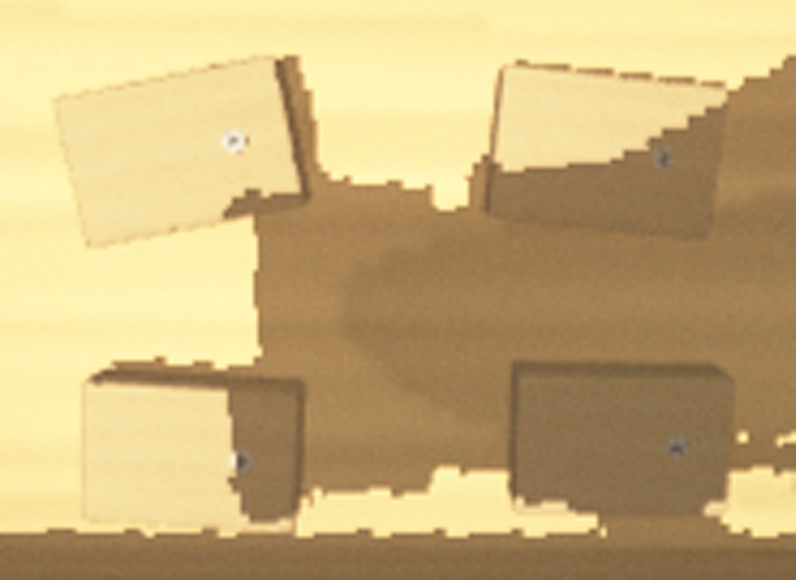

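```bash
python3 - <<'E'
from h import *
w=viewer.capture('wrist');s=bot.read_state();print(s['position'])
B={'A':[(55,99),(275,58),(305,197),(88,245)],'B':[(503,64),(725,85),(710,238),(488,215)],'C':[(85,380),(303,380),(298,525),(85,520)],'D':[(515,372),(733,380),(724,520),(512,512)]}
for k,l in B.items():
    p=np.array([onz(w,(x/4.3+215-.4,y/4.3+80-.4),.036)[:2] for x,y in l]);e=[np.linalg.norm(p[i]-p[(i+1)%4])*1e3 for i in range(4)]
    d=p[0]+p[3]-p[1]-p[2];print(k,np.round(p.mean(0),4),np.round(e),'long yaw',round(np.degrees(np.arctan2(d[1],d[0])),1))
t=viewer.capture('top')
for px in [(488,85),(577,90)]: print(onz(t,(px[0]/3.2+144.65,px[1]/3.2+221.65),.045))
E
```

```text
[0.41903113 0.28677932 0.31690572]
A [0.501  0.3338] [51. 31. 52. 33.] long yaw 95.8
B [0.492  0.2363] [51. 34. 52. 33.] long yaw 79.4
C [0.4318 0.3397] [52. 35. 52. 34.] long yaw 84.2
D [0.4238 0.237 ] [52. 34. 52. 34.] long yaw 82.7
[0.50432688 0.01318623 0.045     ]
[ 0.49854788 -0.06334942  0.045     ]
```

```bash
python3 - <<'E'
from h import *
plan([((.4238,.237,.10),Rd(-7.3)),((.4238,.237,.037),Rd(-7.3)),((.4238,.237,.14),Rd(-7.3)),((.43,-.0225,.20),Rd(-6.5))])
E
```

```text
[0.0394, 0.1635, 0.7224, 0.0001, 0.0035, 0.0113] rows>= 5.3
[0.0, 0.0, 0.21, 0.0, 0.0, 0.0] rows>= 1.5
[0.0, 0.0, -0.3433, 0.0, 0.0, 0.0] rows>= 2.5
[0.1304, 0.8554, -0.2, 0.0, 0.0, -0.0044] rows>= 6.4
```

>>> move_arm(increments=[[0.0394,0.1635,0.7224,0,0.0035,0.0113,1],[0.0394,0.1635,0.7224,0,0.0035,0.0113,1],[0.0394,0.1635,0.7224,0,0.0035,0.0113,1],[0.0394,0.1635,0.7224,0,0.0035,0.0113,1],[0.0394,0.1635,0.7224,0,0.0035,0.0113,0.85],[0.0394,0.1635,0.7224,0,0.0035,0.0113,0.85],[0.0394,0.1635,0.7224,0,0.0035,0.0113,0.85],[0.0394,0.1635,0.7224,0,0.0035,0.0113,0.85]])

```text
time_s: 10.88
position: [0.423, 0.2367, 0.0994]
tcp_rot: [[0.992, -0.127, -0.002], [-0.127, -0.992, -0.001], [-0.002, 0.001, -1.0]]
force: [1.2, 0.3, -0.6]
opening: 0.865
grasp_force: 0.0
```

>>> move_arm(increments=[[0,0,0.1,0,0,0,0.85],[0,0,0.18,0,0,0,0.85],[0,0,0.21,0,0,0,0.85],[0,0,0.21,0,0,0,0.85],[0,0,0.21,0,0,0,0],[0,0,0.21,0,0,0,0],[0,0,0.21,0,0,0,0],[0,0,0.21,0,0,0,0],[0,0,0.21,0,0,0,0],[0,0,0.21,0,0,0,0]])

```text
time_s: 11.72
position: [0.4229, 0.2374, 0.0385]
tcp_rot: [[0.992, -0.126, 0.002], [-0.126, -0.992, 0.0], [0.002, -0.001, -1.0]]
force: [-0.1, 0.9, 7.1]
opening: 0.597
grasp_force: 29.9
```

>>> move_arm(increments=[[0,0,-0.05,0,0,0,0],[0,0,-0.1,0,0,0,0],[0,0,-0.2,0,0,0,0],[0,0,-0.3433,0,0,0,0],[0,0,-0.3433,0,0,0,0],[0,0,-0.3433,0,0,0,0]])

```text
time_s: 12.22
position: [0.4239, 0.2377, 0.1429]
tcp_rot: [[0.992, -0.126, 0.006], [-0.126, -0.992, 0.002], [0.006, -0.002, -1.0]]
force: [-0.7, -0.6, -0.2]
opening: 0.591
grasp_force: 29.9
```

>>> move_arm(increments=[[0.1304,0.8554,-0.2,0,0,-0.0044,0],[0.1304,0.8554,-0.2,0,0,-0.0044,0],[0.1304,0.8554,-0.2,0,0,-0.0044,0],[0.1304,0.8554,-0.2,0,0,-0.0044,0],[0.1304,0.8554,-0.2,0,0,-0.0044,0],[0.1304,0.8554,-0.2,0,0,-0.0044,0],[0.1304,0.8554,-0.2,0,0,-0.0044,0],[0.1304,0.8554,-0.2,0,0,-0.0044,0],[0.1304,0.8554,-0.2,0,0,-0.0044,0]])

```text
time_s: 12.97
position: [0.4279, -0.0228, 0.1995]
tcp_rot: [[0.993, -0.115, -0.003], [-0.115, -0.993, 0.001], [-0.003, -0.001, -1.0]]
force: [-0.6, -0.7, -0.3]
opening: 0.589
grasp_force: 29.9
```

```bash
python3 - <<'E'
from h import *
s=bot.read_state();print(s['time_s'],s['position'],s['opening'],s['force'])
w=viewer.capture('wrist');im=w['image'].copy()
c=np.array([.4605,-.020]);a=np.radians(83.5);X=np.array([np.cos(a),np.sin(a)]);Y=np.array([-X[1],X[0]])
pts=[np.r_[c+x*X+y*Y,z] for x,y,z in [(-38,-41.5,51),(38,-41.5,51),(38,-41.5,28),(38,41.5,28),(-38,41.5,28),(-38,-41.5,28),(-41,63,6),(41,63,6),(-182,9,50),(-182,-9,50)] for x,y,z in [(x/1e3,y/1e3,z/1e3)]]
for q in proj(w,pts): cv2.drawMarker(im,tuple(int(round(v)) for v in q),(0,0,255),0,9,1)
cv2.imwrite('pics/w3.png',im)
E
```

```text
12.9667 [ 0.4279337  -0.02276887  0.19953456] 0.5892099691072403 [-0.56454679 -0.69912069 -0.33904596]
```

View pics/w3.png

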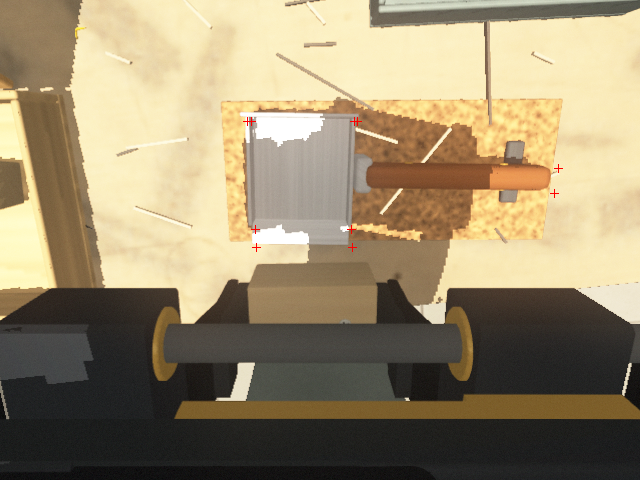

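The block is held. The scoop's back-wall top is at row 116 and its handle end at (550,177), while the prediction was (250–357,121) and (556,181). I'll shift my estimate by about 3 mm.

```bash
cat >> h.py <<'E'
def scoop(c,yaw):
    a=np.radians(yaw);X=np.array([np.cos(a),np.sin(a)]);Y=np.array([-X[1],X[0]]);return np.array(c),X,Y
E
python3 - <<'E'
from h import *
w=viewer.capture('wrist');h1=onz(w,(550,177),.047)[:2];h2=onz(w,(375,176),.047)[:2];d=h2-h1;print('handle',h1,h2,np.degrees(np.arctan2(d[1],d[0])))
X=d/np.linalg.norm(d);print('centre by handle end',h1+X*.182)
print('backwall',onz(w,(249,116),.051),onz(w,(355,116),.051)); print('lip',onz(w,(250,243),.006),onz(w,(349,244),.006))
c,X,Y=scoop((.464,-.0175),83.3)
p=c-.022*Y;Rr=Rd(-6.7)
plan([((*p,.12),Rr),((*p,.0405),Rr),((*p,.14),Rr)])
E
```

```text
handle [ 0.44244877 -0.19687942] [ 0.45731665 -0.07143093] 83.24096100955019
centre by handle end [ 0.46386909 -0.01614434]
backwall [0.50848291 0.01208474 0.051     ] [ 0.50035752 -0.06017975  0.051     ]
lip [0.40635577 0.03361652 0.006     ] [ 0.39599145 -0.05062937  0.006     ]
[0.1939, -0.0251, 0.264, -0.0003, 0.0011, 0.0016] rows>= 2.4
[0.0, 0.0, 0.265, 0.0, 0.0, 0.0] rows>= 1.9
[0.0, 0.0, -0.3317, 0.0, 0.0, 0.0] rows>= 2.4
```

>>> move_arm(increments=[[0.1939,-0.0251,0.264,0,0,0.0016,0],[0.1939,-0.0251,0.264,0,0,0.0016,0],[0.1939,-0.0251,0.264,0,0,0.0016,0],[0.1939,-0.0251,0.264,0,0,0.0016,0],[0.1939,-0.0251,0.264,0,0,0.0016,0],[0.1939,-0.0251,0.264,0,0,0.0016,0]])

```text
time_s: 13.57
position: [0.4861, -0.0201, 0.1214]
tcp_rot: [[0.993, -0.115, -0.002], [-0.115, -0.993, 0.0], [-0.002, -0.0, -1.0]]
force: [-0.3, 1.0, 0.2]
opening: 0.592
grasp_force: 29.9
```

>>> move_arm(increments=[[0,0,0.1,0,0,0,0],[0,0,0.16,0,0,0,0],[0,0,0.21,0,0,0,0],[0,0,0.24,0,0,0,0],[0,0,0.265,0,0,0,0],[0,0,0.265,0,0,0,0],[0,0,0.265,0,0,0,0],[0,0,0.265,0,0,0,0]])

```text
time_s: 14.23
position: [0.4879, -0.0215, 0.0426]
tcp_rot: [[0.993, -0.117, 0.001], [-0.117, -0.993, -0.001], [0.001, 0.0, -1.0]]
force: [0.3, -0.1, -0.7]
opening: 0.593
grasp_force: 29.9
```

>>> move_arm(increments=[[0,0,0,0,0,0,0.75],[0,0,0,0,0,0,0.75],[0,0,0,0,0,0,0.75],[0,0,0,0,0,0,0.75],[0,0,-0.1,0,0,0,0.8],[0,0,-0.3,0,0,0,0.85],[0,0,-0.3,0,0,0,0.85],[0,0,-0.3,0,0,0,0.85],[0,0,-0.3,0,0,0,0.85]])

```text
time_s: 14.98
position: [0.488, -0.0216, 0.1328]
tcp_rot: [[0.993, -0.117, 0.002], [-0.117, -0.993, -0.001], [0.003, 0.001, -1.0]]
force: [1.0, 0.0, -0.7]
opening: 0.848
grasp_force: 0.0
```

```bash
python3 - <<'E'
from h import *
s=bot.read_state();print(s['time_s'],s['position'],s['opening'],s['force'])
c,X,Y=scoop((.4635,-.017),83.3)
p=c+.014*Y;Rr=Rd(-6.7);C=(.4318,.3397);Rc=Rd(-5.8)
m=((.46,.16,.13),Rc)
plan([m,((*C,.11),Rc),((*C,.037),Rc),((*C,.13),Rc),((.46,.16,.13),Rr),((*p,.12),Rr),((*p,.0405),Rr)])
E
```

```text
14.9833 [ 0.48798322 -0.02157524  0.13276815] 0.8481017890744166 [ 1.00990713  0.00727049 -0.74037486]
[-0.1635, -0.5902, 0.0084, 0.0002, -0.0008, -0.0051] rows>= 4.4
[-0.1541, -0.5864, 0.0667, 0.0, 0.0, 0.0] rows>= 4.4
[0.0, 0.0, 0.2433, 0.0, 0.0, 0.0] rows>= 1.8
[0.0, 0.0, -0.31, 0.0, 0.0, 0.0] rows>= 2.2
[0.1541, 0.5864, 0.0, 0.0, 0.0, 0.005] rows>= 4.4
[0.0338, 0.5846, 0.0333, 0.0, 0.0, 0.0] rows>= 4.2
[0.0, 0.0, 0.265, 0.0, 0.0, 0.0] rows>= 1.9
```

>>> move_arm(increments=[[-0.1635,-0.5902,0.0084,0,0,-0.0051,0.85],[-0.1635,-0.5902,0.0084,0,0,-0.0051,0.85],[-0.1635,-0.5902,0.0084,0,0,-0.0051,0.85],[-0.1635,-0.5902,0.0084,0,0,-0.0051,0.85],[-0.1635,-0.5902,0.0084,0,0,-0.0051,0.85]])

```text
time_s: 15.4
position: [0.4564, 0.1637, 0.1274]
tcp_rot: [[0.995, -0.099, -0.005], [-0.099, -0.995, 0.0], [-0.005, 0.0, -1.0]]
force: [0.2, -0.2, 0.2]
opening: 0.854
grasp_force: 0.0
```

>>> move_arm(increments=[[-0.1541,-0.5864,0.0667,0,0,0,0.85],[-0.1541,-0.5864,0.0667,0,0,0,0.85],[-0.1541,-0.5864,0.0667,0,0,0,0.85],[-0.1541,-0.5864,0.0667,0,0,0,0.85],[-0.1541,-0.5864,0.0667,0,0,0,0.85],[-0.1541,-0.5864,0.0667,0,0,0,0.85],[-0.1541,-0.5864,0.0667,0,0,0,0.85],[-0.1541,-0.5864,0.0667,0,0,0,0.85]])

```text
time_s: 16.07
position: [0.4303, 0.3387, 0.1079]
tcp_rot: [[0.995, -0.101, -0.003], [-0.101, -0.995, -0.002], [-0.003, 0.002, -1.0]]
force: [0.5, -0.4, 0.7]
opening: 0.849
grasp_force: 0.0
```

>>> move_arm(increments=[[0,0,0.1,0,0,0,0.85],[0,0,0.2,0,0,0,0.85],[0,0,0.2433,0,0,0,0.85],[0,0,0.2433,0,0,0,0],[0,0,0.2433,0,0,0,0],[0,0,0.2433,0,0,0,0],[0,0,0.2433,0,0,0,0],[0,0,0.2433,0,0,0,0],[0,0,0.2433,0,0,0,0],[0,0,0.2433,0,0,0,0]])

```text
time_s: 16.9
position: [0.4322, 0.34, 0.0374]
tcp_rot: [[0.995, -0.101, 0.002], [-0.101, -0.995, 0.001], [0.002, -0.001, -1.0]]
force: [1.2, -2.1, 6.7]
opening: 0.596
grasp_force: 29.9
```

>>> move_arm(increments=[[0,0,-0.05,0,0,0,0],[0,0,-0.1,0,0,0,0],[0,0,-0.2,0,0,0,0],[0,0,-0.31,0,0,0,0],[0,0,-0.31,0,0,0,0],[0,0,-0.31,0,0,0,0]])

```text
time_s: 17.4
position: [0.4323, 0.3407, 0.1312]
tcp_rot: [[0.995, -0.101, 0.004], [-0.101, -0.995, 0.002], [0.004, -0.003, -1.0]]
force: [-0.1, 0.1, -2.1]
opening: 0.592
grasp_force: 29.9
```

>>> move_arm(increments=[[0.1541,0.5864,0,0,0,0.005,0],[0.1541,0.5864,0,0,0,0.005,0],[0.1541,0.5864,0,0,0,0.005,0],[0.1541,0.5864,0,0,0,0.005,0],[0.1541,0.5864,0,0,0,0.005,0],[0.1541,0.5864,0,0,0,0.005,0]])

```text
time_s: 17.9
position: [0.459, 0.157, 0.1279]
tcp_rot: [[0.993, -0.122, -0.003], [-0.122, -0.993, -0.001], [-0.003, 0.001, -1.0]]
force: [-0.8, 0.5, -0.4]
opening: 0.596
grasp_force: 29.9
```

>>> move_arm(increments=[[0.0338,0.45,0,0,0,0,0],[0.0338,0.45,0,0,0,0,0],[0.0338,0.45,0,0,0,0,0],[0.0338,0.45,0,0,0,0,0],[0.0338,0.45,0,0,0,0,0],[0.0338,0.45,0,0,0,0,0]])

```text
time_s: 18.4
position: [0.4531, 0.0256, 0.1286]
tcp_rot: [[0.993, -0.118, -0.002], [-0.118, -0.993, 0.001], [-0.002, -0.001, -1.0]]
force: [-0.4, -0.2, -0.1]
opening: 0.595
grasp_force: 29.9
```

```bash
python3 - <<'E'
from h import *
s=bot.read_state();print(s['time_s'],s['position'],s['opening'],s['force'],s['grasp_force'])
c,X,Y=scoop((.4635,-.017),83.3)
w=viewer.capture('wrist');im=w['image']
t=viewer.capture('top');print([(r['location'],r['conf']) for r in nets.find_in('top','pan_mid')[:1]],[(r['location'],r['conf']) for r in nets.find_in('top','scoop')[:1]])
cv2.imwrite('pics/w4.png',np.hstack([im[60:420,100:500],cv2.resize(t['image'][230:300,275:395],(400,233)).repeat(1,0)[:233].copy() if 0 else cv2.copyMakeBorder(cv2.resize(t['image'][230:300,275:395],(400,233),interpolation=cv2.INTER_CUBIC),0,127,0,0,cv2.BORDER_CONSTANT)]))
p=c+.014*Y;Rr=Rd(-6.7)
plan([((*p,.12),Rr),((*p,.0405),Rr)])
E
```

```text
18.4 [0.45311404 0.02555044 0.12862298] 0.5952339101089165 [-0.37252193 -0.17936289 -0.12919757] 29.884016811847687
[([330.4, 266.5], 0.63)] [([333.8, 270.2], 0.72)]
[0.0035, 0.1405, 0.0301, -0.0, 0.0003, 0.0007] rows>= 1.0
[0.0, 0.0, 0.265, 0.0, 0.0, 0.0] rows>= 1.9
```

View pics/w4.png

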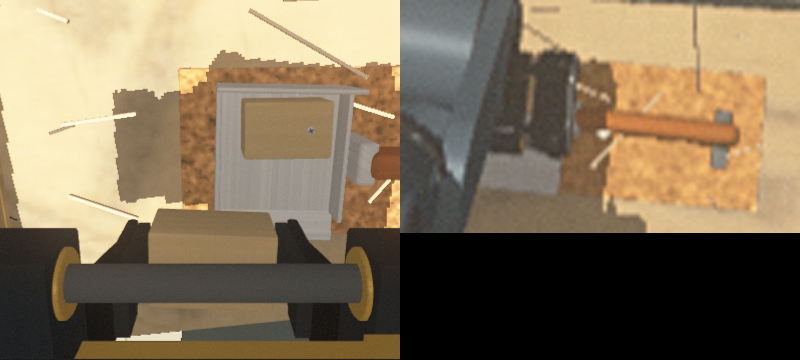

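The first block sits squarely near the pan's back wall and the scoop hasn't moved. Placing the second beside it.

>>> move_arm(increments=[[0.0035,0.1405,0.0301,0,0,0.0007,0],[0.0035,0.1405,0.0301,0,0,0.0007,0],[0.0035,0.1405,0.0301,0,0,0.0007,0],[0.0035,0.1405,0.0301,0,0,0.0007,0],[0.0035,0.1405,0.0301,0,0,0.0007,0]])

```text
time_s: 19.02
position: [0.4497, -0.016, 0.1203]
tcp_rot: [[0.993, -0.118, -0.001], [-0.118, -0.993, 0.0], [-0.001, -0.0, -1.0]]
force: [0.5, -0.4, -0.4]
opening: 0.595
grasp_force: 29.9
```

>>> move_arm(increments=[[0,0,0.1,0,0,0,0],[0,0,0.16,0,0,0,0],[0,0,0.21,0,0,0,0],[0,0,0.24,0,0,0,0],[0,0,0.265,0,0,0,0],[0,0,0.265,0,0,0,0],[0,0,0.265,0,0,0,0],[0,0,0.265,0,0,0,0]])

```text
time_s: 19.68
position: [0.4503, -0.017, 0.0413]
tcp_rot: [[0.993, -0.119, 0.001], [-0.119, -0.993, -0.0], [0.001, 0.0, -1.0]]
force: [-0.2, 0.4, -0.2]
opening: 0.593
grasp_force: 29.9
```

>>> move_arm(increments=[[0,0,0,0,0,0,0.75],[0,0,0,0,0,0,0.75],[0,0,0,0,0,0,0.75],[0,0,0,0,0,0,0.75],[0,0,-0.1,0,0,0,0.8],[0,0,-0.3,0,0,0,0.85],[0,0,-0.3,0,0,0,0.85],[0,0,-0.3,0,0,0,0.85],[0,0,-0.3,0,0,0,0.85]])

```text
time_s: 20.43
position: [0.4504, -0.0172, 0.1317]
tcp_rot: [[0.993, -0.119, 0.003], [-0.119, -0.993, -0.001], [0.003, 0.001, -1.0]]
force: [-0.2, 0.1, -0.9]
opening: 0.846
grasp_force: 0.0
```

```bash
python3 - <<'E'
from h import *
s=bot.read_state();print(s['time_s'],s['position'],s['opening'],s['force'])
c,X,Y=scoop((.4635,-.017),83.3)
p=c-.022*Y;Rr=Rd(-6.7);C=(.492,.2363);Rc=Rd(-10.6)
plan([((.48,.12,.13),Rc),((*C,.11),Rc),((*C,.037),Rc),((*C,.14),Rc),((.46,.06,.15),Rr),((*p,.12),Rr),((*p,.070),Rr)])
E
```

```text
20.4333 [ 0.45043554 -0.0172453   0.13172894] 0.8456665745810131 [-0.21686263  0.06138036 -0.93800348]
[0.0434, -0.466, 0.0055, 0.0002, -0.0009, 0.0209] rows>= 3.4
[-0.032, -0.3884, 0.0667, 0.0, 0.0, 0.0] rows>= 2.8
[0.0, 0.0, 0.2433, 0.0, 0.0, 0.0] rows>= 1.8
[0.0, 0.0, -0.3433, 0.0, 0.0, 0.0] rows>= 2.5
[0.0033, 0.5973, -0.0333, 0.0, 0.0, -0.0217] rows>= 4.3
[0.1149, 0.2536, 0.1, 0.0, 0.0, 0.0] rows>= 2.1
[0.0, 0.0, 0.1667, 0.0, 0.0, 0.0] rows>= 1.2
```

>>> move_arm(increments=[[0.0434,-0.466,0.0055,0,0,0.0209,0.85],[0.0434,-0.466,0.0055,0,0,0.0209,0.85],[0.0434,-0.466,0.0055,0,0,0.0209,0.85],[0.0434,-0.466,0.0055,0,0,0.0209,0.85],[0.0434,-0.466,0.0055,0,0,0.0209,0.85]])

```text
time_s: 20.85
position: [0.4789, 0.1232, 0.1274]
tcp_rot: [[0.984, -0.179, -0.002], [-0.179, -0.984, 0.0], [-0.002, 0.0, -1.0]]
force: [-0.4, -0.5, -0.2]
opening: 0.846
grasp_force: 0.0
```

>>> move_arm(increments=[[-0.032,-0.3884,0.0667,0,0,0,0.85],[-0.032,-0.3884,0.0667,0,0,0,0.85],[-0.032,-0.3884,0.0667,0,0,0,0.85],[-0.032,-0.3884,0.0667,0,0,0,0.85],[-0.032,-0.3884,0.0667,0,0,0,0.85],[-0.032,-0.3884,0.0667,0,0,0,0.85]])

```text
time_s: 21.35
position: [0.4902, 0.2352, 0.1078]
tcp_rot: [[0.983, -0.184, -0.004], [-0.184, -0.983, -0.002], [-0.003, 0.002, -1.0]]
force: [0.0, -0.0, 0.7]
opening: 0.847
grasp_force: 0.0
```

>>> move_arm(increments=[[0,0,0.1,0,0,0,0.85],[0,0,0.2,0,0,0,0.85],[0,0,0.2433,0,0,0,0.85],[0,0,0.2433,0,0,0,0],[0,0,0.2433,0,0,0,0],[0,0,0.2433,0,0,0,0],[0,0,0.2433,0,0,0,0],[0,0,0.2433,0,0,0,0],[0,0,0.2433,0,0,0,0],[0,0,0.2433,0,0,0,0]])

```text
time_s: 22.18
position: [0.4923, 0.2364, 0.0373]
tcp_rot: [[0.983, -0.183, 0.002], [-0.183, -0.983, -0.0], [0.002, -0.0, -1.0]]
force: [0.3, -3.1, 6.9]
opening: 0.595
grasp_force: 30.0
```

>>> move_arm(increments=[[0,0,-0.05,0,0,0,0],[0,0,-0.1,0,0,0,0],[0,0,-0.2,0,0,0,0],[0,0,-0.3433,0,0,0,0],[0,0,-0.3433,0,0,0,0],[0,0,-0.3433,0,0,0,0]])

```text
time_s: 22.68
position: [0.4931, 0.2373, 0.1417]
tcp_rot: [[0.983, -0.183, 0.006], [-0.184, -0.983, 0.002], [0.006, -0.003, -1.0]]
force: [-0.2, 0.2, -1.1]
opening: 0.598
grasp_force: 30.0
```

>>> move_arm(increments=[[0.0033,0.5973,-0.0333,0,0,-0.0217,0],[0.0033,0.5973,-0.0333,0,0,-0.0217,0],[0.0033,0.5973,-0.0333,0,0,-0.0217,0],[0.0033,0.5973,-0.0333,0,0,-0.0217,0],[0.0033,0.5973,-0.0333,0,0,-0.0217,0],[0.0033,0.5973,-0.0333,0,0,-0.0217,0]])

```text
time_s: 23.18
position: [0.4578, 0.0576, 0.148]
tcp_rot: [[0.993, -0.121, -0.004], [-0.121, -0.993, -0.0], [-0.004, 0.001, -1.0]]
force: [0.5, 0.6, -0.1]
opening: 0.594
grasp_force: 30.0
```

```bash
python3 - <<'E'
from h import *
s=bot.read_state();print(s['time_s'],s['position'],s['opening'],s['force'],s['grasp_force'])
c,X,Y=scoop((.4635,-.017),83.3)
w=viewer.capture('wrist');cv2.imwrite('pics/w5.png',w['image'])
print([(np.round(r['location']),round(r['conf'],2),onz(w,r['location'],.036)) for r in nets.find_in('wrist','block1_mid')])
p=c-.022*Y;Rr=Rd(-6.7)
plan([((*p,.12),Rr),((*p,.070),Rr)])
E
```

```text
23.1833 [0.45777484 0.05759925 0.14797007] 0.5944586870780031 [ 0.50091526  0.63272813 -0.05323139] 29.998578429222107
[(array([429., 185.]), 0.66, array([ 0.48335994, -0.02064612,  0.036     ])), (array([ 63., 193.]), 0.3, array([0.50583709, 0.20932947, 0.036     ]))]
[0.1199, 0.253, 0.0935, -0.0001, 0.0008, -0.0006] rows>= 2.1
[0.0, 0.0, 0.1667, 0.0, 0.0, 0.0] rows>= 1.2
```

View pics/w5.png

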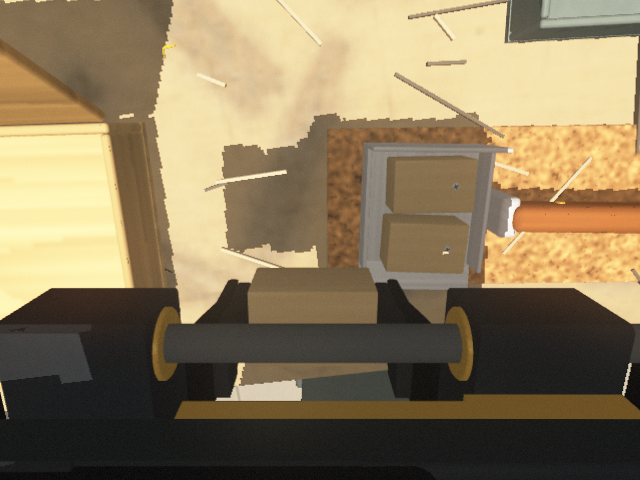

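Both blocks lie side by side in the pan at (430,184) and (425,243). The third goes on top of the rear one.

>>> move_arm(increments=[[0.1199,0.253,0.0935,0,0,0,0],[0.1199,0.253,0.0935,0,0,0,0],[0.1199,0.253,0.0935,0,0,0,0],[0.1199,0.253,0.0935,0,0,0,0],[0.1199,0.253,0.0935,0,0,0,0],[0.1199,0.253,0.0935,0,0,0,0]])

```text
time_s: 23.78
position: [0.4854, -0.0175, 0.1207]
tcp_rot: [[0.993, -0.115, -0.002], [-0.115, -0.993, 0.001], [-0.002, -0.0, -1.0]]
force: [-0.0, 0.1, -0.2]
opening: 0.596
grasp_force: 30.0
```

>>> move_arm(increments=[[0,0,0.07,0,0,0,0],[0,0,0.11,0,0,0,0],[0,0,0.14,0,0,0,0],[0,0,0.1667,0,0,0,0],[0,0,0.1667,0,0,0,0],[0,0,0.1667,0,0,0,0],[0,0,0.1667,0,0,0,0]])

```text
time_s: 24.37
position: [0.4866, -0.0192, 0.0714]
tcp_rot: [[0.993, -0.116, 0.0], [-0.116, -0.993, -0.0], [0.001, 0.0, -1.0]]
force: [0.8, -0.1, -0.7]
opening: 0.594
grasp_force: 30.0
```

>>> move_arm(increments=[[0,0,0,0,0,0,0.75],[0,0,0,0,0,0,0.75],[0,0,0,0,0,0,0.75],[0,0,0,0,0,0,0.75],[0,0,-0.1,0,0,0,0.8],[0,0,-0.23,0,0,0,0.85],[0,0,-0.23,0,0,0,0.85],[0,0,-0.23,0,0,0,0.85],[0,0,-0.23,0,0,0,0.85]])

```text
time_s: 25.12
position: [0.486, -0.0193, 0.1401]
tcp_rot: [[0.993, -0.117, -0.0], [-0.117, -0.993, -0.0], [-0.0, 0.0, -1.0]]
force: [0.1, 0.0, -0.9]
opening: 0.846
grasp_force: 0.0
```

```bash
python3 - <<'E'
from h import *
s=bot.read_state();print(s['time_s'],s['position'],s['opening'],s['force'])
c,X,Y=scoop((.4635,-.017),83.3)
p=c+.013*Y;Rr=Rd(-6.7);C=(.501,.3338);Rc=Rd(5.8)
plan([((.47,.16,.16),Rc),((*C,.12),Rc),((*C,.037),Rc),((*C,.14),Rc),((.46,.12,.17),Rr),((*p,.14),Rr),((*p,.070),Rr)])
E
```

```text
25.1167 [ 0.48600851 -0.01934888  0.14005662] 0.8458550576227066 [ 0.09173378  0.01085164 -0.90001734]
[-0.1227, -0.5875, -0.0666, 0.0001, 0.0, -0.0694] rows>= 4.3
[0.1613, -0.5659, 0.1333, 0.0, 0.0, 0.0] rows>= 4.3
[0.0, 0.0, 0.2767, 0.0, 0.0, 0.0] rows>= 2.0
[0.0, 0.0, -0.3433, 0.0, 0.0, 0.0] rows>= 2.5
[-0.208, 0.6952, -0.1, 0.0, 0.0, 0.0694] rows>= 5.3
[0.0215, 0.4522, 0.1, 0.0, 0.0, 0.0] rows>= 3.3
[0.0, 0.0, 0.2333, 0.0, 0.0, 0.0] rows>= 1.7
```

>>> move_arm(increments=[[-0.1227,-0.5875,-0.0666,0,0,-0.0694,0.85],[-0.1227,-0.5875,-0.0666,0,0,-0.0694,0.85],[-0.1227,-0.5875,-0.0666,0,0,-0.0694,0.85],[-0.1227,-0.5875,-0.0666,0,0,-0.0694,0.85],[-0.1227,-0.5875,-0.0666,0,0,-0.0694,0.85],[-0.1227,-0.5875,-0.0666,0,0,-0.0694,0.85]])

```text
time_s: 25.62
position: [0.4686, 0.1631, 0.1588]
tcp_rot: [[0.994, 0.106, -0.003], [0.106, -0.994, 0.0], [-0.003, -0.001, -1.0]]
force: [0.1, 0.1, 0.2]
opening: 0.85
grasp_force: 0.0
```

>>> move_arm(increments=[[0.1613,-0.5659,0.1333,0,0,0,0.85],[0.1613,-0.5659,0.1333,0,0,0,0.85],[0.1613,-0.5659,0.1333,0,0,0,0.85],[0.1613,-0.5659,0.1333,0,0,0,0.85],[0.1613,-0.5659,0.1333,0,0,0,0.85],[0.1613,-0.5659,0.1333,0,0,0,0.85],[0.1613,-0.5659,0.1333,0,0,0,0.85],[0.1613,-0.5659,0.1333,0,0,0,0.85]])

```text
time_s: 26.28
position: [0.5005, 0.3317, 0.1191]
tcp_rot: [[0.995, 0.1, -0.003], [0.1, -0.995, -0.002], [-0.003, 0.002, -1.0]]
force: [0.7, -0.3, 0.1]
opening: 0.849
grasp_force: 0.0
```

>>> move_arm(increments=[[0,0,0.1,0,0,0,0.85],[0,0,0.2,0,0,0,0.85],[0,0,0.2767,0,0,0,0.85],[0,0,0.2767,0,0,0,0.85],[0,0,0.2767,0,0,0,0],[0,0,0.2767,0,0,0,0],[0,0,0.2767,0,0,0,0],[0,0,0.2767,0,0,0,0],[0,0,0.2767,0,0,0,0],[0,0,0.2767,0,0,0,0]])

```text
time_s: 27.12
position: [0.5024, 0.334, 0.0386]
tcp_rot: [[0.995, 0.101, 0.003], [0.101, -0.995, 0.001], [0.003, -0.0, -1.0]]
force: [0.7, -1.5, 7.7]
opening: 0.592
grasp_force: 30.0
```

>>> move_arm(increments=[[0,0,0,0,0,0,0],[0,0,-0.1,0,0,0,0],[0,0,-0.2,0,0,0,0],[0,0,-0.3433,0,0,0,0],[0,0,-0.3433,0,0,0,0],[0,0,-0.3433,0,0,0,0]])

```text
time_s: 27.62
position: [0.5032, 0.3349, 0.1433]
tcp_rot: [[0.995, 0.102, 0.007], [0.101, -0.995, 0.003], [0.007, -0.002, -1.0]]
force: [-0.6, -0.5, -1.4]
opening: 0.592
grasp_force: 30.0
```

>>> move_arm(increments=[[-0.208,0.6952,-0.1,0,0,0.0694,0],[-0.208,0.6952,-0.1,0,0,0.0694,0],[-0.208,0.6952,-0.1,0,0,0.0694,0],[-0.208,0.6952,-0.1,0,0,0.0694,0],[-0.208,0.6952,-0.1,0,0,0.0694,0],[-0.208,0.6952,-0.1,0,0,0.0694,0],[-0.208,0.6952,-0.1,0,0,0.0694,0]])

```text
time_s: 28.2
position: [0.4589, 0.1176, 0.1694]
tcp_rot: [[0.993, -0.121, -0.003], [-0.121, -0.993, -0.0], [-0.003, 0.001, -1.0]]
force: [-0.6, 0.0, 0.5]
opening: 0.595
grasp_force: 30.0
```

```bash
python3 - <<'E'
from h import *
s=bot.read_state();print(s['time_s'],s['position'],s['opening'],s['force'],s['grasp_force'])
c,X,Y=scoop((.4635,-.017),83.3)
w=viewer.capture('wrist');cv2.imwrite('pics/w6.png',w['image'])
for z in (.036,.066): print([(np.round(r['location']),round(r['conf'],2),onz(w,r['location'],z)) for r in nets.find_in('wrist','block1_mid')])
p=c+.013*Y;Rr=Rd(-6.7)
plan([((*p,.14),Rr),((*p,.070),Rr)])
E
```

```text
28.2 [0.45892122 0.11759089 0.16936901] 0.595274782951105 [-0.56526007  0.04421671  0.49477005] 29.999329447746277
[(array([479., 148.]), 0.8, array([5.01305167e-01, 7.61541693e-05, 3.60000000e-02])), (array([94., 62.]), 0.68, array([0.58337485, 0.24031533, 0.036     ]))]
[(array([479., 148.]), 0.8, array([0.50448954, 0.01149129, 0.066     ])), (array([94., 62.]), 0.68, array([0.57790013, 0.22638307, 0.066     ]))]
[0.0208, 0.4549, 0.0978, -0.0001, 0.0003, 0.0001] rows>= 3.4
[0.0, 0.0, 0.2333, 0.0, 0.0, 0.0] rows>= 1.7
```

View pics/w6.png

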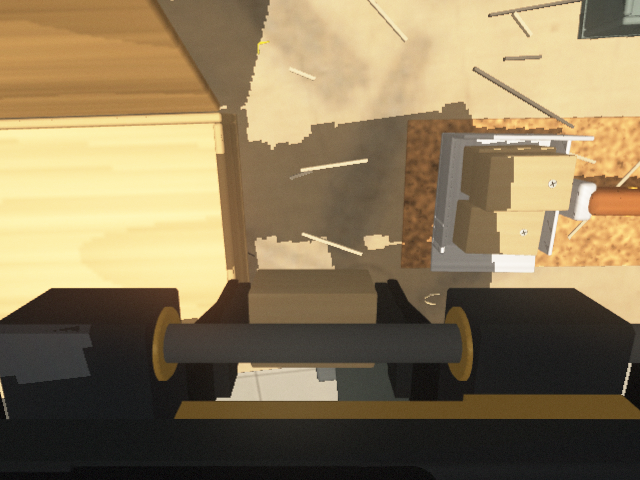

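```bash
python3 - <<'E'
from h import *
w=viewer.capture('wrist')
for n,px,z in [('blk3',(531,181),.066),('blk2',(497,229),.036),('lipL',(432,271),.006),('lipR',(533,271),.006),('matUL',(407,119),.003),('matLL',(402,268),.003),('backL',(444,134),.051),('backR',(592,138),.051)]: print(n,np.round(onz(w,px,z),4))
c,X,Y=scoop((.4635,-.017),83.3)
for x,y,z in [(41,63,6),(-41,63,6),(38,-43,51),(-38,-43,51),(0,-22,66)]: q=np.r_[c+x/1e3*X+y/1e3*Y,z/1e3];print(np.round(q,4),proj(w,q))
E
```

```text
blk3 [ 0.4832 -0.0165  0.066 ]
blk2 [ 0.4462 -0.0088  0.036 ]
lipL [0.4082 0.0299 0.006 ]
lipR [ 0.399 -0.05   0.006]
matUL [0.527  0.0427 0.003 ]
matLL [0.4124 0.0529 0.003 ]
backL [0.5162 0.0307 0.051 ]
backR [ 0.503  -0.0612  0.051 ]
[0.4057 0.0311 0.006 ] [[430.61888898 274.13295845]]
[ 0.3961 -0.0504  0.006 ] [[533.36182002 274.31073606]]
[0.5106 0.0157 0.051 ] [[468.16529338 140.18273382]]
[ 0.5018 -0.0598  0.051 ] [[589.57853333 140.30719367]]
[ 0.4853 -0.0196  0.066 ] [[536.28433783 176.87275801]]
```

The scoop hasn't moved: its lip and blocks are within 3 mm of expected, and the net's point was just off. Placing the fourth block.

>>> move_arm(increments=[[0.0208,0.4549,0.0978,0,0,0,0],[0.0208,0.4549,0.0978,0,0,0,0],[0.0208,0.4549,0.0978,0,0,0,0],[0.0208,0.4549,0.0978,0,0,0,0],[0.0208,0.4549,0.0978,0,0,0,0],[0.0208,0.4549,0.0978,0,0,0,0]])

```text
time_s: 28.9
position: [0.4509, -0.0157, 0.1401]
tcp_rot: [[0.993, -0.117, -0.001], [-0.117, -0.993, 0.001], [-0.001, -0.0, -1.0]]
force: [-0.0, 0.9, -0.4]
opening: 0.595
grasp_force: 30.0
```

>>> move_arm(increments=[[0,0,0.08,0,0,0,0],[0,0,0.15,0,0,0,0],[0,0,0.2,0,0,0,0],[0,0,0.2333,0,0,0,0],[0,0,0.2333,0,0,0,0],[0,0,0.2333,0,0,0,0],[0,0,0.2333,0,0,0,0]])

```text
time_s: 29.48
position: [0.451, -0.0152, 0.0711]
tcp_rot: [[0.993, -0.114, 0.0], [-0.114, -0.993, -0.0], [0.0, 0.0, -1.0]]
force: [-0.3, 0.8, -0.4]
opening: 0.597
grasp_force: 30.0
```

>>> move_arm(increments=[[0,0,0,0,0,0,0.75],[0,0,0,0,0,0,0.75],[0,0,0,0,0,0,0.75],[0,0,0,0,0,0,0.75],[0,0,-0.1,0,0,0,0.8],[0,0,-0.3,0,0,0,0.85],[0,0,-0.5,0,0,0,0.85],[0,0,-0.5,0,0,0,0.85],[0,0,-0.5,0,0,0,0.85],[0,0,-0.5,0,0,0,0.85]])

```text
time_s: 30.32
position: [0.4519, -0.0168, 0.2229]
tcp_rot: [[0.993, -0.117, 0.006], [-0.117, -0.993, -0.002], [0.006, 0.001, -1.0]]
force: [-1.3, 0.1, 0.3]
opening: 0.85
grasp_force: 0.0
```

```bash
python3 - <<'E'
from h import *
s=bot.read_state();print(s['time_s'],s['position'],s['joint_positions'],s['force'])
c,X,Y=scoop((.4635,-.017),83.3)
# grip pose: tool x=+scoop X (yaw 83.3), body leaning back toward -X by 20deg: rotate about -Y? 
R=tilt(Rd(83.3),np.r_[Y,0],-22);print('tool z',R[:,2],'body dir',-R[:,2],'X',X)
g=np.r_[c-.110*X,.039]
pre=(g-.12*R[:,2]+.008*R[:,2],R);fin=(g+.008*R[:,2],R)
plan([((.40,-.09,.24),Rd(-6.7)),pre,fin])
E
```

```text
30.3167 [ 0.45193941 -0.01677382  0.2229428 ] [-1.63257658e+01  1.77709026e+01  1.06918123e+02 -1.38038462e-02
  5.49553532e+01  8.03884046e+01] [-1.26838324  0.08747837  0.32253157]
tool z [ 0.04370563  0.37204827 -0.92718385] body dir [-0.04370563 -0.37204827  0.92718385] X [0.11667074 0.99317065]
[-0.1431, 0.2627, -0.0574, 0.0004, -0.0019, -0.0] rows>= 2.2
[0.1818, 0.2402, 0.3239, 0.0959, 0.0959, -0.4933] rows>= 12.9
[-0.0, -0.0, 0.4, 0.0, 0.0, 0.0] rows>= 2.9
```

>>> move_arm(increments=[[-0.1431,0.2627,-0.0574,0,0,-0.15,0.6],[-0.1431,0.2627,-0.0574,0,0,-0.15,0.6],[-0.1431,0.2627,-0.0574,0,0,-0.25,0.6],[-0.1431,0.2627,-0.0574,0,0,-0.3,0.6],[-0.1431,0.2627,-0.0574,0,0,-0.3,0.6],[-0.1431,0.2627,-0.0574,0,0,-0.3,0.6],[-0.1431,0.2627,-0.0574,0,0,-0.3,0.6],[-0.1431,0.2627,-0.0574,0,0,-0.3,0.6],[-0.1431,0.2627,-0.0574,0,0,-0.3,0.6]])

```text
time_s: 31.07
position: [0.3974, -0.0891, 0.2363]
tcp_rot: [[0.677, 0.736, -0.004], [0.736, -0.677, 0.002], [-0.001, -0.004, -1.0]]
force: [0.8, 0.2, 0.3]
opening: 0.598
grasp_force: 0.0
```

```bash
python3 - <<'E'
from h import *
s=bot.read_state();print(s['time_s'],s['position'],s['joint_positions'],s['opening'])
c,X,Y=scoop((.4635,-.017),83.3)
R=tilt(Rd(83.3),np.r_[Y,0],-22)
g=np.r_[c-.110*X,.039]
pre=(g-.12*R[:,2]+.008*R[:,2],R);fin=(g+.008*R[:,2],R)
plan([pre,fin])
E
```

```text
31.0667 [ 0.3974166  -0.08908646  0.23625964] [-2.84362270e+01  1.32645672e+01  1.11213244e+02 -2.25928474e-02
  5.57814390e+01  1.41953113e+01] 0.5978515722288436
[-0.0838, 0.2979, 0.3102, 0.0369, 0.1182, -0.1973] rows>= 5.9
[-0.0, -0.0, 0.4, 0.0, 0.0, 0.0] rows>= 2.9
```

>>> move_arm(increments=[[-0.0838,0.2979,0.3102,0.0369,0.1182,-0.1973,0.6],[-0.0838,0.2979,0.3102,0.0369,0.1182,-0.1973,0.6],[-0.0838,0.2979,0.3102,0.0369,0.1182,-0.1973,0.6],[-0.0838,0.2979,0.3102,0.0369,0.1182,-0.1973,0.6],[-0.0838,0.2979,0.3102,0.0369,0.1182,-0.1973,0.6],[-0.0838,0.2979,0.3102,0.0369,0.1182,-0.1973,0.6],[-0.0838,0.2979,0.3102,0.0369,0.1182,-0.1973,0.6],[-0.0838,0.2979,0.3102,0.0369,0.1182,-0.1973,0.6],[-0.0838,0.2979,0.3102,0.0369,0.1182,-0.1973,0.6]])

```text
time_s: 31.82
position: [0.4467, -0.1686, 0.1436]
tcp_rot: [[0.114, 0.992, 0.046], [0.92, -0.123, 0.371], [0.374, 0.0, -0.927]]
force: [-0.3, -0.7, -0.2]
opening: 0.599
grasp_force: 0.0
```

```bash
python3 - <<'E'
from h import *
s=bot.read_state();print(s['time_s'],s['position'],s['joint_positions'],s['opening'])
c,X,Y=scoop((.4635,-.017),83.3)
R=tilt(Rd(83.3),np.r_[Y,0],-22)
g=np.r_[c-.110*X,.039]
plan([(g+.008*R[:,2],R)])
w=viewer.capture('wrist');hsv=cv2.cvtColor(w['image'],cv2.COLOR_BGR2HSV)
cv2.imwrite('pics/w7.png',w['image'])
print('pred',proj(w,[np.r_[c-x*X,.050] for x in (.05,.08,.11)]))
E
```

```text
31.8167 [ 0.44666704 -0.16860324  0.14361108] [-45.14627185  31.56183861 103.6937295   19.83320062  60.24143628
 -50.36928964] 0.5985768403228792
[0.001, -0.0043, 0.4031, 0.0008, 0.0002, -0.0017] rows>= 2.9
pred [[310.80722539 142.94390452]
 [311.0007049  188.56074865]
 [311.19898489 235.32715623]]
```

View pics/w7.png

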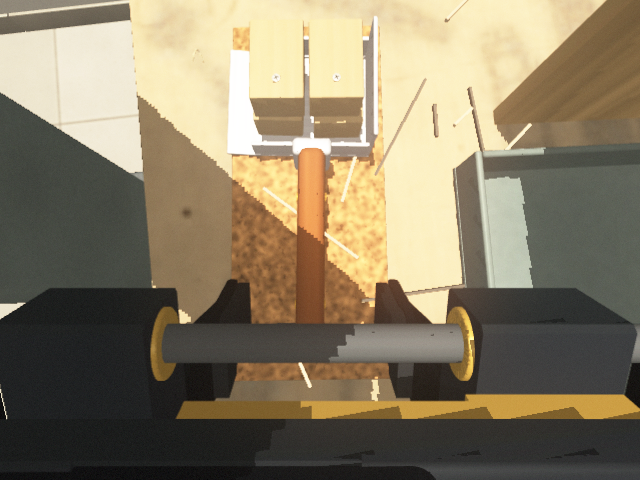

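The handle is centred at column 311, as predicted, with the four blocks stacked in the pan at (305,65). Gripping it now and checking the tipping pose's reach with a quickly fitted kinematic model.

>>> move_arm(increments=[[0,-0.0043,0.1,0,0,0,0.6],[0,-0.0043,0.2,0,0,0,0.6],[0,-0.0043,0.3,0,0,0,0.6],[0,-0.0043,0.36,0,0,0,0.6],[0,-0.0043,0.4031,0,0,0,0.6],[0,-0.0043,0.4031,0,0,0,0.6],[0,-0.0043,0.4031,0,0,0,0.6],[0,-0.0043,0.4031,0,0,0,0.2],[0,-0.0043,0.4031,0,0,0,0],[0,-0.0043,0.4031,0,0,0,0]])

```text
time_s: 32.7
position: [0.4524, -0.1244, 0.0335]
tcp_rot: [[0.108, 0.993, 0.049], [0.922, -0.119, 0.369], [0.372, 0.006, -0.928]]
force: [-0.5, -0.4, -0.7]
opening: 0.455
grasp_force: 0.0
```

>>> move_arm(increments=[[0,0,0,0,0,0,0],[0,0,0,0,0,0,0],[0,0,0,0,0,0,0],[0,0,0,0,0,0,0],[0,0,0,0,0,0,0],[0,0,0,0,0,0,0],[0,0,0,0,0,0,0],[0,0,0,0,0,0,0]])

```text
time_s: 33.37
position: [0.4519, -0.124, 0.0329]
tcp_rot: [[0.108, 0.993, 0.048], [0.921, -0.118, 0.37], [0.373, 0.004, -0.928]]
force: [-1.7, -0.7, 5.7]
opening: 0.205
grasp_force: 30.0
```

```bash
cat > kin.py <<'E'
from h import *
from scipy.optimize import least_squares
s=bot.read_state()
D=[([-86.832,30.224,82.087,0,67.688,-10.227],(.14482,-.60798,.23355)),([-39.521,11.336,101.345,-.055,67.301,55.643],(.40454,-.19018,.29995)),
([22.211,24.051,100.780,-.078,55.22,117.494],(.41711,.28986,.19931)),([11.420,49.066,57.249,7.027,97.765,106.085],(.62627,.27616,.17318)),
([10.177,49.145,35.320,7.364,118.869,107.593],(.69187,.27055,.31479)),([-45.146,31.562,103.694,19.833,60.241,-50.369],(.44667,-.1686,.14361)),
(list(s['joint_positions']),tuple(s['position']))]
def E(ax,a): return Ro.from_euler(ax,a,degrees=True).as_matrix()
def fk(q,k):
    h,b,l2,ax,d4,off,d6=k
    R=E('z',q[0]);p=np.array([0,0,h])+R@[b,off,0]
    R=R@E('y',q[1]);p=p+R@[0,0,l2]
    R=R@E('y',q[2]);p=p+R@[ax,0,d4]
    R=R@E('z',-q[3])@E('y',q[4]) if SG<0 else R@E('z',q[3])@E('y',q[4])
    p=p+R@[0,0,d6]
    return p,R@E('z',q[5]+90)
best=None
for SG in (1,-1):
    r=least_squares(lambda k:np.ravel([fk(q,k)[0]-p for q,p in D]),[.2,0,.4,0,.4,0.1,.2])
    print(SG,r.x.round(4),np.sqrt(r.cost*2/len(D)))
    if best is None or r.cost<best[0]: best=(r.cost,SG,r.x)
_,SG,K=best
print('rot check',np.round(fk(D[-1][0],K)[1],3).tolist(),np.round(s['tcp_rot'],3).tolist())
E
python3 kin.py; python3 -c "
from h import *
s=bot.read_state();print(s['time_s'],s['position'],s['opening'],s['force'],s['grasp_force'])"
```

```text
1 [0.2742 0.     0.588  0.1141 0.3917 0.111  0.2945] 5.763864679638136e-06
-1 [ 0.0672  0.0814  0.3417  0.0846  0.3577  0.1355 -0.0899] 0.04363836092272942
rot check [[0.108, 0.993, 0.048], [0.921, -0.118, 0.37], [0.373, 0.004, -0.928]] [[0.108, 0.993, 0.048], [0.921, -0.118, 0.37], [0.373, 0.004, -0.928]]
33.3667 [ 0.45190897 -0.12397765  0.03286869] 0.20467956058302136 [-1.66186473 -0.73286092  5.72650011] 29.98726478777826
```

The model fits to 6 µm. I'll plan the lift, carry, insertion and tip with joint-limit checks.

```bash
cat > carry.py <<'E'
import sys
from kin import *
LO=np.array([-176.69,-43.24,12.49,-82,0,-163.58]);HI=np.array([176.69,126.21,139.97,262,151.66,163.58])
def ik(p,R,q0):
    f=lambda q:np.r_[(fk(q,K)[0]-p)*10,Ro.from_matrix(R.T@fk(q,K)[1]).as_rotvec()]
    r=least_squares(f,np.clip(q0,LO+.01,HI-.01),bounds=(LO,HI),x_scale=30.);return r.x,np.linalg.norm(r.fun)
def RS(yaw,roll=0,pitch=0): return Ro.from_euler('ZYX',[yaw,pitch,roll],degrees=True).as_matrix()
byaw=-3.9;F=np.array([.589,-.182])
def bayp(x,y,z): b=np.radians(byaw);return np.r_[F+x*np.array([np.cos(b),np.sin(b)])+y*np.array([-np.sin(b),np.cos(b)]),z]
def interp(w,n): # w: list of (o,yaw,roll); n rows per leg
    out=[]
    for (a,b,m) in zip(w[:-1],w[1:],n):
        for i in range(1,m+1):
            u=i/m;u=u*u*(3-2*u); out.append((np.array(a[0])*(1-u)+np.array(b[0])*u,a[1]*(1-u)+b[1]*u,a[2]*(1-u)+b[2]*u))
    return out
def emit(seq,T,t,q,start):
    P=[(o+RS(y,r)@t,RS(y,r)@T) for o,y,r in seq];mx=0;worst=[]
    for p,R in P:
        q1,e=ik(p,R,q);mx=max(mx,abs(q1-q).max());worst.append((e,np.minimum(q1-LO,HI-q1).min()));q=q1
    print('max joint step',mx,'ik err',max(w[0] for w in worst),'limit margin',min(w[1] for w in worst),'q end',q.round(1))
    cur=start
    for i in range(0,len(P),10):
        print('call',i//10); [print(np.round(rel(*cur,*pr),4).tolist()) for pr in P[i:i+10]]; cur=P[min(i+9,len(P)-1)]
    return q
E
cat > a.py <<'E'
from carry import *
p,R=np.array(s['position']),np.array(s['tcp_rot']);o=np.r_[.4635,-.017,.003];R0=RS(83.3)
T=R0.T@R;t=R0.T@(p-o);np.savez('grip.npz',T=T,t=t,p=p,R=R);print('t',t)
up=(o+[0,0,.082],83.3,0);A=(bayp(-.075,-.04,.085),byaw,0);B=(bayp(.045,-.04,.085),byaw,0);C=(bayp(.045,-.04,.080),byaw,-35)
# roll about grip axis: keep axis point fixed
def rolled(x,y,zax,r): 
    ax=bayp(x,y,zax); return (ax-RS(byaw,r)@[0,0,.036],byaw,r)
w=[(o,83.3,0),up,A,B];n=[10,30,12]
q=emit(interp(w,n),T,t,np.array(s['joint_positions']),(p,R))
seq=[rolled(.045,-.04,.121-.008*i/20,-60*i/20) for i in range(1,21)]
emit(seq,T,t,q,(B[0]+RS(byaw)@t,RS(byaw)@T))
E
python3 a.py; python3 -c "
from h import *
w=viewer.capture('wrist');cv2.imwrite('pics/pre.png',w['image'])"
```

```text
1 [0.2742 0.     0.588  0.1141 0.3917 0.111  0.2945] 5.763864679638136e-06
-1 [ 0.0672  0.0814  0.3417  0.0846  0.3577  0.1355 -0.0899] 0.04363836092272942
rot check [[0.108, 0.993, 0.048], [0.921, -0.118, 0.37], [0.373, 0.004, -0.928]] [[0.108, 0.993, 0.048], [0.921, -0.118, 0.37], [0.373, 0.004, -0.928]]
t [-0.1075994  -0.00096929  0.02986869]
max joint step 4.627102971927957 ik err 7.191368793562887e-10 limit margin 13.018591161457252 q end [-40.7  32.2 111.8  36.1  21.9  21.2]
call 0
[0.0029, 0.0, -0.0071, -0.0, -0.0, -0.0]
[0.0106, 0.0001, -0.0264, -0.0, -0.0, -0.0]
[0.022, 0.0002, -0.0548, -0.0, -0.0, -0.0]
[0.0359, 0.0004, -0.0893, -0.0, -0.0, -0.0]
[0.051, 0.0006, -0.1268, -0.0, -0.0, -0.0]
[0.0661, 0.0007, -0.1643, -0.0, -0.0, -0.0]
[0.0799, 0.0009, -0.1988, -0.0, -0.0, -0.0]
[0.0914, 0.001, -0.2272, -0.0, -0.0, -0.0]
[0.0991, 0.0011, -0.2465, -0.0, -0.0, -0.0]
[0.102, 0.0011, -0.2536, -0.0, -0.0, -0.0]
call 1
[-0.002, -0.001, -0.0008, -0.0006, -0.0, 0.0015]
[-0.0076, -0.0039, -0.0031, -0.0023, -0.0, 0.0057]
[-0.0165, -0.0086, -0.0067, -0.0051, -0.0001, 0.0126]
[-0.0283, -0.
[... 2409 characters left out ...]
0.1082, 0.0002, -0.0435]
[-0.0028, 0.008, 0.0071, -0.1237, 0.0002, -0.0497]
[-0.0031, 0.0089, 0.0077, -0.1392, 0.0003, -0.056]
[-0.0034, 0.0097, 0.0084, -0.1546, 0.0003, -0.0622]
call 1
[-0.0004, 0.0004, 0.0009, -0.0155, 0.0, -0.0062]
[-0.0007, 0.0008, 0.0017, -0.0309, 0.0001, -0.0124]
[-0.001, 0.0011, 0.0025, -0.0464, 0.0001, -0.0187]
[-0.0013, 0.0015, 0.0033, -0.0619, 0.0001, -0.0249]
[-0.0016, 0.0018, 0.0039, -0.0773, 0.0001, -0.0311]
[-0.0018, 0.0021, 0.0046, -0.0928, 0.0002, -0.0373]
[-0.0021, 0.0024, 0.0052, -0.1082, 0.0002, -0.0435]
[-0.0023, 0.0027, 0.0057, -0.1237, 0.0002, -0.0497]
[-0.0025, 0.0029, 0.0062, -0.1392, 0.0003, -0.056]
[-0.0027, 0.0031, 0.0067, -0.1546, 0.0003, -0.0622]
```

The tip with a 22° lean would run into the joint-4 limit. I'll search leans, headings and flips for one that stays clear of it.

```bash
cat > b.py <<'E'
from carry import *
t0=np.r_[-.110,0,.036]
for flip in (0,1):
  for lean in (-25,-10,0,10,20):
    for dy in (-45,-30,-15,0,15,30,45):
        base=Rd(180*flip); T=tilt(base,(0,1,0),-lean if 0 else lean) # scoop frame: X=world x. rot about +Y by lean: body(+z)->+X for lean>0
        t=t0+.008*T[:,2]
        best=None
        for x,y in [(.045,-.04)]:
            ok=True;q=None;ms=0
            for r in np.linspace(0,-60,13):
                R=RS(byaw+dy,r);ax=bayp(x,y,.116);o=ax-R@[0,0,.036];P=o+R@t;RT=R@T
                if q is None:
                    c=[]
                    for g in ([-40,30,100,30,50,30],[-20,30,100,30,50,150],[-20,30,100,0,50,-120],[-30,30,100,-60,60,0],[-30,30,100,100,60,100],[-30,30,100,150,60,-100]):
                        a,e=ik(P,RT,np.array(g,float)); 
                        if e<1e-5: c.append((np.minimum(a-LO,HI-a).min(),tuple(a)))
                    if not c: ok=False;break
                    q=np.array(max(c)[1]);m=max(c)[0]
                else:
                    a,e=ik(P,RT,q); 
                    if e>1e-5: ok=False;break
                    ms=max(ms,abs(a-q).max());q=a;m=min(m,np.minimum(a-LO,HI-a).min())
            if ok: print(flip,lean,dy,'margin',round(m,1),'step/5deg',round(ms,1),q.round(0))
            elif q is not None: print(flip,lean,dy,'fails at roll',r)
E
python3 b.py | grep -v rot
```

```text
1 [0.2742 0.     0.588  0.1141 0.3917 0.111  0.2945] 5.763874531991835e-06
-1 [ 0.0672  0.0814  0.3417  0.0846  0.3577  0.1355 -0.0899] 0.04363878782167916
0 -25 -45 margin 2.5 step/5deg 6.2 [ -1.  54.  85. -58.  81. 155.]
0 -25 -30 margin 2.3 step/5deg 22.0 [ -2.  51.  98. -73.  69. 161.]
0 -25 -15 fails at roll -20.0
0 -25 0 fails at roll -20.0
0 -25 15 fails at roll -50.0
0 -25 30 fails at roll -60.0
0 -25 45 fails at roll -60.0
0 -10 -45 margin 16.5 step/5deg 6.8 [ -4.  56.  76. -47.  91. 147.]
0 -10 -30 margin 16.0 step/5deg 9.6 [ -4.  53.  88. -58.  78. 148.]
0 -10 -15 margin 9.6 step/5deg 11.0 [ -5.  50.  99. -72.  66. 152.]
0 -10 0 fails at roll -45.0
0 -10 15 fails at roll -35.0
0 -10 30 fails at roll -30.0
0 -10 45 fails at roll -45.0
0 0 -45 margin 20.2 step/5deg 5.9 [ -7.  58.  70. -41.  99. 143.]
0 0 -30 margin 22.0 step/5deg 6.9 [ -6.  54.  81. -50.  86. 142.]
0 0 -15 margin 20.0 step/5deg 7.4 [ -6.  51.  92. -62.  73. 143.]
0 0 0 margin 3.2 step/5deg 9.4 [ -9.  49. 103. -79.  62. 148.]
0 0 15 fails at roll -45.0
0 0 30 fails at roll -35.0
0 0 45 fails at roll -35.0
0 1
[... 1579 characters left out ...]
-10.  60.  64. -35. 106. -39.]
1 10 -30 margin 38.1 step/5deg 5.5 [ -8.  56.  75. -44.  94. -43.]
1 10 -15 margin 27.9 step/5deg 5.8 [ -8.  53.  85. -54.  82. -44.]
1 10 0 margin 14.5 step/5deg 7.0 [ -9.  51.  96. -67.  69. -42.]
1 10 15 fails at roll -60.0
1 10 30 fails at roll -45.0
1 10 45 fails at roll -40.0
1 20 -45 margin 37.8 step/5deg 4.7 [-12.  62.  59. -30. 114. -40.]
1 20 -30 margin 43.3 step/5deg 4.7 [-10.  59.  69. -39. 103. -45.]
1 20 -15 margin 33.9 step/5deg 4.8 [ -9.  56.  79. -48.  91. -48.]
1 20 0 margin 22.7 step/5deg 5.7 [ -9.  53.  88. -59.  78. -49.]
1 20 15 margin 8.1 step/5deg 7.5 [-11.  51.  98. -74.  67. -46.]
1 20 30 fails at roll -50.0
1 20 45 fails at roll -40.0
```

```bash
python3 - <<'E'
from h import *
s=bot.read_state();p=np.array(s['position']);R=np.array(s['tcp_rot'])
o=[]
for n,h in (('side',150),('top',130)):
    c=viewer.capture(n);u=proj(c,[p-.12*R[:,2]])[0].astype(int);w=viewer.capture('wrist')
    im=c['image'].copy(); e=proj(c,[w['eye']])[0]; cv2.circle(im,tuple(int(v) for v in e),2,(0,0,255),-1)
    x0=max(0,u[0]-60);y0=max(0,u[1]-70);o.append(cv2.resize(im[y0:y0+140,x0:x0+100],(400,560),interpolation=cv2.INTER_CUBIC)); print(n,u,e)
cv2.imwrite('pics/grip.png',np.hstack(o))
E
```

```text
side [270 239] [288.90154991 210.73207918]
top [365 262] [344.74328671 257.67376505]
```

View pics/grip.png

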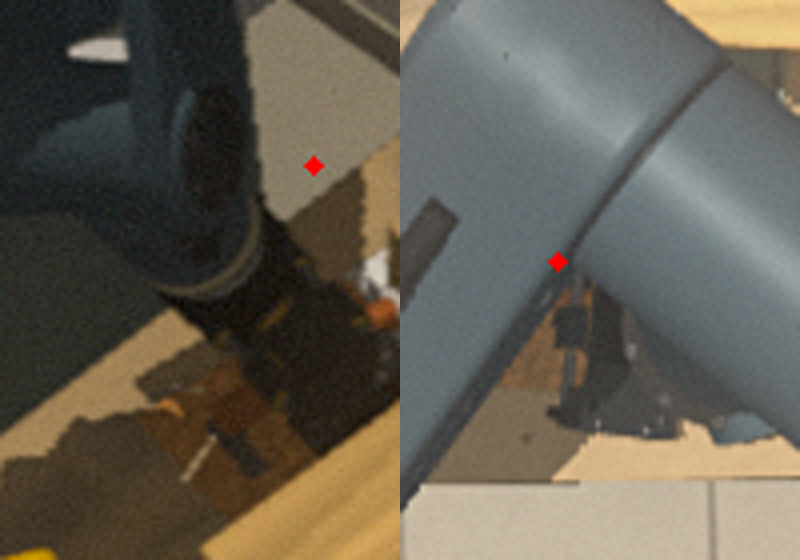

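The red dot (the camera's eye) floats in empty space, so there's no housing to clear, only the body. I'll refine the search, including clearance of the body to the shelf.

```bash
cat > c.py <<'E'
from carry import *
bR=RS(byaw)
box=np.array([[x,y,z] for x in (-.0375,0,.0375) for y in np.linspace(-.095,.095,9) for z in -np.linspace(.059,.20,9)])
cyl=np.array([[.05*np.cos(a),.05*np.sin(a),z] for a in np.linspace(0,6.28,9) for z in -np.linspace(.2,.2945,4)])
pts=np.vstack([box,cyl])
for gx in (-.110,-.12):
 for lean in (-8,-4,0):
  for dy in (-20,-15,-10,-5):
   for x,y in [(.035,-.04),(.035,-.06)]:
    T=tilt(Rd(0),(0,1,0),lean);t=np.r_[gx,0,.036]+.008*T[:,2];q=np.array([-30,35,100,30,40,50.]);m=99;ms=0;cl=9
    for r in np.linspace(0,-60,13):
        R=RS(byaw+dy,r);ax=bayp(x,y,.116);o=ax-R@[0,0,.036];P=o+R@t;RT=R@T
        a,e=ik(P,RT,q)
        if e>1e-5: m=-1;break
        if r<0: ms=max(ms,abs(a-q).max())
        q=a;m=min(m,np.minimum(a-LO,HI-a).min())
        b=(P+pts@RT.T-np.r_[F,0])@bR; k=(b[:,2]<.255)&(b[:,2]>.17)&(abs(b[:,1])<.15)
        if k.any(): cl=min(cl,-b[k,0].max())
    if m>6: print(gx,lean,dy,x,y,'margin',round(m,1),'step/5deg',round(ms,1),'shelf clr',round(cl,3),q.round())
E
python3 c.py | tail -n +4
```

```text
-0.11 -8 -20 0.035 -0.04 margin 14.3 step/5deg 10.0 shelf clr -0.008 [ -5.  51.  96. -65.  71. 149.]
-0.11 -8 -20 0.035 -0.06 margin 14.4 step/5deg 9.8 shelf clr -0.013 [ -7.  51.  96. -67.  70. 149.]
-0.11 -8 -15 0.035 -0.04 margin 11.4 step/5deg 10.3 shelf clr 0.005 [ -6.  50. 100. -71.  67. 151.]
-0.11 -8 -15 0.035 -0.06 margin 9.6 step/5deg 10.3 shelf clr 0.005 [ -8.  50. 100. -72.  66. 151.]
-0.11 -4 -20 0.035 -0.04 margin 17.6 step/5deg 8.5 shelf clr -0.024 [ -5.  51.  93. -61.  74. 146.]
-0.11 -4 -20 0.035 -0.06 margin 17.9 step/5deg 8.4 shelf clr -0.027 [ -7.  51.  93. -63.  72. 146.]
-0.11 -4 -15 0.035 -0.04 margin 15.8 step/5deg 8.7 shelf clr -0.008 [ -6.  50.  97. -66.  70. 147.]
-0.11 -4 -15 0.035 -0.06 margin 14.1 step/5deg 8.7 shelf clr -0.013 [ -8.  50.  97. -68.  68. 147.]
-0.11 -4 -10 0.035 -0.04 margin 10.2 step/5deg 9.3 shelf clr 0.008 [ -7.  50. 100. -72.  66. 149.]
-0.11 -4 -10 0.035 -0.06 margin 8.4 step/5deg 9.3 shelf clr 0.005 [ -9.  50. 101. -74.  65. 149.]
-0.11 0 -20 0.035 -0.04 margin 20.6 step/5deg 7.4 shelf clr -0.036 [ -6.  52.  90. -58.  77. 143.]
-0.1
[... 1754 characters left out ...]
2. -58.  76. 144.]
-0.12 0 -20 0.035 -0.06 margin 19.9 step/5deg 7.5 shelf clr -0.035 [ -8.  51.  92. -59.  75. 144.]
-0.12 0 -15 0.035 -0.04 margin 18.6 step/5deg 7.8 shelf clr -0.01 [ -6.  51.  95. -62.  72. 145.]
-0.12 0 -15 0.035 -0.06 margin 17.9 step/5deg 7.8 shelf clr -0.018 [ -8.  51.  96. -64.  71. 145.]
-0.12 0 -10 0.035 -0.04 margin 14.3 step/5deg 8.3 shelf clr 0.005 [ -7.  50.  99. -68.  68. 146.]
-0.12 0 -10 0.035 -0.06 margin 12.6 step/5deg 8.3 shelf clr 0.0 [ -9.  50.  99. -69.  67. 146.]
-0.12 0 -5 0.035 -0.04 margin 8.4 step/5deg 9.0 shelf clr 0.019 [ -8.  49. 102. -74.  64. 148.]
-0.12 0 -5 0.035 -0.06 margin 6.4 step/5deg 9.1 shelf clr 0.018 [-10.  49. 103. -76.  63. 148.]
```

Chosen: grip 120 mm behind the pan's centre, lean 4°, scoop heading 10° right of the bay axis. That leaves a 10° joint margin and about 18 mm shelf clearance. I'll re-grip accordingly.

```bash
python3 - <<'E'
from h import *
a=np.radians(83.3);S=Ro.from_euler('z',83.3,degrees=True).as_matrix()
T=tilt(Rd(0),(0,1,0),-4);t=np.r_[-.12,0,.036]+.008*T[:,2]
plan([(np.r_[.4635,-.017,.003]+S@t,S@T)])
E
```

```text
[-0.039, -0.0031, -0.0091, 0.0014, -0.0995, -0.0002] rows>= 2.5
```

>>> move_arm(increments=[[0,0,0,0,0,0,0.55],[0,0,0,0,0,0,0.55],[0,0,0,0,0,0,0.55],[0,0,0,0,0,0,0.55],[0,0,0,0,0,0,0.55],[-0.013,-0.001,-0.003,0,-0.033,0,0.55],[-0.026,-0.002,-0.006,0,-0.066,0,0.55],[-0.039,-0.003,-0.009,0.0014,-0.0995,0,0.55],[-0.039,-0.003,-0.009,0.0014,-0.0995,0,0.55],[-0.039,-0.003,-0.009,0.0014,-0.0995,0,0.55]])

```text
time_s: 34.45
position: [0.4495, -0.134, 0.0309]
tcp_rot: [[0.113, 0.994, 0.007], [0.991, -0.114, 0.072], [0.072, -0.001, -0.997]]
force: [-0.5, -0.8, -0.2]
opening: 0.549
grasp_force: 0.0
```

>>> move_arm(increments=[[0,0,0,0,0,0,0],[0,0,0,0,0,0,0],[0,0,0,0,0,0,0],[0,0,0,0,0,0,0],[0,0,0,0,0,0,0],[0,0,0,0,0,0,0],[0,0,0,0,0,0,0],[0,0,0,0,0,0,0],[0,0,0,0,0,0,0],[0,0,0,0,0,0,0]])

```text
time_s: 35.28
position: [0.4496, -0.1355, 0.0307]
tcp_rot: [[0.117, 0.993, 0.008], [0.991, -0.117, 0.069], [0.07, -0.0, -0.998]]
force: [0.5, -1.0, -0.2]
opening: 0.199
grasp_force: 29.9
```

```bash
cat > a.py <<'E'
from carry import *
p,R=np.array(s['position']),np.array(s['tcp_rot']);o=np.r_[.4635,-.017,.003];R0=RS(83.3)
T=R0.T@R;t=R0.T@(p-o);np.savez('grip.npz',T=T,t=t,p=p,R=R);print('t',t,s['opening'],s['grasp_force'],s['time_s'])
Y=byaw-10
up=(o+[0,0,.082],83.3,0);A=(bayp(-.085,-.025,.085),Y,0);B=(bayp(.035,-.04,.085),Y,0)
w=[(o,83.3,0),up,A,B];n=[10,30,10]
q=emit(interp(w,n),T,t,np.array(s['joint_positions']),(p,R))
def rolled(r,z):
    ax=bayp(.035,-.04,z); return (ax-RS(Y,r)@[0,0,.036],Y,r)
seq=[rolled(-61*i/20,.121-.007*i/20) for i in range(1,21)]
emit(seq,T,t,q,(B[0]+RS(Y)@t,RS(Y)@T))
E
python3 a.py|tail -n +4; python3 -c "
from h import *
w=viewer.capture('wrist');cv2.imwrite('pics/pre.png',w['image'])"
```

```text
t [-1.19294875e-01 -4.14169797e-05  2.77008139e-02] 0.1994028615570601 29.949411833658814 35.2833
max joint step 4.78133371862981 ik err 1.7502888555020528e-08 limit margin 19.529634855251487 q end [-33.7  33.  103.1   2.1  40.2  68.6]
call 0
[0.0005, -0.0, -0.0076, 0.0, -0.0, 0.0]
[0.002, -0.0, -0.0284, 0.0, -0.0, 0.0]
[0.0041, -0.0, -0.0589, 0.0, -0.0, 0.0]
[0.0067, -0.0, -0.096, 0.0, -0.0, 0.0]
[0.0095, -0.0, -0.1363, 0.0, -0.0, 0.0]
[0.0124, -0.0001, -0.1767, 0.0, -0.0, 0.0]
[0.015, -0.0001, -0.2138, 0.0, -0.0, 0.0]
[0.0171, -0.0001, -0.2443, 0.0, -0.0, 0.0]
[0.0185, -0.0001, -0.265, 0.0, -0.0, 0.0]
[0.0191, -0.0001, -0.2727, 0.0, -0.0, 0.0]
call 1
[-0.0019, -0.0015, -0.0001, -0.0001, 0.0, 0.0018]
[-0.0075, -0.006, -0.0005, -0.0005, 0.0, 0.0069]
[-0.0162, -0.0133, -0.0011, -0.0011, 0.0, 0.0151]
[-0.0275, -0.023, -0.0019, -0.0018, 0.0, 0.0262]
[-0.0408, -0.035, -0.0028, -0.0028, 0.0, 0.0399]
[-0.0556, -0.0489, -0.0039, -0.0039, 0.0, 0.056]
[-0.071, -0.0645, -0.005, -0.0052, 0.0, 0.0743]
[-0.0867, -0.0814, -0.006, -0.0066, 0.0, 0.0945]
[-0.1019, -0.0991, -0.0071, -0.0081, 0.0, 0.11
[... 1912 characters left out ...]
.0101, 0.0062, -0.1183, 0.0001, -0.0083]
[-0.0005, 0.0114, 0.0068, -0.1352, 0.0001, -0.0095]
[-0.0005, 0.0127, 0.0073, -0.1521, 0.0001, -0.0106]
[-0.0005, 0.014, 0.0077, -0.169, 0.0001, -0.0118]
call 1
[-0.0001, 0.0009, 0.001, -0.0169, 0.0, -0.0012]
[-0.0001, 0.0018, 0.0018, -0.0338, 0.0, -0.0024]
[-0.0002, 0.0026, 0.0026, -0.0507, 0.0, -0.0035]
[-0.0002, 0.0035, 0.0034, -0.0676, 0.0, -0.0047]
[-0.0003, 0.0043, 0.004, -0.0845, 0.0, -0.0059]
[-0.0003, 0.0051, 0.0046, -0.1014, 0.0, -0.0071]
[-0.0004, 0.0059, 0.0051, -0.1183, 0.0001, -0.0083]
[-0.0004, 0.0067, 0.0055, -0.1352, 0.0001, -0.0095]
[-0.0004, 0.0074, 0.0059, -0.1521, 0.0001, -0.0106]
[-0.0004, 0.0081, 0.0061, -0.169, 0.0001, -0.0118]
```

>>> move_arm(increments=[[0.0005,0,-0.0076,0,0,0,0],[0.002,0,-0.0284,0,0,0,0],[0.0041,0,-0.0589,0,0,0,0],[0.0067,0,-0.096,0,0,0,0],[0.0095,0,-0.1363,0,0,0,0],[0.0124,0,-0.1767,0,0,0,0],[0.015,0,-0.2138,0,0,0,0],[0.0171,0,-0.2443,0,0,0,0],[0.0185,0,-0.265,0,0,0,0],[0.0191,0,-0.2727,0,0,0,0]])

```text
time_s: 36.17
position: [0.4499, -0.1356, 0.114]
tcp_rot: [[0.116, 0.993, 0.009], [0.991, -0.117, 0.068], [0.069, 0.001, -0.998]]
force: [0.6, 0.2, -2.6]
opening: 0.201
grasp_force: 30.0
```

```bash
python3 - <<'E'
from h import *
s=bot.read_state();print(s['time_s'],s['position'],s['opening'],s['force'],s['moment'],s['grasp_force'])
a=cv2.imread('pics/pre.png');w=viewer.capture('wrist');b=w['image'];cv2.imwrite('pics/post.png',b)
ga,gb=[cv2.cvtColor(x,cv2.COLOR_BGR2GRAY) for x in (a,b)]
# where do pan/blocks project
S=Ro.from_euler('z',83.3,degrees=True).as_matrix();o=np.r_[.4635,-.017,.003+.082]
u=proj(w,[o+S@np.array(v)/1e3 for v in [(26,-39,63),(-26,-39,63),(-26,31,63),(26,31,63),(-48,0,47),(-90,0,47)]]);print(u.round(0).tolist())
x0,y0=u[:4].min(0).astype(int);x1,y1=u[:4].max(0).astype(int);y0=max(y0,0)
tpl=ga[y0:y1,x0:x1]
r=cv2.matchTemplate(gb,tpl,cv2.TM_CCOEFF_NORMED);_,m,_,l=cv2.minMaxLoc(r);print('shift',l[0]-x0,l[1]-y0,m)
E
```

```text
36.1667 [ 0.44990599 -0.13557881  0.11403363] 0.20096653109093468 [ 0.57015228  0.18207884 -2.5745751 ] [-0.31801786 -0.09320288 -0.03989016] 29.999619433656335
[[473.0, -195.0], [458.0, 35.0], [198.0, 35.0], [187.0, -195.0], [313.0, 123.0], [313.0, 252.0]]
shift -9 1 0.8882718682289124
```

```bash
python3 - <<'E'
import cv2,numpy as np
a=cv2.imread('pics/pre.png');b=cv2.imread('pics/post.png')
for (x0,x1,y0,y1) in [(285,340,90,160),(270,355,60,150),(200,300,0,60),(320,440,0,60),(200,440,20,110)]:
    r=cv2.matchTemplate(b[max(0,y0-40):y1+40,x0-40:x1+40],a[y0:y1,x0:x1],cv2.TM_CCOEFF_NORMED);_,m,_,l=cv2.minMaxLoc(r);print(l[0]-40,l[1]-min(40,y0),round(m,2))
# handle lateral centre by hue per row
for n,i in (('pre',a),('post',b)):
    h=cv2.cvtColor(i,cv2.COLOR_BGR2HSV)
    print(n,[ (y,[int(v) for v in (lambda k:(k.min(),k.max()) if len(k) else (0,0))(250+np.where((h[y,250:375,1]>150)&(h[y,250:375,0]<14))[0])]) for y in (130,150,170,200,230,260)])
E
```

```text
-2 0 0.96
-3 5 0.74
-2 4 0.76
-9 0 0.93
-4 3 0.81
pre [(130, [0, 0]), (150, [288, 331]), (170, [288, 340]), (200, [278, 339]), (230, [288, 338]), (260, [287, 337])]
post [(130, [0, 0]), (150, [287, 332]), (170, [286, 338]), (200, [287, 338]), (230, [287, 337]), (260, [287, 337])]
```

Almost no sag: the collar shifted 2 px and the load reads 2.6 N. Carrying to the bay.

>>> move_arm(increments=[[-0.0019,-0.0015,-0.0001,-0.0001,0,0.0018,0],[-0.0075,-0.006,-0.0005,-0.0005,0,0.0069,0],[-0.0162,-0.0133,-0.0011,-0.0011,0,0.0151,0],[-0.0275,-0.023,-0.0019,-0.0018,0,0.0262,0],[-0.0408,-0.035,-0.0028,-0.0028,0,0.0399,0],[-0.0556,-0.0489,-0.0039,-0.0039,0,0.056,0],[-0.071,-0.0645,-0.005,-0.0052,0,0.0743,0],[-0.0867,-0.0814,-0.006,-0.0066,0,0.0945,0],[-0.1019,-0.0991,-0.0071,-0.0081,0,0.1164,0],[-0.1161,-0.1172,-0.0081,-0.0098,0,0.1397,0]])

```text
time_s: 37.05
position: [0.4098, -0.1663, 0.1124]
tcp_rot: [[0.532, 0.846, 0.036], [0.844, -0.534, 0.06], [0.07, -0.001, -0.998]]
force: [-0.1, -1.2, -3.2]
opening: 0.2
grasp_force: 30.0
```

>>> move_arm(increments=[[-0.0194,-0.0109,-0.0014,-0.0017,0,0.0245,0],[-0.037,-0.022,-0.0026,-0.0035,0,0.05,0],[-0.0525,-0.033,-0.0037,-0.0053,0,0.0761,0],[-0.0656,-0.0435,-0.0046,-0.0072,0,0.1028,0],[-0.0761,-0.0532,-0.0053,-0.0091,0,0.1297,0],[-0.084,-0.0618,-0.0059,-0.011,0,0.1566,0],[-0.0894,-0.069,-0.0062,-0.0128,0.0001,0.1832,0],[-0.0924,-0.0746,-0.0064,-0.0147,0.0001,0.2094,0],[-0.0933,-0.0785,-0.0065,-0.0164,0.0001,0.2349,0],[-0.0923,-0.0806,-0.0064,-0.0181,0.0001,0.2594,0]])

```text
time_s: 37.88
position: [0.3744, -0.1765, 0.1124]
tcp_rot: [[0.98, 0.189, 0.067], [0.188, -0.982, 0.015], [0.068, -0.002, -0.998]]
force: [0.4, -1.3, -3.4]
opening: 0.206
grasp_force: 30.0
```

>>> move_arm(increments=[[0.0014,-0.002,0.0001,-0.0016,0,0.0233,0],[0.0046,-0.0038,0.0003,-0.0032,0,0.0452,0],[0.0092,-0.0052,0.0006,-0.0046,0,0.0654,0],[0.0148,-0.0061,0.001,-0.0059,0,0.0836,0],[0.0207,-0.0067,0.0015,-0.007,0,0.0998,0],[0.0265,-0.0069,0.0019,-0.0079,0,0.1135,0],[0.0317,-0.007,0.0022,-0.0087,0,0.1246,0],[0.0359,-0.0068,0.0025,-0.0093,0,0.1328,0],[0.0386,-0.0067,0.0027,-0.0097,0,0.1379,0],[0.0395,-0.0067,0.0028,-0.0098,0,0.1397,0]])

```text
time_s: 38.72
position: [0.3861, -0.1722, 0.1125]
tcp_rot: [[0.968, -0.243, 0.066], [-0.242, -0.97, -0.015], [0.068, -0.001, -0.998]]
force: [0.0, 0.5, -2.4]
opening: 0.202
grasp_force: 30.0
```

```bash
cat > d.py <<'E'
from carry import *
g=np.load('grip.npz');T,t=g['T'],g['t']
p,R=np.array(s['position']),np.array(s['tcp_rot']);Y=byaw-10
A=bayp(-.085,-.025,.085);print('err',p-(A+RS(Y)@t),Ro.from_matrix((RS(Y)@T).T@R).as_rotvec(True),s['force'],s['opening'],s['time_s'])
for n in ('side','wrist'):
    c=viewer.capture(n);cv2.imwrite(f'pics/{n}_A.png',c['image'])
    print(n,[(np.round(r['location']),round(r['conf'],2)) for r in nets.find_in(n,'block1_mid')[:4]],[(np.round(r['location']),round(r['conf'],2)) for r in nets.find_in(n,'bin')[:2]])
    print(proj(c,[bayp(0,.14,.2),bayp(0,-.14,.2),bayp(-.035,.095,.045),bayp(-.035,-.095,.045)]).round().tolist())
w=c['image'];cv2.imwrite('pics/wA.png',w)
E
python3 d.py|tail -n +4
```

```text
err [-0.00056357  0.00030973 -0.00024001] [ 0.04131901 -0.09350282  0.12563821] [ 0.02198481  0.53610133 -2.40628312] 0.20169430875660313 38.7167
side [] [(array([345., 345.]), 0.92), (array([265., 261.]), 0.2)]
[[361.0, 228.0], [256.0, 306.0], [333.0, 273.0], [270.0, 321.0]]
wrist [(array([360.,  75.]), 0.95)] []
[[-1483.0, -1012.0], [1608.0, -2034.0], [47.0, -29.0], [440.0, -108.0]]
```

View pics/wA.png

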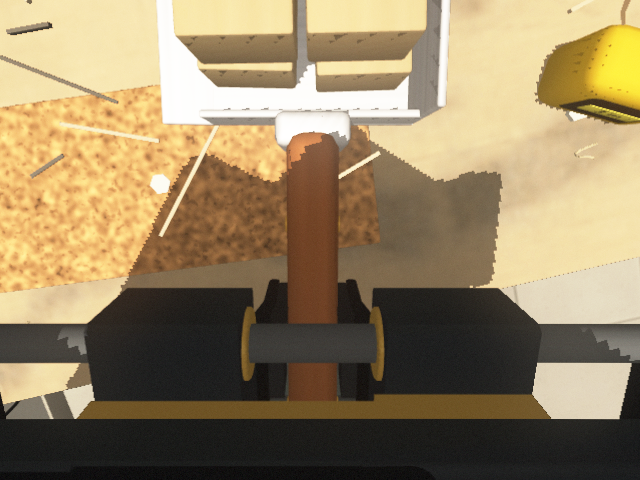

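All four blocks are riding in the pan at (305,40). The shelf's corner in the earlier side view looks slightly off my prediction, so I'll check it by segmentation in both fixed cameras before entering.

```bash
python3 - <<'E'
from h import *
import cv2
tc=viewer.capture('top');sc=viewer.capture('side')
cams={'top':(tc,cv2.imread('pics/top0.png'),(305,145,440,225),(340,195)),'side':(sc,cv2.imread('pics/side0.png'),(240,215,425,375),(300,310))}
Pc={}
for n,(c,im,(x0,y0,x1,y1),seed) in cams.items():
    hsv=cv2.cvtColor(im,cv2.COLOR_BGR2HSV)
    m=np.zeros((482,642),np.uint8);f=cv2.floodFill(cv2.GaussianBlur(im,(3,3),0),m,seed,0,(9,)*3,(9,)*3,4|cv2.FLOODFILL_MASK_ONLY|(255<<8))
    k=cv2.morphologyEx(m[1:-1,1:-1],cv2.MORPH_CLOSE,np.ones((25,25)));box=cv2.minAreaRect(np.argwhere(k)[:,::-1].astype(np.float32))
    ct=max(cv2.findContours(k,cv2.RETR_EXTERNAL,cv2.CHAIN_APPROX_NONE)[0],key=cv2.contourArea);h=cv2.convexHull(ct)
    ap=cv2.approxPolyDP(h,6,True)[:,0];print(n,f[0],f[3],ap.tolist())
    for q in ap: print('   ',np.round(onz(c,q,.2),3))
b=np.radians(-3.9);x=np.array([np.cos(b),np.sin(b)]);y=np.array([-x[1],x[0]]);F=np.array([.589,-.182])
for n in cams: print(n,'pred',proj(cams[n][0],[np.r_[F+a*x+e*y,.2] for a,e in [(0,.14),(0,-.14),(.13,-.14),(.13,.14)]]).round(1).tolist())
E
```

```text
top 203091 (0, 0, 640, 480) [[639, 0], [639, 357], [246, 479], [0, 479], [0, 0]]
    [ 1.188 -0.987  0.2  ]
    [ 0.188 -0.838  0.2  ]
    [-0.069  0.129  0.2  ]
    [-0.089  0.75   0.2  ]
    [1.239 0.886 0.2  ]
side 128246 (0, 111, 640, 369) [[639, 180], [639, 356], [584, 479], [0, 479], [0, 330], [176, 220], [279, 169], [434, 111]]
    [0.958 0.496 0.2  ]
    [1.136 0.07  0.2  ]
    [ 1.16  -0.183  0.2  ]
    [ 0.528 -0.79   0.2  ]
    [ 0.281 -0.677  0.2  ]
    [ 0.295 -0.298  0.2  ]
    [ 0.341 -0.038  0.2  ]
    [0.474 0.386 0.2  ]
top pred [[315.1, 200.3], [427.0, 205.7], [427.6, 156.3], [317.9, 151.0]]
side pred [[361.4, 228.4], [256.0, 305.5], [301.3, 352.5], [407.9, 265.3]]
```

```bash
cat > edge.py <<'E'
from h import *
from scipy.ndimage import map_coordinates
def edgeoff(im,c,P,Q,w=12,n=40):
    """signed median offset (px) of strongest edge from projected segment PQ, at its two halves; normal is right-hand of P->Q in image"""
    pts=proj(c,[P+(Q-P)*u for u in np.linspace(.06,.94,n)]);d=pts[-1]-pts[0];d/=np.linalg.norm(d);nn=np.array([-d[1],d[0]])
    k=np.arange(-w,w+.1,.5);o=[]
    for q in pts:
        xy=q+k[:,None]*nn; v=sum(np.abs(np.gradient(map_coordinates(im[...,ch].astype(float),[xy[:,1],xy[:,0]],order=1))) for ch in range(3))
        o.append(k[np.argmax(v)])
    o=np.array(o);h=n//2;return np.median(o[:h]),np.median(o[h:]),np.percentile(o,[25,75]),nn.round(2)
E
python3 - <<'E'
from edge import *
b=np.radians(-3.9);x=np.array([np.cos(b),np.sin(b)]);y=np.array([-x[1],x[0]]);F=np.array([.589,-.182])
B=lambda a,e,z=.2:np.r_[F+a*x+e*y,z]
for n in('top','side'):
    c=viewer.capture(n);im=cv2.GaussianBlur(cv2.imread(f'pics/{n}0.png'),(3,3),0)
    for nm,P,Q in [('front',B(0,.14),B(0,-.14)),('right',B(0,-.14),B(.13,-.14)),('rear',B(.13,-.14),B(.13,.14)),('left',B(.13,.14),B(0,.14)),('binfront',B(-.035,.095,.045),B(-.035,-.095,.045))]: print(n,nm,edgeoff(im,c,P,Q))
E
```

```text
top front (np.float64(-1.0), np.float64(-1.0), array([-1., -1.]), array([-0.05,  1.  ]))
top right (np.float64(-1.5), np.float64(-1.0), array([-1.5, -1. ]), array([1.  , 0.01]))
top rear (np.float64(0.5), np.float64(-1.5), array([-2.,  1.]), array([ 0.05, -1.  ]))
top left (np.float64(0.0), np.float64(0.0), array([-0.5  ,  0.125]), array([-1.  , -0.06]))
top binfront (np.float64(2.0), np.float64(2.0), array([2. , 2.5]), array([-0.05,  1.  ]))
side front (np.float64(2.25), np.float64(6.75), array([1.5  , 6.625]), array([-0.59, -0.81]))
side right (np.float64(-2.5), np.float64(-2.5), array([-2.5, -2. ]), array([-0.72,  0.69]))
side rear (np.float64(2.0), np.float64(2.0), array([2., 2.]), array([0.63, 0.77]))
side left (np.float64(-10.0), np.float64(1.5), array([-10. ,   1.5]), array([ 0.62, -0.78]))
side binfront (np.float64(-3.5), np.float64(-2.75), array([-3.5, -2.5]), array([-0.6, -0.8]))
```

The shelf is within 3 mm of my estimate, so I'm going in.

>>> move_arm(increments=[[0.0112,-0.0006,0.0008,0,0,0,0],[0.0418,-0.0021,0.0029,0,0,0,0],[0.0867,-0.0044,0.0061,0,0,0,0],[0.1414,-0.0072,0.0099,0,0,0,0],[0.2008,-0.0102,0.0141,0,0,0,0],[0.2602,-0.0132,0.0182,0,0,0,0],[0.3149,-0.016,0.022,0,0,0,0],[0.3598,-0.0183,0.0252,0,0,0,0],[0.3904,-0.0198,0.0273,0,0,0,0],[0.4016,-0.0204,0.0281,0,0,0,0]])

```text
time_s: 40.05
position: [0.5076, -0.1963, 0.1128]
tcp_rot: [[0.968, -0.24, 0.07], [-0.24, -0.971, -0.018], [0.072, 0.0, -0.997]]
force: [0.9, -0.6, -2.7]
opening: 0.207
grasp_force: 30.0
```

```bash
cat > e.py <<'E'
from carry import *
g=np.load('grip.npz');T,t=g['T'],g['t'];Y=byaw-10
p,R=np.array(s['position']),np.array(s['tcp_rot']);B=bayp(.035,-.04,.085);print('err',p-(B+RS(Y)@t),s['force'],s['opening'],s['time_s'],s['joint_positions'].round(1))
c=viewer.capture('side');cv2.imwrite('pics/sideB.png',c['image']);print([(np.round(r['location']),round(r['conf'],2)) for r in nets.find_in('side','block1_mid')[:5]])
E
python3 e.py|tail -n +4
```

```text
err [ 2.21021945e-03 -6.17516991e-04  9.53385886e-05] [ 0.87529209 -0.57041218 -2.67152138] 0.2065172505921026 40.05 [-33.7  33.  102.9   2.1  40.2  68.7]
[]
```

Now the tip, about 61° in two calls, then hold.

>>> move_arm(increments=[[-0.0001,0.0015,0.0011,-0.0169,0,-0.0012,0],[-0.0001,0.0029,0.0022,-0.0338,0,-0.0024,0],[-0.0002,0.0044,0.0031,-0.0507,0,-0.0035,0],[-0.0003,0.0058,0.004,-0.0676,0,-0.0047,0],[-0.0003,0.0073,0.0048,-0.0845,0,-0.0059,0],[-0.0004,0.0087,0.0055,-0.1014,0,-0.0071,0],[-0.0004,0.0101,0.0062,-0.1183,0.0001,-0.0083,0],[-0.0005,0.0114,0.0068,-0.1352,0.0001,-0.0095,0],[-0.0005,0.0127,0.0073,-0.1521,0.0001,-0.0106,0],[-0.0005,0.014,0.0077,-0.169,0.0001,-0.0118,0]])

```text
time_s: 40.98
position: [0.5032, -0.1993, 0.1104]
tcp_rot: [[0.977, -0.208, -0.055], [-0.206, -0.836, -0.509], [0.06, 0.509, -0.859]]
force: [-0.8, 0.0, -4.2]
opening: 0.203
grasp_force: 30.0
```

>>> move_arm(increments=[[-0.0001,0.0009,0.001,-0.0169,0,-0.0012,0],[-0.0001,0.0018,0.0018,-0.0338,0,-0.0024,0],[-0.0002,0.0026,0.0026,-0.0507,0,-0.0035,0],[-0.0002,0.0035,0.0034,-0.0676,0,-0.0047,0],[-0.0003,0.0043,0.004,-0.0845,0,-0.0059,0],[-0.0003,0.0051,0.0046,-0.1014,0,-0.0071,0],[-0.0004,0.0059,0.0051,-0.1183,0.0001,-0.0083,0],[-0.0004,0.0067,0.0055,-0.1352,0.0001,-0.0095,0],[-0.0004,0.0074,0.0059,-0.1521,0.0001,-0.0106,0],[-0.0004,0.0081,0.0061,-0.169,0.0001,-0.0118,0]])

```text
time_s: 41.82
position: [0.5033, -0.2024, 0.1098]
tcp_rot: [[0.983, -0.117, -0.142], [-0.181, -0.471, -0.863], [0.034, 0.874, -0.484]]
force: [-0.3, -0.4, -1.9]
opening: 0.204
grasp_force: 30.0
```

>>> move_arm(increments=[[0,0,0,0,0,0,0],[0,0,0,0,0,0,0],[0,0,0,0,0,0,0],[0,0,0,0,0,0,0],[0,0,0,0,0,0,0],[0,0,0,0,0,0,0],[0,0,0,0,0,0,0],[0,0,0,0,0,0,0],[0,0,0,0,0,0,0],[0,0,0,0,0,0,0]])

```text
time_s: 42.65
position: [0.5036, -0.2026, 0.1101]
tcp_rot: [[0.983, -0.117, -0.142], [-0.181, -0.471, -0.863], [0.034, 0.874, -0.484]]
force: [0.5, -0.6, -2.5]
opening: 0.207
grasp_force: 30.0
```

```bash
cat > f.py <<'E'
from h import *
s=bot.read_state();print(s['time_s'],s['force'],s['moment'],s['joint_positions'].round(1),s['opening'],s['grasp_force'])
for n in ('side','wrist','top'):
    c=viewer.capture(n);print(n,[(np.round(r['location']),round(r['conf'],2)) for r in nets.find_in(n,'block1_mid')[:5]])
E
python3 f.py
```

```text
42.65 [ 0.48468119 -0.64748013 -2.52007714] [ 9.05232049e-01 -7.49241372e-03 -7.87587286e-04] [ -6.3  50.1 101.6 -72.8  66.2 151. ] 0.20715960680284834 30.008424874395132
side [(array([152., 336.]), 0.24)]
wrist [(array([113.,  32.]), 0.83)]
top [(array([370., 208.]), 0.62)]
```

```bash
cat > g.py <<'E'
from carry import *
F_=[]
for i in range(6):
    w=viewer.capture('wrist');F_.append(bot.read_state()['force'])
print('mean force',np.mean(F_,0).round(2))
g=np.load('grip.npz');T,t=g['T'],g['t'];p,R=np.array(s['position']),np.array(s['tcp_rot'])
Rs=R@T.T;o=p-Rs@t;print('roll',Ro.from_matrix(Rs).as_euler('ZYX',True).round(1),'o',o.round(3))
b=lambda P:((np.array(P)-np.r_[F,0])@RS(byaw)).round(3)
q=(113,32)
for z in (.02,.035,.06,.1): print(z,'bay',b(onz(w,q,z)))
print('pan corners px',proj(w,[o+Rs@np.array(v)/1e3 for v in [(38,-41,3),(-38,-41,3),(-38,41,3),(38,41,3),(38,63,6),(-38,63,6)]]).round().tolist())
print('block slots px',proj(w,[o+Rs@np.array(v)/1e3 for v in [(0,-22,33),(0,14,33),(0,-22,63),(0,14,63)]]).round().tolist())
print('bin corners px',proj(w,[bayp(x,y,.045) for x,y in [(-.035,.095),(-.035,-.095),(.124,-.095),(.124,.095)]]).round().tolist())
cv2.imwrite('pics/wC.png',w['image'])
im=w['image'];hs=cv2.cvtColor(im,cv2.COLOR_BGR2HSV)
for y in range(0,240,20): print(y,' '.join('%d/%d/%d'%tuple(hs[y,x]) for x in range(20,640,40)))
E
python3 g.py|tail -n +4
```

```text
mean force [ 0.08 -0.12 -2.27]
roll [-13.9   0.  -61. ] o [ 0.614 -0.255  0.097]
0.02 bay [ 0.029 -0.036  0.02 ]
0.035 bay [ 0.026 -0.024  0.035]
0.06 bay [ 0.022 -0.004  0.06 ]
0.1 bay [0.015 0.028 0.1  ]
pan corners px [[420.0, -104.0], [410.0, 107.0], [212.0, 107.0], [202.0, -105.0], [140.0, -110.0], [155.0, 106.0]]
block slots px [[379.0, -26.0], [267.0, -26.0], [397.0, -76.0], [255.0, -76.0]]
bin corners px [[-314.0, 341.0], [261.0, 158.0], [214.0, -215.0], [-2201.0, -2207.0]]
0 18/108/151 19/57/139 19/106/163 18/104/149 19/104/140 17/22/187 16/21/186 17/19/188 21/18/187 20/16/187 16/25/135 18/115/179 17/123/172 17/121/169 17/123/131 19/36/215
20 19/105/153 18/108/161 18/108/165 18/106/145 18/107/141 20/21/180 18/17/181 18/18/181 13/20/181 21/20/183 18/24/137 18/114/176 17/115/180 17/115/180 18/119/135 18/114/128
40 18/108/153 18/106/159 18/107/134 18/102/150 18/102/142 14/18/181 16/18/182 21/18/180 18/18/182 18/18/185 17/29/140 18/112/177 17/117/165 18/118/164 17/112/134 18/118/147
60 18/104/159 18/108/147 18/106/125 18/106/130 19/100/221 16/21/185 21/18/183 20/17/184 14/20/187
[... 675 characters left out ...]
15 20/37/216 20/35/217 21/34/216 19/36/215
160 43/21/219 42/21/215 42/23/219 40/23/101 33/27/103 41/23/218 15/119/154 12/157/206 24/52/252 24/52/252 19/39/220 18/37/215 18/38/217 20/38/216 20/35/218 18/36/219
180 43/23/199 53/21/97 36/27/94 43/24/223 24/57/252 23/56/250 24/61/251 12/162/206 24/57/252 24/50/252 19/38/220 17/37/218 20/35/219 21/35/216 19/36/217 20/37/214
200 47/25/92 42/20/215 19/87/132 17/98/148 24/55/252 22/73/244 23/62/250 13/164/204 23/58/252 23/55/252 21/39/221 19/37/216 18/36/219 20/37/216 19/36/217 19/36/214
220 44/26/205 18/91/148 16/94/146 17/98/151 24/59/252 23/62/250 23/59/251 12/164/160 23/60/251 24/54/252 19/38/223 19/37/219 19/35/216 18/36/218 21/37/220 21/37/214
```

The pan floor shows bare aluminium and the blocks lie left of the lip, but the load (2.3 N) suggests some still lean on it. I'll back the scoop away to -y while raising and tipping it a little more.

```bash
cat > i.py <<'E'
from carry import *
g=np.load('grip.npz');T,t=g['T'],g['t'];Y=byaw-10
p,R=np.array(s['position']),np.array(s['tcp_rot'])
def rolled(y,z,r):
    ax=bayp(.035,y,z); return (ax-RS(Y,r)@[0,0,.036],Y,r)
q=emit([rolled(-.04-.022*u,.114+.010*u,-61-6*u) for u in np.linspace(.1,1,10)],T,t,np.array(s['joint_positions']),(p,R))
E
python3 i.py|tail -n +4
```

```text
max joint step 0.48078200257391757 ik err 8.19931888653131e-14 limit margin 4.780627536738336 q end [ -7.2  51.9 101.3 -77.2  70.6 153.2]
call 0
[0.0012, 0.0068, 0.005, -0.0034, 0.0001, -0.0003]
[0.0021, 0.0135, 0.0098, -0.0067, 0.0001, -0.0005]
[0.0031, 0.0202, 0.0145, -0.01, 0.0001, -0.0007]
[0.004, 0.0269, 0.0193, -0.0134, 0.0001, -0.001]
[0.005, 0.0336, 0.024, -0.0167, 0.0001, -0.0012]
[0.0059, 0.0403, 0.0288, -0.02, 0.0001, -0.0014]
[0.0069, 0.047, 0.0336, -0.0233, 0.0001, -0.0017]
[0.0078, 0.0537, 0.0383, -0.0267, 0.0001, -0.0019]
[0.0088, 0.0604, 0.0431, -0.03, 0.0001, -0.0021]
[0.0097, 0.0671, 0.0478, -0.0333, 0.0001, -0.0024]
```

>>> move_arm(increments=[[0.001,0.0068,0.005,-0.0034,0,0,0],[0.002,0.0135,0.0098,-0.0067,0,-0.0005,0],[0.003,0.0202,0.0145,-0.01,0,-0.0007,0],[0.004,0.0269,0.0193,-0.0134,0,-0.001,0],[0.005,0.0336,0.024,-0.0167,0,-0.0012,0],[0.0059,0.0403,0.0288,-0.02,0,-0.0014,0],[0.0069,0.047,0.0336,-0.0233,0,-0.0017,0],[0.0078,0.0537,0.0383,-0.0267,0,-0.0019,0],[0.0088,0.0604,0.0431,-0.03,0,-0.0021,0],[0.0097,0.0671,0.0478,-0.0333,0,-0.0024,0]])

```text
time_s: 44.08
position: [0.5021, -0.2252, 0.1209]
tcp_rot: [[0.984, -0.094, -0.153], [-0.178, -0.379, -0.908], [0.027, 0.921, -0.389]]
force: [-0.2, 0.3, -1.9]
opening: 0.204
grasp_force: 30.0
```

>>> move_arm(increments=[[0,0,0,0,0,0,0],[0,0,0,0,0,0,0],[0,0,0,0,0,0,0],[0,0,0,0,0,0,0],[0,0,0,0,0,0,0],[0,0,0,0,0,0,0]])

```text
time_s: 44.58
position: [0.5021, -0.225, 0.1209]
tcp_rot: [[0.984, -0.094, -0.153], [-0.178, -0.379, -0.908], [0.028, 0.92, -0.39]]
force: [-1.0, -0.7, -2.3]
opening: 0.204
grasp_force: 30.0
```

```bash
sed -e 's/^for y in range.*$/for y in range(0,120,20): print(y," ".join("%d\/%d"%tuple(hs[y,x][1:]) for x in range(0,440,20)))/' -e 's/pics\/wC/pics\/wD/' g.py > g2.py; python3 g2.py|tail -n +4; python3 f.py
```

```text
mean force [-0.11  0.13 -2.18]
roll [-13.9   0.  -67. ] o [ 0.612 -0.278  0.11 ]
0.02 bay [ 0.029 -0.078  0.02 ]
0.035 bay [ 0.026 -0.063  0.035]
0.06 bay [ 0.022 -0.039  0.06 ]
0.1 bay [0.016 0.001 0.1  ]
pan corners px [[420.0, -104.0], [411.0, 107.0], [212.0, 107.0], [202.0, -105.0], [140.0, -110.0], [156.0, 106.0]]
block slots px [[379.0, -26.0], [268.0, -26.0], [398.0, -76.0], [256.0, -76.0]]
bin corners px [[-713.0, 469.0], [204.0, 166.0], [137.0, -250.0], [395148.0, 338346.0]]
0 103/153 105/151 105/148 103/148 100/145 28/100 28/109 22/106 18/189 17/192 18/193 20/193 18/194 18/193 17/192 18/194 19/190 17/191 17/192 19/192 20/192 25/144
20 106/152 104/152 109/148 102/148 100/148 34/98 21/111 19/108 17/195 18/195 20/196 17/182 20/183 19/184 18/183 19/187 18/184 18/184 20/187 22/185 21/186 20/143
40 110/132 110/135 97/153 106/145 108/147 93/123 33/109 21/109 19/200 18/195 18/198 18/187 21/186 21/186 19/186 23/189 18/186 17/190 20/189 19/191 16/187 25/142
60 105/136 110/132 105/136 104/155 101/162 73/118 28/109 22/105 17/200 17/197 19/200 19/189 18/187 19/190 19/191 17/191 20/194 17/191 17/191 20/193 16/195 20/142
80 21/220 22/219 24/217 21/216 20/216 29/98 23/111 17/104 6/250 3/252 3/253 21/195 21/193 19/192 20/190 19/192 20/194 17/193 16/194 18/197 16/195 23/146
100 21/215 20/219 22/222 21/217 19/214 23/98 22/93 27/114 18/216 3/253 3/253 7/248 6/248 17/197 19/200 19/197 21/199 17/200 18/199 17/200 16/196 26/149
44.8833 [-0.09887498  0.28367736 -2.16523262] [ 0.94989221 -0.00107516  0.00158372] [ -7.2  51.9 101.3 -77.2  70.6 153.2] 0.20611629579563184 30.009589679539204
side []
wrist [(array([47., 33.]), 0.87), (array([310.,  82.]), 0.31)]
top []
```

The pan and lip are bare, and the blocks lie to the left in the bin. Now I'll plan the withdrawal: raise slightly, pull straight out still tipped, then level.

```bash
cat > j.py <<'E'
from carry import *
g=np.load('grip.npz');T,t=g['T'],g['t'];Y=byaw-10
p,R=np.array(s['position']),np.array(s['tcp_rot']);q0=np.array(s['joint_positions'])
def rolled(x,y,z,r): return (bayp(x,y,z)-RS(Y,r)@[0,0,.036],Y,r)
seq=[]
for i in range(1,21):
    u=i/20;u=u*u*(3-2*u); seq.append(rolled(.035-.13*u,-.062,.124+.004*min(1,i/4),-67))
for i in range(1,21):
    u=i/20;u=u*u*(3-2*u); seq.append(rolled(-.095,-.062+.03*u,.128+.02*u,-67+67*u))
emit(seq,T,t,q0,(p,R))
E
python3 j.py|tail -n +4
```

```text
max joint step 12.298230566848687 ik err 0.08310204478741003 limit margin 2.842170943040401e-14 q end [-42.3  23.4 119.2   3.4  33.9  58.8]
call 0
[-0.0031, 0.0032, -0.001, -0.0, 0.0001, 0.0]
[-0.0119, 0.0069, -0.0015, -0.0, 0.0001, 0.0]
[-0.0259, 0.011, -0.0015, -0.0, 0.0001, 0.0]
[-0.0444, 0.0153, -0.0011, -0.0, 0.0001, 0.0]
[-0.0669, 0.0168, 0.0009, -0.0, 0.0001, 0.0]
[-0.0927, 0.0186, 0.0033, -0.0, 0.0001, 0.0]
[-0.121, 0.0206, 0.0059, -0.0, 0.0001, 0.0]
[-0.1512, 0.0226, 0.0087, -0.0, 0.0001, 0.0]
[-0.1828, 0.0248, 0.0116, -0.0, 0.0001, 0.0]
[-0.2149, 0.027, 0.0145, -0.0, 0.0001, 0.0]
call 1
[-0.0322, 0.0022, 0.0029, 0.0, 0.0, 0.0]
[-0.0637, 0.0044, 0.0058, 0.0, 0.0, 0.0]
[-0.094, 0.0065, 0.0086, 0.0, 0.0, 0.0]
[-0.1223, 0.0084, 0.0112, 0.0, 0.0, 0.0]
[-0.148, 0.0102, 0.0135, 0.0, 0.0, 0.0]
[-0.1705, 0.0117, 0.0156, 0.0, 0.0, 0.0]
[-0.1891, 0.013, 0.0173, 0.0, 0.0, 0.0]
[-0.2032, 0.014, 0.0185, 0.0, 0.0, 0.0]
[-0.2121, 0.0146, 0.0194, 0.0, 0.0, 0.0]
[-0.2153, 0.0148, 0.0196, 0.0, 0.0, 0.0]
call 2
[-0.0001, -0.0001, -0.0009, 0.0027, -0.0, 0.0002]
[-0.0003, -0.0003, -0.0033, 0.010
[... 235 characters left out ...]
.0346, 0.1046, -0.0, 0.0073]
[-0.0031, -0.003, -0.0437, 0.1307, -0.0001, 0.0091]
[-0.0037, -0.0035, -0.0533, 0.1579, -0.0001, 0.011]
[-0.0043, -0.0039, -0.0633, 0.1857, -0.0001, 0.013]
call 3
[-0.0007, -0.0058, -0.0084, 0.0278, -0.0, 0.0019]
[-0.0014, -0.0115, -0.0168, 0.055, -0.0, 0.0038]
[-0.0021, -0.0169, -0.0251, 0.081, -0.0, 0.0057]
[-0.0026, -0.0219, -0.033, 0.1055, -0.0, 0.0074]
[-0.0032, -0.0264, -0.0403, 0.1276, -0.0001, 0.0089]
[-0.0036, -0.0303, -0.0468, 0.147, -0.0001, 0.0103]
[-0.004, -0.0335, -0.0522, 0.1631, -0.0001, 0.0114]
[-0.0043, -0.0359, -0.0564, 0.1753, -0.0001, 0.0123]
[-0.0045, -0.0374, -0.059, 0.183, -0.0001, 0.0128]
[-0.0045, -0.038, -0.0599, 0.1857, -0.0001, 0.013]
```

```bash
cat > k.py <<'E'
from carry import *
g=np.load('grip.npz');T,t=g['T'],g['t']
p,R=np.array(s['position']),np.array(s['tcp_rot']);q0=np.array(s['joint_positions'])
box=np.array([[x,y,z] for x in (-.0375,0,.0375) for y in np.linspace(-.095,.095,9) for z in -np.linspace(.059,.20,9)])
scp=np.array([[x,y,z] for x in (-41,0,41) for y,z in ((-45,0),(-45,48),(0,0),(63,0),(63,6))])/1e3
def rolled(x,y,z,Y,r): return (bayp(x,y,z)-RS(Y,r)@[0,0,.036],Y,r)
sm=lambda u:u*u*(3-2*u)
seq=[]
for i in range(1,21):
    u=sm(i/20); seq.append(rolled(.035-.13*u,-.062+.022*u,.124+.004*min(1,i/4),byaw-10-35*u,-67+7*u))
for i in range(1,21):
    u=sm(i/20); seq.append(rolled(-.095-.01*u,-.04,.128+.02*u,byaw-45,-60+60*u))
bR=RS(byaw);q=q0
for i,(o,Y,r) in enumerate(seq):
    Rs=RS(Y,r);P=o+Rs@t;q,e=ik(P,Rs@T,q)
    b=(P+box@(Rs@T).T-np.r_[F,0])@bR;k=(b[:,2]<.255)&(b[:,2]>.17)&(abs(b[:,1])<.15)
    c=(o+scp@Rs.T-np.r_[F,0])@bR;kk=c[:,0]>-.045
    if i%4==3: print(i,'e',round(e,6),'mar',np.minimum(q-LO,HI-q).min().round(1),'body x',b[k,0].max().round(3) if k.any() else None,'scoop minz over bin',c[kk,2].min().round(3) if kk.any() else None,'maxz',c[c[:,0]>-.01,2].max().round(3) if (c[:,0]>-.01).any() else None,'y',c[:,1].min().round(3))
emit(seq,T,t,q0,(p,R))
E
python3 k.py|tail -n +4
```

```text
3 e 0.0 mar 9.2 body x -0.028 scoop minz over bin 0.056 maxz 0.174 y -0.119
7 e 0.0 mar 11.7 body x -0.033 scoop minz over bin 0.056 maxz 0.174 y -0.118
11 e 0.0 mar 10.8 body x -0.037 scoop minz over bin 0.055 maxz None y -0.114
15 e 0.0 mar 9.0 body x -0.042 scoop minz over bin None maxz None y -0.109
19 e 0.0 mar 8.1 body x -0.044 scoop minz over bin None maxz None y -0.107
23 e 0.0 mar 9.4 body x -0.043 scoop minz over bin None maxz None y -0.108
27 e 0.0 mar 14.1 body x -0.042 scoop minz over bin None maxz None y -0.11
31 e 0.0 mar 24.9 body x -0.064 scoop minz over bin 0.085 maxz None y -0.108
35 e 0.0 mar 24.2 body x -0.092 scoop minz over bin 0.103 maxz None y -0.103
39 e 0.0 mar 21.8 body x -0.099 scoop minz over bin 0.112 maxz None y -0.101
max joint step 4.8213295314566125 ik err 3.5320422341087723e-09 limit margin 5.123150706045664 q end [-31.6  23.8 118.1  -2.1  34.3 109. ]
call 0
[-0.0031, 0.0023, -0.0032, 0.0002, -0.0012, 0.0006]
[-0.0121, 0.0034, -0.0097, 0.0009, -0.0049, 0.0022]
[-0.0261, 0.0033, -0.0192, 0.002, -0.0107, 0.0048]
[-0.0445, 0.0021, -0.0314, 0.0035, -0.
[... 1160 characters left out ...]
63, 0.0115, -0.0053, 0.0937, -0.0, 0.0066]
[-0.0078, 0.0145, -0.0069, 0.117, -0.0, 0.0082]
[-0.0094, 0.0176, -0.0088, 0.1414, -0.0001, 0.0099]
[-0.011, 0.0209, -0.0109, 0.1663, -0.0001, 0.0116]
call 3
[-0.0015, 0.0019, -0.0036, 0.0249, -0.0, 0.0017]
[-0.003, 0.0037, -0.0073, 0.0492, -0.0, 0.0034]
[-0.0044, 0.0055, -0.0111, 0.0726, -0.0, 0.0051]
[-0.0057, 0.0071, -0.0147, 0.0944, -0.0, 0.0066]
[-0.0069, 0.0087, -0.018, 0.1143, -0.0, 0.008]
[-0.0079, 0.0101, -0.0211, 0.1317, -0.0001, 0.0092]
[-0.0087, 0.0113, -0.0237, 0.1461, -0.0001, 0.0102]
[-0.0094, 0.0122, -0.0257, 0.1569, -0.0001, 0.011]
[-0.0098, 0.0128, -0.0269, 0.1638, -0.0001, 0.0115]
[-0.0099, 0.013, -0.0274, 0.1663, -0.0001, 0.0116]
```

>>> move_arm(increments=[[-0.0031,0.0023,-0.0032,0,-0.0012,0.0006,0],[-0.0121,0.0034,-0.0097,0.0009,-0.0049,0.0022,0],[-0.0261,0.0033,-0.0192,0.002,-0.0107,0.0048,0],[-0.0445,0.0021,-0.0314,0.0035,-0.0184,0.0083,0],[-0.0664,-0.003,-0.0445,0.0052,-0.0277,0.0126,0],[-0.0909,-0.0088,-0.0594,0.0072,-0.0383,0.0175,0],[-0.1173,-0.0151,-0.0758,0.0093,-0.0499,0.023,0],[-0.1448,-0.0219,-0.0932,0.0116,-0.0623,0.029,0],[-0.1727,-0.0289,-0.1111,0.014,-0.0751,0.0354,0],[-0.2004,-0.036,-0.1292,0.0164,-0.0882,0.042,0]])

```text
time_s: 46.02
position: [0.4495, -0.1742, 0.1245]
tcp_rot: [[0.882, -0.235, -0.408], [-0.469, -0.381, -0.797], [0.032, 0.894, -0.446]]
force: [0.3, 0.2, -2.0]
opening: 0.201
grasp_force: 30.0
```

>>> move_arm(increments=[[-0.0314,-0.0038,-0.0094,0.0024,-0.013,0.0067,0],[-0.0613,-0.0076,-0.0187,0.0048,-0.0256,0.0134,0],[-0.0893,-0.0112,-0.0274,0.0071,-0.0377,0.02,0],[-0.1148,-0.0146,-0.0355,0.0092,-0.049,0.0262,0],[-0.1374,-0.0176,-0.0428,0.0111,-0.0592,0.0319,0],[-0.1568,-0.0202,-0.0491,0.0127,-0.0681,0.037,0],[-0.1725,-0.0224,-0.0542,0.0141,-0.0754,0.0413,0],[-0.1842,-0.024,-0.0581,0.0151,-0.0809,0.0445,0],[-0.1916,-0.025,-0.0605,0.0158,-0.0844,0.0466,0],[-0.1941,-0.0253,-0.0613,0.016,-0.0857,0.0473,0]])

```text
time_s: 46.85
position: [0.4076, -0.1302, 0.124]
tcp_rot: [[0.7, -0.378, -0.606], [-0.713, -0.328, -0.62], [0.035, 0.866, -0.499]]
force: [-1.0, 0.1, -1.8]
opening: 0.203
grasp_force: 30.0
```

>>> move_arm(increments=[[-0.0002,0.0003,-0.0001,0.0024,0,0.0002,0],[-0.0006,0.0011,-0.0004,0.0093,0,0.0007,0],[-0.0014,0.0025,-0.0009,0.0202,0,0.0014,0],[-0.0023,0.0042,-0.0017,0.0346,0,0.0024,0],[-0.0035,0.0064,-0.0026,0.052,0,0.0036,0],[-0.0048,0.0088,-0.0038,0.0718,0,0.005,0],[-0.0063,0.0115,-0.0053,0.0937,0,0.0066,0],[-0.0078,0.0145,-0.0069,0.117,0,0.0082,0],[-0.0094,0.0176,-0.0088,0.1414,0,0.0099,0],[-0.011,0.0209,-0.0109,0.1663,0,0.0116,0]])

```text
time_s: 47.68
position: [0.4048, -0.1278, 0.1314]
tcp_rot: [[0.682, -0.654, -0.327], [-0.729, -0.57, -0.379], [0.061, 0.496, -0.866]]
force: [-1.1, 0.1, -3.0]
opening: 0.202
grasp_force: 30.0
```

>>> move_arm(increments=[[-0.0015,0.0019,-0.0036,0.0249,0,0.0017,0],[-0.003,0.0037,-0.0073,0.0492,0,0.0034,0],[-0.0044,0.0055,-0.0111,0.0726,0,0.0051,0],[-0.0057,0.0071,-0.0147,0.0944,0,0.0066,0],[-0.0069,0.0087,-0.018,0.1143,0,0.008,0],[-0.0079,0.0101,-0.0211,0.1317,0,0.0092,0],[-0.0087,0.0113,-0.0237,0.1461,0,0.0102,0],[-0.0094,0.0122,-0.0257,0.1569,0,0.011,0],[-0.0098,0.0128,-0.0269,0.1638,0,0.0115,0],[-0.0099,0.013,-0.0274,0.1663,0,0.0116,0]])

```text
time_s: 48.52
position: [0.4015, -0.1248, 0.14]
tcp_rot: [[0.655, -0.754, 0.045], [-0.753, -0.656, -0.051], [0.068, -0.0, -0.998]]
force: [-0.3, 0.4, -1.8]
opening: 0.204
grasp_force: 30.0
```

```bash
cat > l.py <<'E'
from carry import *
F_=[]
for i in range(5): w=viewer.capture('wrist');F_.append(bot.read_state()['force'])
print('t',s['time_s'],'force',np.mean(F_,0).round(2),s['opening'],s['joint_positions'].round(1))
g=np.load('grip.npz');T,t=g['T'],g['t'];p,R=np.array(s['position']),np.array(s['tcp_rot'])
Rs=R@T.T;o=p-Rs@t;print('o',o.round(3),Ro.from_matrix(Rs).as_euler('ZYX',True).round(1))
cv2.imwrite('pics/wE.png',w['image']);hs=cv2.cvtColor(w['image'],cv2.COLOR_BGR2HSV)
for y in range(0,140,20): print(y,' '.join('%d/%d'%tuple(hs[y,x][1:]) for x in range(140,480,20)))
for n in ('wrist','side','top'):
    c=viewer.capture(n);cv2.imwrite(f'pics/{n}E.png',c['image']);print(n,[(np.round(r['location']),round(r['conf'],2)) for r in nets.find_in(n,'block1_mid')[:5]])
# next: to mat
M=np.r_[.4635,-.017,.003]
seq=interp([(o,-48.9,0),((.42,-.10,.13),20,0),(M+[0,0,.10],83.3,0)],[20,20])
emit(seq,T,t,np.array(s['joint_positions']),(p,R))
E
python3 l.py|tail -n +4
```

```text
t 48.5167 force [-0.04 -0.42 -2.2 ] 0.2038807354627235 [-31.7  23.7 118.3  -2.   34.3 108.9]
o [ 0.48  -0.215  0.112] [-48.9   0.1  -0. ]
0 29/166 9/246 9/244 9/244 9/245 9/244 8/244 9/245 8/244 9/244 8/244 9/243 10/243 9/242 29/107 32/95 91/222
20 23/146 8/248 9/246 9/246 11/241 11/242 11/242 10/241 10/243 12/242 11/242 11/242 11/242 11/242 26/109 34/104 87/219
40 29/53 7/250 7/247 8/247 10/244 9/243 10/244 9/243 10/244 9/243 10/244 10/243 9/243 9/242 28/110 29/156 87/206
60 30/60 8/247 8/249 8/248 9/245 9/244 8/245 9/245 8/244 9/245 9/246 8/245 8/245 9/245 30/111 25/200 90/195
80 33/70 33/227 6/249 7/249 9/246 8/246 9/247 8/245 9/246 9/247 8/247 8/247 9/247 9/247 32/111 20/228 81/196
100 87/232 79/227 6/251 6/250 8/248 7/248 8/248 9/248 7/248 9/248 8/248 8/248 8/247 8/246 30/110 12/240 88/205
120 90/230 87/231 5/252 6/251 32/129 30/129 30/129 11/240 8/245 10/245 12/239 29/132 33/132 31/125 82/192 85/201 87/215
wrist []
side [(array([406., 174.]), 0.49), (array([239., 358.]), 0.47)]
top [(array([378., 249.]), 0.54), (array([368., 221.]), 0.52), (array([371., 208.]), 0.41)]
max joint
[... 1425 characters left out ...]
237, 0.0053, -0.0, -0.0758]
[0.0823, 0.0625, 0.0312, 0.0069, -0.0, -0.0988]
[0.1086, 0.0767, 0.0393, 0.0086, -0.0, -0.1235]
[0.1384, 0.0905, 0.048, 0.0104, -0.0, -0.1492]
[0.1711, 0.1034, 0.0571, 0.0123, -0.0, -0.1754]
call 3
[0.0238, 0.0285, 0.0084, 0.0018, -0.0, -0.0262]
[0.0497, 0.0561, 0.0168, 0.0036, -0.0, -0.0519]
[0.077, 0.0823, 0.0251, 0.0054, -0.0, -0.0766]
[0.1046, 0.1062, 0.0329, 0.007, -0.0, -0.0996]
[0.1315, 0.1274, 0.0402, 0.0084, -0.0, -0.1206]
[0.1562, 0.1455, 0.0466, 0.0097, -0.0, -0.1389]
[0.1777, 0.16, 0.052, 0.0108, -0.0, -0.1541]
[0.1944, 0.1706, 0.0561, 0.0116, -0.0, -0.1656]
[0.2053, 0.1773, 0.0588, 0.0121, -0.0, -0.1729]
[0.2091, 0.1796, 0.0597, 0.0123, -0.0, -0.1754]
```

```bash
python3 - <<'E'
from h import *
c=viewer.capture('top');im=cv2.cvtColor(c['image'],cv2.COLOR_BGR2HSV)
S=Ro.from_euler('z',-48.9,degrees=True).as_matrix();o=np.r_[.48,-.215,.112]
G=[(x,y) for y in (-35,-18,0,18,35,55) for x in (-30,-15,0,15,30)]
u=proj(c,[o+S@np.array([x,y,3])/1e3 for x,y in G])
for i in range(0,30,5): print(G[i][1],[tuple(int(v) for v in im[int(round(q[1])),int(round(q[0]))]) for q in u[i:i+5]])
for q in [(378,249),(368,221),(371,208)]: print(q,im[q[1],q[0]],onz(c,q,.02).round(3),onz(c,q,.14).round(3))
b=np.radians(-3.9);x=np.array([np.cos(b),np.sin(b)]);y=np.array([-x[1],x[0]]);F=np.array([.591,-.181])
print('bin px',proj(c,[np.r_[F+a*x+e*y,.01] for a,e in [(-.03,.09),(-.03,-.09)]]).round().tolist())
sub=c['image'][195:265,330:405]
for n,v in (('wood',((sub[...,2].astype(int)-sub[...,0])>50)),): 
    for r in range(0,70,3): print(195+r,''.join('#' if k else '.' for k in v[r]))
E
```

```text
-35 [(15, 11, 240), (21, 15, 239), (15, 15, 238), (17, 15, 235), (20, 13, 238)]
-18 [(18, 13, 243), (20, 13, 238), (17, 15, 235), (17, 17, 235), (18, 16, 237)]
0 [(16, 14, 236), (20, 13, 237), (16, 14, 236), (17, 15, 232), (19, 15, 236)]
18 [(18, 13, 236), (19, 12, 235), (16, 14, 235), (17, 15, 231), (18, 16, 235)]
35 [(18, 16, 236), (18, 16, 236), (17, 15, 236), (15, 18, 233), (15, 15, 236)]
55 [(18, 14, 237), (16, 14, 237), (17, 15, 237), (21, 14, 235), (16, 14, 235)]
(378, 249) [ 19  15 235] [ 0.502 -0.212  0.02 ] [ 0.482 -0.201  0.14 ]
(368, 221) [ 30  26 175] [ 0.583 -0.186  0.02 ] [ 0.556 -0.177  0.14 ]
(371, 208) [ 17  97 139] [ 0.62  -0.196  0.02 ] [ 0.591 -0.186  0.14 ]
bin px [[334.0, 228.0], [397.0, 231.0]]
195 ###########################################################################
198 ###########################################################################
201 ..............#############################################################
204 .............#.....####...#........#.#.###.##.....................###.#####
207 .......................#..........#######.#.##..
[... 847 characters left out ...]
###############...................................##########
243 .........#################..........................................#######
246 ...........###############............................................#####
249 ................############.............................................##
252 .....................##########............................................
255 ..........................########.........................................
258 ................................#####.....................................#
261 ......................................##...............................####
264 ....................................................................#######
```

The pan is empty across its whole floor and the wood shows inside the bin. Carrying the scoop back over its mat.

>>> move_arm(increments=[[-0.0032,0.0031,0,0,0,-0.003,0],[-0.0115,0.0109,-0.0019,0.0008,0,-0.011,0],[-0.0242,0.0233,-0.0047,0.0016,0,-0.0235,0],[-0.0401,0.0395,-0.0084,0.0028,0,-0.04,0],[-0.0578,0.0589,-0.0127,0.0042,0,-0.0599,0],[-0.0762,0.0808,-0.0175,0.0057,0,-0.0828,0],[-0.0942,0.1042,-0.0227,0.0075,0,-0.1079,0],[-0.1108,0.1283,-0.028,0.0093,0,-0.1347,0],[-0.1254,0.1521,-0.0334,0.0113,0,-0.1627,0],[-0.1375,0.175,-0.0387,0.0132,0.0004,-0.1912,0]])

```text
time_s: 49.95
position: [0.3353, -0.1276, 0.1485]
tcp_rot: [[0.967, -0.244, 0.069], [-0.243, -0.97, -0.018], [0.071, 0.001, -0.997]]
force: [-0.0, -0.5, -1.5]
opening: 0.203
grasp_force: 30.0
```

>>> move_arm(increments=[[-0.0196,0.0117,-0.0058,0.002,0,-0.0285,0],[-0.0357,0.023,-0.0113,0.004,0,-0.0565,0],[-0.0483,0.0332,-0.0164,0.0058,0,-0.0833,0],[-0.0576,0.0422,-0.021,0.0076,0,-0.1084,0],[-0.0641,0.0496,-0.025,0.0092,0,-0.1313,0],[-0.0682,0.0554,-0.0284,0.0106,0,-0.1512,0],[-0.0705,0.0596,-0.0311,0.0117,0,-0.1677,0],[-0.0717,0.0625,-0.0332,0.0126,0,-0.1802,0],[-0.0721,0.0641,-0.0344,0.0132,0,-0.1882,0],[-0.0723,0.0647,-0.0349,0.0134,0,-0.1909,0]])

```text
time_s: 50.78
position: [0.3095, -0.1413, 0.1574]
tcp_rot: [[0.937, 0.344, 0.067], [0.343, -0.939, 0.022], [0.071, 0.002, -0.997]]
force: [-0.3, -0.1, -1.9]
opening: 0.203
grasp_force: 30.0
```

>>> move_arm(increments=[[0.0016,0.0017,0.0008,0.0002,0,-0.0025,0],[0.0065,0.0064,0.003,0.0007,0,-0.0098,0],[0.0145,0.0139,0.0065,0.0015,0,-0.0213,0],[0.0259,0.0237,0.0112,0.0026,0,-0.0365,0],[0.0409,0.0354,0.017,0.0038,0,-0.0548,0],[0.0597,0.0485,0.0237,0.0053,0,-0.0758,0],[0.0823,0.0625,0.0312,0.0069,0,-0.0988,0],[0.1086,0.0767,0.0393,0.0086,0,-0.1235,0],[0.1384,0.0905,0.048,0.0104,0,-0.1492,0],[0.1711,0.1034,0.0571,0.0123,0,-0.1754,0]])

```text
time_s: 51.62
position: [0.3699, -0.1524, 0.1437]
tcp_rot: [[0.615, 0.787, 0.044], [0.786, -0.616, 0.054], [0.07, 0.002, -0.998]]
force: [0.2, -0.7, -1.1]
opening: 0.203
grasp_force: 30.0
```

>>> move_arm(increments=[[0.0238,0.0285,0.0084,0.0018,0,-0.0262,0],[0.0497,0.0561,0.0168,0.0036,0,-0.0519,0],[0.077,0.0823,0.0251,0.0054,0,-0.0766,0],[0.1046,0.1062,0.0329,0.007,0,-0.0996,0],[0.1315,0.1274,0.0402,0.0084,0,-0.1206,0],[0.1562,0.1455,0.0466,0.0097,0,-0.1389,0],[0.1777,0.16,0.052,0.0108,0,-0.1541,0],[0.1944,0.1706,0.0561,0.0116,0,-0.1656,0],[0.2053,0.1773,0.0588,0.0121,0,-0.1729,0],[0.2091,0.1796,0.0597,0.0123,0,-0.1754,0]])

```text
time_s: 52.45
position: [0.4517, -0.1354, 0.1303]
tcp_rot: [[0.114, 0.993, 0.009], [0.991, -0.114, 0.069], [0.069, 0.001, -0.998]]
force: [-0.3, 0.8, -2.1]
opening: 0.204
grasp_force: 30.0
```

```bash
cat > m.py <<'E'
from h import *
s=bot.read_state();g=np.load('grip.npz');p,R=g['p'],g['R'];print(s['time_s'],s['position'],s['force'])
plan([(p+[0,0,.012],R),(p+[0,0,.0005],R)])
E
python3 m.py
```

```text
52.45 [ 0.45170247 -0.1354044   0.13026894] [-0.30122357  0.76211067 -2.05343386]
[-0.0212, -0.0073, 0.2911, 0.0005, 0.0002, 0.0009] rows>= 2.1
[-0.0027, 0.0, 0.0382, 0.0, 0.0, 0.0] rows>= 0.3
```

>>> move_arm(increments=[[-0.007,-0.002,0.09,0,0,0,0],[-0.014,-0.005,0.17,0,0,0,0],[-0.018,-0.007,0.23,0,0,0,0],[-0.02,-0.0073,0.27,0,0,0.0009,0],[-0.0212,-0.0073,0.2911,0,0,0.0009,0],[-0.022,-0.0073,0.305,0,0,0.0009,0],[-0.023,-0.0073,0.317,0,0,0.0009,0],[-0.0239,-0.0073,0.3293,0,0,0.0009,0],[-0.0239,-0.0073,0.3293,0,0,0.0009,0],[-0.0239,-0.0073,0.3293,0,0,0.0009,0]])

```text
time_s: 53.28
position: [0.4494, -0.1359, 0.0319]
tcp_rot: [[0.119, 0.993, 0.01], [0.991, -0.119, 0.068], [0.069, 0.002, -0.998]]
force: [-0.0, -1.2, 0.3]
opening: 0.2
grasp_force: 30.0
```

```bash
python3 -c "
from h import *
s=bot.read_state();print(s['time_s'],s['position'],s['force'],s['moment'])"
```

```text
53.2833 [ 0.44943409 -0.13590983  0.03188424] [-0.00916397 -1.22915476  0.25722977] [-0.03631605 -0.08020542 -0.00316438]
```

The scoop rests on the mat with its weight off the gripper. I'll release, retract and go to the lid.

>>> move_arm(increments=[[0,0,0,0,0,0,0.5],[0,0,0,0,0,0,0.5],[0,0,0,0,0,0,0.5],[0,0,0,0,0,0,0.5],[0,0,0,0,0,0,0.5],[0,0,-0.1,0,0,0,0.6],[0,0,-0.25,0,0,0,0.8],[0,0,-0.5,0,0,0,1],[0,0,-0.8,0,0,0,1],[0,0,-0.9,0,0,0,1]])

```text
time_s: 54.12
position: [0.4466, -0.1488, 0.2295]
tcp_rot: [[0.119, 0.993, 0.009], [0.99, -0.119, 0.069], [0.07, 0.0, -0.998]]
force: [1.1, -0.4, 0.3]
opening: 0.795
grasp_force: 0.0
```

```bash
cat > n.py <<'E'
from carry import *
p,R=np.array(s['position']),np.array(s['tcp_rot']);q=np.array(s['joint_positions']);print(s['time_s'],p)
yaw=-5.2;x=np.array([np.cos(np.radians(yaw)),np.sin(np.radians(yaw)),0]);y=np.array([-x[1],x[0],0]);h=np.array([.5568,.2806,.055])
def lid(th):
    a=np.arctan2(.041,.14)+th;r=np.hypot(.041,.14);gp=h-x*r*np.cos(a)+np.array([0,0,r*np.sin(a)]);Rr=tilt(Rd(yaw),y,25*th/1.82);return gp+.008*Rr[:,2],Rr
P,Rr=lid(1.88)
way=[((.42,.02,.33),Rd(30)),((.48,.15,.34),Rd(-5.2)),(P-.15*Rr[:,2],Rr),(P,Rr)]
plan(way)
for a in way: q,e=ik(*a,q);print(q.round(0),round(e,5),a[0])
E
python3 n.py|tail -n +4; python3 - <<'E'
import sys;sys.path.insert(0,'.')
from edge import *
E
```

```text
54.1167 [ 0.4465668  -0.14879328  0.22953718]
[0.5701, -0.1547, -0.296, -0.0102, -0.0206, 0.2952] rows>= 7.4
[0.3899, -0.2753, -0.0333, 0.0, 0.0, 0.1956] rows>= 4.9
[0.6939, -0.4567, 0.121, 0.0, -0.1435, -0.0] rows>= 6.0
[-0.0, -0.0, 0.5, 0.0, 0.0, 0.0] rows>= 3.6
[-13.   7. 102.   0.  71.  47.] 0.0 (0.42, 0.02, 0.33)
[  5.  14.  91.   0.  75. 100.] 0.0 (0.48, 0.15, 0.34)
[ 10.  51.  33.   8. 121. 107.] 0.0 [0.69972375 0.26759292 0.30370354]
[ 11.  50.  55.   7.  99. 106.] 0.0 [0.63465103 0.273515   0.16868328]
```

>>> move_arm(increments=[[0,0,0,0,0,0,1],[0,0,0,0,0,0,1],[0,0,0,0,0,0,1]])

```text
time_s: 54.37
position: [0.4466, -0.1486, 0.2274]
tcp_rot: [[0.119, 0.993, 0.009], [0.99, -0.119, 0.069], [0.07, 0.0, -0.998]]
force: [-0.0, 0.0, -0.4]
opening: 0.969
grasp_force: 0.0
```

```bash
python3 n.py|tail -n +4|head -5; python3 - <<'E'
from edge import *
# scoop check in top view: pan & handle edges vs expected pose
c=viewer.capture('top');im=cv2.cvtColor(c['image'],cv2.COLOR_BGR2HSV);S=Ro.from_euler('z',83.3,degrees=True).as_matrix();o=np.r_[.4635,-.017,.003]
e=lambda a,b:edgeoff(c['image'],c,o+S@np.array(a)/1e3,o+S@np.array(b)/1e3,w=6)[:2]
print('back wall',e((41,-44,48),(-41,-44,48)),'lip',e((41,63,3),(-41,63,3)),'far end',e((41,-44,25),(41,40,25)))
E
```

```text
54.3667 [ 0.44656346 -0.14864016  0.22736196]
[0.5701, -0.1547, -0.3032, -0.0102, -0.0206, 0.2953] rows>= 7.4
[0.3899, -0.2753, -0.0333, 0.0, 0.0, 0.1956] rows>= 4.9
[0.6939, -0.4567, 0.121, 0.0, -0.1435, -0.0] rows>= 6.0
[-0.0, -0.0, 0.5, 0.0, 0.0, 0.0] rows>= 3.6
back wall (np.float64(3.5), np.float64(4.0)) lip (np.float64(0.0), np.float64(-3.0)) far end (np.float64(-2.5), np.float64(-4.0))
```

>>> move_arm(increments=[[0.25,-0.07,-0.2,0,0,0.05,1],[0.5701,-0.1547,-0.3032,-0.0102,-0.0206,0.2953,1],[0.5701,-0.1547,-0.3032,-0.0102,-0.0206,0.2953,1],[0.5701,-0.1547,-0.3032,-0.0102,-0.0206,0.2953,1],[0.5701,-0.1547,-0.3032,-0.0102,-0.0206,0.2953,1],[0.5701,-0.1547,-0.3032,-0.0102,-0.0206,0.2953,1],[0.5701,-0.1547,-0.3032,-0.0102,-0.0206,0.2953,1],[0.5701,-0.1547,-0.3032,-0.0102,-0.0206,0.2953,1],[0.5701,-0.1547,-0.3032,-0.0102,-0.0206,0.2953,1],[0.5701,-0.1547,-0.3032,-0.0102,-0.0206,0.2953,1]])

```text
time_s: 55.25
position: [0.4198, 0.02, 0.3284]
tcp_rot: [[0.864, 0.503, -0.003], [0.503, -0.864, 0.001], [-0.003, -0.002, -1.0]]
force: [0.3, -0.3, -0.5]
opening: 1.001
grasp_force: 0.0
```

>>> move_arm(increments=[[0.3899,-0.2753,-0.0333,0,0,0.1956,1],[0.3899,-0.2753,-0.0333,0,0,0.1956,1],[0.3899,-0.2753,-0.0333,0,0,0.1956,1],[0.3899,-0.2753,-0.0333,0,0,0.1956,1],[0.3899,-0.2753,-0.0333,0,0,0.1956,1],[0.3899,-0.2753,-0.0333,0,0,0.1956,1],[0.3899,-0.2753,-0.0333,0,0,0.1956,1],[0.3899,-0.2753,-0.0333,0,0,0.1956,1]])

```text
time_s: 55.92
position: [0.4802, 0.1493, 0.3389]
tcp_rot: [[0.996, -0.088, -0.002], [-0.088, -0.996, -0.0], [-0.002, 0.001, -1.0]]
force: [-0.2, 0.1, 0.5]
opening: 1.001
grasp_force: 0.0
```

>>> move_arm(increments=[[0.6939,-0.4567,0.121,0,-0.1435,0,1],[0.6939,-0.4567,0.121,0,-0.1435,0,1],[0.6939,-0.4567,0.121,0,-0.1435,0,1],[0.6939,-0.4567,0.121,0,-0.1435,0,1],[0.6939,-0.4567,0.121,0,-0.1435,0,1],[0.6939,-0.4567,0.121,0,-0.1435,0,1],[0.6939,-0.4567,0.121,0,-0.1435,0,1],[0.6939,-0.4567,0.121,0,-0.1435,0,1],[0.6939,-0.4567,0.121,0,-0.1435,0,1],[0.6939,-0.4567,0.121,0,-0.1435,0,1]])

```text
time_s: 56.75
position: [0.6996, 0.2661, 0.3057]
tcp_rot: [[0.897, -0.091, -0.433], [-0.082, -0.996, 0.04], [-0.435, -0.0, -0.901]]
force: [-0.1, 0.3, 0.4]
opening: 1.001
grasp_force: 0.0
```

```bash
cat > o.py <<'E'
exec(open('n.py').read().split('way=')[0])
plan([(P,Rr)])
w=viewer.capture('wrist');cv2.imwrite('pics/wF.png',w['image'])
K0=h+x*.0841+np.array([0,0,.1192]);print('pred knob',K0,proj(w,[K0]))
print([(np.round(r['location']),round(r['conf'],2)) for r in nets.find_in('wrist','lid_handle')[:3]])
hs=cv2.cvtColor(w['image'],cv2.COLOR_BGR2HSV)
for r in range(120,300,12): print(r,''.join('#' if v<60 else '.' for v in hs[r,200:440:4,2]))
E
python3 o.py|tail -n +4
```

```text
56.75 [0.69958631 0.26606032 0.3056905 ]
[0.0024, -0.005, 0.506, -0.0001, -0.0003, -0.0001] rows>= 3.6
pred knob [0.64055388 0.2729778  0.1742    ] [[308.78875156 221.85668369]]
[(array([308., 257.]), 0.6)]
120 ............................................................
132 ............................................................
144 ............................................................
156 ............................................................
168 ............................................................
180 ............................................................
192 ............................................................
204 ............................................................
216 .......................#########............................
228 .......................#......##............................
240 .............................#..............................
252 ............................................................
264 .........................#####..............................
276 ............................................................
288 ##.....................................................#####
```

>>> move_arm(increments=[[0,-0.005,0.12,0,0,0,1],[0,-0.005,0.24,0,0,0,1],[0,-0.005,0.36,0,0,0,1],[0,-0.005,0.44,0,0,0,0.8],[0.0024,-0.005,0.506,0,0,0,0.5],[0.0024,-0.005,0.506,0,0,0,0.2],[0.0024,-0.005,0.506,0,0,0,0],[0.0024,-0.005,0.506,0,0,0,0],[0.0024,-0.005,0.506,0,0,0,0],[0.0024,-0.005,0.506,0,0,0,0]])

```text
time_s: 57.68
position: [0.637, 0.2744, 0.1691]
tcp_rot: [[0.899, -0.091, -0.429], [-0.082, -0.996, 0.04], [-0.431, -0.001, -0.902]]
force: [0.3, -0.5, 0.1]
opening: 0.557
grasp_force: 0.0
```

>>> move_arm(increments=[[0,0,0,0,0,0,0],[0,0,0,0,0,0,0],[0,0,0,0,0,0,0],[0,0,0,0,0,0,0],[0,0,0,0,0,0,0],[0,0,0,0,0,0,0],[0,0,0,0,0,0,0],[0,0,0,0,0,0,0]])

```text
time_s: 58.35
position: [0.6358, 0.2752, 0.1672]
tcp_rot: [[0.897, -0.091, -0.432], [-0.081, -0.996, 0.041], [-0.434, -0.001, -0.901]]
force: [2.0, 4.3, 1.4]
opening: 0.309
grasp_force: 29.9
```

```bash
cat > r.py <<'E'
exec(open('n.py').read().split('way=')[0])
print(s['opening'],s['grasp_force'],s['force'],'err',p-P)
L=[lid(1.88*(1-i/40)) for i in range(1,41)];cur=(P,Rr)
for i in range(0,40,10):
    print('call');[print(np.round(rel(*cur,*a),4).tolist()) for a in L[i:i+10]];cur=L[i+9]
E
python3 r.py|tail -n +4
```

```text
58.35 [0.63579289 0.27520161 0.16722082]
0.3086032482833088 29.886603230334003 [2.03075726 4.33424384 1.40250563] err [ 0.00114186  0.00168661 -0.00146246]
call
[-0.0224, -0.0, -0.0027, 0.0, 0.0036, -0.0]
[-0.0449, -0.0, -0.0044, -0.0, 0.0072, -0.0]
[-0.0674, -0.0, -0.005, -0.0, 0.0108, 0.0]
[-0.09, -0.0, -0.0045, -0.0, 0.0143, 0.0]
[-0.1125, -0.0, -0.003, 0.0, 0.0179, -0.0]
[-0.1349, -0.0, -0.0004, -0.0, 0.0215, -0.0]
[-0.1571, -0.0, 0.0033, -0.0, 0.0251, -0.0]
[-0.1792, -0.0, 0.008, -0.0, 0.0287, -0.0]
[-0.201, -0.0, 0.0138, -0.0, 0.0323, 0.0]
[-0.2225, -0.0, 0.0205, -0.0, 0.0359, 0.0]
call
[-0.0219, 0.0, 0.0054, 0.0, 0.0036, -0.0]
[-0.0435, 0.0, 0.0118, -0.0, 0.0072, 0.0]
[-0.0649, 0.0, 0.0192, -0.0, 0.0108, -0.0]
[-0.0858, 0.0, 0.0276, -0.0, 0.0143, -0.0]
[-0.1063, -0.0, 0.0371, -0.0, 0.0179, -0.0]
[-0.1264, 0.0, 0.0474, -0.0, 0.0215, -0.0]
[-0.1459, -0.0, 0.0588, -0.0, 0.0251, -0.0]
[-0.1649, -0.0, 0.071, -0.0, 0.0287, -0.0]
[-0.1833, -0.0, 0.0841, -0.0, 0.0323, -0.0]
[-0.201, 0.0, 0.0981, -0.0, 0.0359, -0.0]
call
[-0.0186, 0.0, 0.0128, -0.0, 0.0036, -0.0]
[-0.0366, 0.0, 0.0265, 0.0, 0.0072, 0.0]
[-0.054, -0.0, 0.041, 0.0, 0.0108, 0.0]
[-0.0706, 0.0, 0.0563, 0.0, 0.0143, 0.0]
[-0.0865, -0.0, 0.0724, 0.0, 0.0179, 0.0]
[-0.1016, 0.0, 0.0893, 0.0, 0.0215, 0.0]
[-0.116, -0.0, 0.1068, 0.0, 0.0251, 0.0]
[-0.1294, 0.0, 0.125, 0.0, 0.0287, 0.0]
[-0.142, 0.0, 0.1438, 0.0, 0.0323, -0.0]
[-0.1537, -0.0, 0.1633, 0.0, 0.0359, 0.0]
call
[-0.013, 0.0, 0.0186, -0.0, 0.0036, 0.0]
[-0.025, 0.0, 0.0378, -0.0, 0.0072, 0.0]
[-0.0362, -0.0, 0.0576, -0.0, 0.0108, -0.0]
[-0.0464, 0.0, 0.0779, -0.0, 0.0143, 0.0]
[-0.0556, 0.0, 0.0986, -0.0, 0.0179, 0.0]
[-0.0639, 0.0, 0.1198, -0.0, 0.0215, 0.0]
[-0.0711, 0.0, 0.1413, -0.0, 0.0251, -0.0]
[-0.0773, 0.0, 0.1632, -0.0, 0.0287, 0.0]
[-0.0825, 0.0, 0.1854, -0.0, 0.0323, -0.0]
[-0.0867, 0.0, 0.2078, -0.0, 0.0359, 0.0]
```

The knob is gripped. Bringing the lid down along the arc.

>>> move_arm(increments=[[-0.0224,0,-0.0027,0,0.0036,0,0],[-0.0449,0,-0.0044,0,0.0072,0,0],[-0.0674,0,-0.005,0,0.0108,0,0],[-0.09,0,-0.0045,0,0.0143,0,0],[-0.1125,0,-0.003,0,0.0179,0,0],[-0.1349,0,-0.0004,0,0.0215,0,0],[-0.1571,0,0.0033,0,0.0251,0,0],[-0.1792,0,0.008,0,0.0287,0,0],[-0.201,0,0.0138,0,0.0323,0,0],[-0.2225,0,0.0205,0,0.0359,0,0]])

```text
time_s: 59.18
position: [0.5732, 0.2809, 0.1918]
tcp_rot: [[0.941, -0.091, -0.326], [-0.085, -0.996, 0.031], [-0.328, -0.002, -0.945]]
force: [2.0, 4.6, 5.6]
opening: 0.305
grasp_force: 30.0
```

>>> move_arm(increments=[[-0.0219,0,0.0054,0,0.0036,0,0],[-0.0435,0,0.0118,0,0.0072,0,0],[-0.0649,0,0.0192,0,0.0108,0,0],[-0.0858,0,0.0276,0,0.0143,0,0],[-0.1063,0,0.0371,0,0.0179,0,0],[-0.1264,0,0.0474,0,0.0215,0,0],[-0.1459,0,0.0588,0,0.0251,0,0],[-0.1649,0,0.071,0,0.0287,0,0],[-0.1833,0,0.0841,0,0.0323,0,0],[-0.201,0,0.0981,0,0.0359,0,0]])

```text
time_s: 60.02
position: [0.5051, 0.287, 0.1839]
tcp_rot: [[0.971, -0.091, -0.222], [-0.088, -0.996, 0.021], [-0.223, -0.001, -0.975]]
force: [-0.8, 5.2, 6.7]
opening: 0.308
grasp_force: 30.0
```

>>> move_arm(increments=[[-0.0186,0,0.0128,0,0.0036,0,0],[-0.0366,0,0.0265,0,0.0072,0,0],[-0.054,0,0.041,0,0.0108,0,0],[-0.0706,0,0.0563,0,0.0143,0,0],[-0.0865,0,0.0724,0,0.0179,0,0],[-0.1016,0,0.0893,0,0.0215,0,0],[-0.116,0,0.1068,0,0.0251,0,0],[-0.1294,0,0.125,0,0.0287,0,0],[-0.142,0,0.1438,0,0.0323,0,0],[-0.1537,0,0.1633,0,0.0359,0,0]])

```text
time_s: 60.85
position: [0.449, 0.292, 0.1452]
tcp_rot: [[0.989, -0.091, -0.113], [-0.091, -0.996, 0.011], [-0.113, -0.001, -0.994]]
force: [-0.7, 6.9, 1.5]
opening: 0.303
grasp_force: 30.0
```

>>> move_arm(increments=[[-0.013,0,0.0186,0,0.0036,0,0],[-0.025,0,0.0378,0,0.0072,0,0],[-0.0362,0,0.0576,0,0.0108,0,0],[-0.0464,0,0.0779,0,0.0143,0,0],[-0.0556,0,0.0986,0,0.0179,0,0],[-0.0639,0,0.1198,0,0.0215,0,0],[-0.0711,0,0.1413,0,0.0251,0,0],[-0.0773,0,0.1632,0,0.0287,0,0],[-0.0825,0,0.1854,0,0.0323,0,0],[-0.0865,0,0.205,0,0.0359,0,0]])

```text
time_s: 61.68
position: [0.4176, 0.2949, 0.0867]
tcp_rot: [[0.996, -0.091, 0.002], [-0.091, -0.996, 0.001], [0.002, -0.001, -1.0]]
force: [-1.2, 7.2, 0.9]
opening: 0.304
grasp_force: 30.0
```

```bash
python3 -c "
from h import *
s=bot.read_state();print(s['time_s'],s['position'],s['force'],s['opening'])"
```

```text
61.6833 [0.41757817 0.29489079 0.08670026] [-1.23633417  7.15889742  0.94247331] 0.304298941043032
```

>>> move_arm(increments=[[0,0,0.003,0,0,0,0],[0,0,0.003,0,0,0,0.6],[0,0,0.003,0,0,0,0.6],[0,0,0.003,0,0,0,0.6],[0,0,0.003,0,0,0,0.7],[0,0,-0.05,0,0,0,0.8],[0,0,-0.15,0,0,0,1],[0,0,-0.28,0,0,0,1],[0,0,-0.41,0,0,0,1],[0,0,-0.54,0,0,0,1]])

```text
time_s: 62.52
position: [0.4173, 0.2932, 0.25]
tcp_rot: [[0.996, -0.091, -0.001], [-0.091, -0.996, -0.002], [-0.001, 0.003, -1.0]]
force: [1.4, -0.0, -0.7]
opening: 0.902
grasp_force: 0.0
```

>>> move_arm(increments=[[-0.05,0.2,-0.1,0,0,0,1],[-0.05,0.35,-0.2,0,0,0,1],[-0.05,0.4,-0.2,0,0,0,1],[-0.05,0.5,-0.2,0,0,0,1],[-0.05,0.6,-0.2,0,0,0,1],[-0.05,0.6,-0.2,0,0,0,1]])

```text
time_s: 63.02
position: [0.3856, 0.1119, 0.3091]
tcp_rot: [[0.995, -0.096, 0.0], [-0.096, -0.995, -0.004], [0.0, 0.004, -1.0]]
force: [-0.0, -0.1, 0.1]
opening: 0.999
grasp_force: 0.0
```

```bash
cat > z.py <<'E'
from edge import *
s=bot.read_state();print(s['time_s'],s['position'],s['force'])
for n in ('top','side','wrist'):
    c=viewer.capture(n);cv2.imwrite(f'pics/{n}Z.png',c['image'])
    for t in ['lid_handle','scoop','pan_mid','block1_mid','tape_measure_mid','pliers_mid','sanding_block_mid']:
        print(n,t,[(np.round(r['location']).tolist(),round(r['conf'],2)) for r in nets.find_in(n,t)[:4]])
    if n=='wrist': continue
    a=cv2.imread(f'pics/{n}0.png').astype(int);d=np.abs(a-c['image']).sum(2)>90
    d=cv2.morphologyEx(d.astype(np.uint8),cv2.MORPH_OPEN,np.ones((2,2)))
    k,l,st,ce=cv2.connectedComponentsWithStats(d);print(n,'diffs',[(st[i].tolist()) for i in range(1,k) if st[i,4]>25])
E
python3 z.py
```

```text
63.0167 [0.38564806 0.11193924 0.30913239] [-0.00373972 -0.14780447  0.11931924]
top lid_handle [([170.0, 249.0], 0.82)]
top scoop [([314.0, 270.0], 0.85), ([350.0, 208.0], 0.37)]
top pan_mid [([312.0, 263.0], 0.88)]
top block1_mid [([372.0, 208.0], 0.46)]
top tape_measure_mid [([433.0, 268.0], 0.56)]
top pliers_mid [([469.0, 294.0], 0.88)]
top sanding_block_mid [([438.0, 238.0], 0.76), ([466.0, 295.0], 0.58)]
top diffs [[160, 239, 480, 241, 52990], [434, 308, 28, 4, 79], [277, 364, 14, 9, 64], [271, 381, 17, 2, 34], [49, 391, 112, 89, 2029]]
side lid_handle [([403.0, 170.0], 0.69), ([345.0, 346.0], 0.29)]
side scoop [([314.0, 245.0], 0.89)]
side pan_mid [([314.0, 248.0], 0.82)]
side block1_mid []
side tape_measure_mid [([213.0, 321.0], 0.87)]
side pliers_mid [([160.0, 334.0], 0.72)]
side sanding_block_mid [([238.0, 354.0], 0.74), ([404.0, 170.0], 0.65)]
side diffs [[0, 0, 21, 63, 744], [102, 0, 185, 72, 7848], [318, 0, 51, 36, 1269], [298, 35, 88, 90, 3252], [225, 69, 64, 110, 4182], [173, 71, 12, 7, 47], [150, 76, 32, 39, 625], [173, 154, 14, 13, 96], [170, 170, 37, 27, 493], [0, 185, 31, 61, 1104], [209, 184, 20, 15, 116], [286, 196, 80, 51, 1776], [170, 303, 12, 9, 31]]
wrist lid_handle [([123.0, 124.0], 0.67)]
wrist scoop [([457.0, 110.0], 0.94), ([126.0, 124.0], 0.35)]
wrist pan_mid [([455.0, 112.0], 0.83)]
wrist block1_mid []
wrist tape_measure_mid [([123.0, 124.0], 0.74)]
wrist pliers_mid []
wrist sanding_block_mid [([122.0, 126.0], 0.63)]
```

The side view shows the chest as at the start (lid shut) and the bystanders unchanged. One look under the shelf to count the blocks, and a scoop check.

```bash
cat > v.py <<'E'
from carry import *
q=np.array(s['joint_positions'])
for P,tl in [((.42,-.15,.30),-45),((.44,-.15,.26),-50),((.45,-.15,.22),-55)]:
    R=tilt(Rd(0),(0,1,0),tl);a,e=ik(np.array(P),R,q);print(P,tl,e.round(5),a.round(0))
R=tilt(Rd(0),(0,1,0),-50);plan([((.39,-.02,.33),Rd(0)),((.44,-.15,.26),R)])
w=viewer.capture('wrist');hs=cv2.cvtColor(w['image'],cv2.COLOR_BGR2HSV)
S=RS(83.3);o=np.r_[.4635,-.017,.003];pr=lambda *v:proj(w,[o+S@np.array(a)/1e3 for a in v]).round().astype(int).tolist()
print('pred pan TL..',pr((41,-44,48),(-41,-44,48),(-41,63,3),(41,63,3)),'handle',pr((-60,0,47),(-120,0,47),(-180,0,47)))
for r in range(40,200,8): print(r,''.join('H' if (x[1]>140 and x[0]<14) else 'a' if x[1]<40 else 'm' if x[1]>100 else '.' for x in hs[r,360:640:4]))
E
python3 v.py|tail -n +4
```

```text
(0.42, -0.15, 0.3) -45 0.0 [-61.   3. 131.  66.  42. -21.]
(0.44, -0.15, 0.26) -50 0.0 [-60.  14. 136.  91.  42. -49.]
(0.45, -0.15, 0.22) -55 0.03713 [-61.  26. 140. 107.  48. -72.]
[0.0518, 0.4519, -0.0698, 0.0001, -0.0004, -0.029] rows>= 3.3
[0.1667, 0.4333, 0.2333, 0.0, 0.2778, 0.0] rows>= 7.0
pred pan TL.. [[407, 53], [497, 56], [465, 170], [389, 168]] handle [[510, 108], [574, 109], [638, 111]]
40 ........................................................m.............
48 ......................................................................
56 ....mmmmmmmmm.......mmmmmmmmmmmmm.mmmmmmmmmmmmmmmmmmmmmmmmmmmmmmmmmmmm
64 ....mmmmmmaa........a...........ammmmmmmmmmmmmmmmmmmmmmmmmmmmmmmmmmmmm
72 ....mmmmmm.aaaaaaaaaaaaaaaaaaa...mmmmmmmmmmmmmmmmmmmmmmmmmmmmmmmmmmmmm
80 ....mmmmmmaaaaaaaaaaaaaaaaaaaa.am..mmmmmmmmmmmmmmmmmmmmmmmmmmmmmmmmmmm
88 ....mmmmmm.aaaaaaaaaaaaaaaaaa..ammmmmmmmmmmmmm.mmmmmmmmmmmmmm...mmmmmm
96 ....mmmmmmaaaaaaaaaaaaaaaaaaa..a.aaa.mmmmmmm.mmmmmmmmmmmmmmm..a.mmmmm.
104 ....mmmmmmaaaaaaaaaaaaaaaaaaa..a.aa.HHHHHHHHHHHHHHHHHHHHHHHHHHHHHHHHHH
112 ....mmmmm.aaaaaaaaaaaaaaaaaaa.a..aaHHHHHHHHHHHHHHHHHHHHHHHHHHHHHHHHHHH
120 .mmmmmmmm.aaaaaaaaaaaaaaaaaaaaa..aaammm.mmmmmmmmmmmmmmmmHmHHmHHHHHHHmm
128 .mmmmmmmmaaaaaaaaaaaaaaaaaaa.aammmmmm.mmmmmmmmmmmmmmmmmmmm....mmmmm...
136 m..mmmmmmaaaaaaaaaaaaaaaaaaaa..mmmm.mmmmmmmmmmmmmmmmmmmmmm...mmmmmm...
144 ...mmmmmmaaaaaaaaaaaaaaaaaaaaammmmmmmmmmmmmmmmmmmmmmmmmmmmmmmmmmmmm...
152 ...mmmmmmaaaaaaaaaaaaaaaaaaa.ammmmmmmmmmmmmmmmmmmmmmmmmmmmmmmmmmmm....
160 ...mmmmmmaaaaaaaaaaaaaaaaaaammmmmmmmmmmmmmmmmmmmmmmmmmmm.mmmmmmmmm....
168 ..m......aaaaaaaaaaaaaaaaaaa............mmmmmmmmmmmmmmmmm.mmmmmmm.....
176 mm..mm................................................................
184 ...m..................................................................
192 ......................................................................
```

The scoop lies upright on its mat as before. Now the look under the shelf.

>>> move_arm(increments=[[0.0518,0.4519,-0.0698,0,0,-0.029,1],[0.0518,0.4519,-0.0698,0,0,-0.029,1],[0.0518,0.4519,-0.0698,0,0,-0.029,1],[0.0518,0.4519,-0.0698,0,0,-0.029,1],[0.0518,0.4519,-0.0698,0,0,-0.029,1],[0.0518,0.4519,-0.0698,0,0,-0.029,1]])

```text
time_s: 64.77
position: [0.39, -0.0205, 0.33]
tcp_rot: [[1.0, -0.003, 0.001], [-0.003, -1.0, 0.0], [0.001, -0.0, -1.0]]
force: [0.5, 0.2, 0.2]
opening: 1.0
grasp_force: 0.0
```

>>> move_arm(increments=[[0.1,0.4333,0.1,0,0.03,0,1],[0.1,0.4333,0.1,0,0.06,0,1],[0.1,0.4333,0.1,0,0.1,0,1],[0.1,0.4333,0.1,0,0.13,0,1],[0.1,0.4333,0.1,0,0.16,0,1],[0.1,0.4333,0.1,0,0.19,0,1],[0.1,0.4333,0.1,0,0.22,0,1],[0.1,0.4333,0.1,0,0.25,0,1],[0.1,0.4333,0.1,0,0.25,0,1],[0.1,0.4333,0.1,0,0.25,0,1]])

```text
time_s: 65.6
position: [0.4188, -0.1475, 0.2985]
tcp_rot: [[0.707, -0.001, 0.707], [-0.004, -1.0, 0.003], [0.707, -0.005, -0.707]]
force: [-1.4, 0.4, -1.5]
opening: 1.003
grasp_force: 0.0
```

```bash
cat > y.py <<'E'
from carry import *
F=np.array([.591,-.181])
w=viewer.capture('wrist');im=w['image'];hs=cv2.cvtColor(im,cv2.COLOR_BGR2HSV);cv2.imwrite('pics/wY.png',im)
print(s['time_s'],s['position'],np.array(w['eye']).round(3))
print([(np.round(r['location']),round(r['conf'],2)) for r in nets.find_in('wrist','block1_mid')])
import carry;carry.F=F
B=proj(w,[bayp(x,y,z) for x,y,z in [(-.03,.09,.045),(-.03,-.09,.045),(.119,-.09,.045),(.119,.09,.045),(-.03,.09,.005),(-.03,-.09,.005),(.119,-.09,.005),(.119,.09,.005),(0,.128,.185),(0,-.128,.185)]]).round();print(B.tolist())
x0,x1=int(B[:,0].min())-20,int(B[:,0].max())+20;y0,y1=max(0,int(B[:,1].min())-20),int(B[:,1].max())+20
for r in range(y0,min(y1,480),7): print('%3d'%r,''.join('W' if (x[1]>75 and x[0]<28) else '.' if x[1]>45 else ' ' for x in hs[r,max(0,x0):x1:4]))
E
python3 y.py|tail -n +4
```

```text
65.6 [ 0.41881892 -0.14753198  0.29848435] [ 0.363 -0.149  0.457]
[(array([352., 211.]), 0.94), (array([  5., 283.]), 0.52)]
[[260.0, 262.0], [425.0, 272.0], [417.0, 164.0], [275.0, 157.0], [264.0, 277.0], [417.0, 287.0], [411.0, 184.0], [277.0, 177.0], [201.0, 154.0], [508.0, 170.0]]
134 WWWWWWWWWWWWWWWWWWWWWWWWWWWWWWWWWWWWWWWWWWWWWWWWWWWWWWWWWWWWWWWWWWWWWWWWWWWWWWWWWWWWWWW
141 WWWWWWWWWWWWWWWWWWWWWWWWWWWWWWWWWWWWWWWWWWWWWWWWWWWWWWWWWWWWWWWWWWWWWWWWWWWWWWWWWWWWWWW
148 WWWWWWWWWWWWWWWWWWWWWWWWWWWWWWWWWWWWWWWWWWWWWWWWWWWWWWWWWWWWWWWWWWWWWWWWWWWWWWWWWWWWWWW
155 WWWWWWWWWWWWWWWWWWWWWWWWWWWWWWWWWWWWWWWWWWWWWWWWWWWWWWWWWWWWWWWWWWWWWWWWWWWWWWWWWWWWWWW
162 WWWWWWWWWWWWWWWWWWWWWWW.............................WWWWWWWWWWWWWWWWWWWWWWWWWWWWWWWWWWW
169 WWWWWWWWWWWWWWWWWWWWWW....WWWW..............................WWWWWWWWWWWWWWWWWWWWWWWWWWW
176 WWWWWWWWWWWWWWWWWWWWWW.WWWWWWWWW............................WWWWWWWWWWWWWWWWWWWWWWWWW.W
183 W.WWWWWWWWWWWWWWWWWWWW WWWWWWWWW         .WWW.. .    ........WWWWWWWWWWWWWWWWWWWWWWWW.W
190 WWWWWWWWWWWWWWWWWWWWWWWWWWWWWWWWWWW      .WWWWWWW.   .    . .WWWWWWWWWWWWW
[... 785 characters left out ...]
           ..                . WWWWWWWWWWWWWWWWWWWWWWWWW
260 WWWW.WWWWWWWWWWWWW. .                                         WWWWWWWWWWWWWWWWWWWWWWWWW
267 WWWWWWWWWWW.WWWWWWW                                           WWWWWWWWWWWWWWWWWWWWWWWWW
274 W..WWWWWWWWW.WWWWWWW.       .                                 WWWWWWWWWWWWWWWWWWWWWWWWW
281 .WWWWWWWWWW.WWWWWWWW..                                       WW.WWWW.WWWWWWWWWWWWWWWWWW
288 WWW...WWWWWWW.WWWW.WWWW.W...WWWWWWWW..WWWWWWWWW.            ....WWWWWWWWWWWWWWWWWWWWWWW
295 WW...WWWWWWWWWWWWW.WW.WWWW.W.....WWW.W.WWWWWWWWWWWWWWWWWWWWW.......WWWWWWWWWWWWWWWWWWWW
302 W...WWWWWWWWWWWWWWWWW.WWWWWWWWWWWWWWWW.WWWWWWWWWWWWWWWWWWWW.......W.WWWWWWWWWWWWWWWWWWW
```

```bash
python3 - <<'E'
import cv2
im=cv2.imread('pics/wY.png');hs=cv2.cvtColor(im,cv2.COLOR_BGR2HSV)
for r in range(160,258,3): print(r,''.join((chr(48+min(9,int(x[2])//26)) if x[1]>60 else ' ') for x in hs[r,240:400:2]))
E
```

```text
160 4454688888888886 3     3  333 3 3333  3 3333 33  4  3444444444444444455555555555
163 4455588888877774 3     3  34   3   3  333  3333333333333 333 333 3333333 33 344 
166 444457774444444  3     3445543  3      33  3 3  3     3  3 33 33    3 3 33 3 33 
169 444454444444444  3   4444445444 3                   33          33   3     33  3
172 444454444444444   34444444544444              3   3 3                3   3 33 33
175 444454444444443  4444444445444444                        3     3   3  3         
178 44444444444444  3444444445444444444                                             
181 44444444444444  4444444444544444444                    33                       
184 44444444444444 3444444445544444444                    454544443                 
187 44444444444443 44444454454444444443444                5545444545444             
190 4444444444444 34444444544444444444444443             45544445444444             
193 4444444444444 444444445544444444444444444            55455455455444             
196 4444344444443 4444544444554444444444444444          444455454545453         
[... 932 characters left out ...]
       
232 4444444444                 444444444444       4544444444444554                  
235 8844444444                  4444444444       34555764444444443                  
238 489444444                     33             4565568999999544                   
241 446 44444                                    45555555554663                     
244 444596444                                    4555555554555                      
247 444449988                                    4444445545554                      
250 459888897                                       5444444443                      
253 99999997                                               44                       
256 99999998
```

All the wood lies inside the bin walls and none shows elsewhere. Handing in.

```bash
python3 -c "
from rig import workorder
print(workorder.hand_in())"
```

```text
the job is handed in; nothing more can be done
None
```

I handed the job in at about 66 s: lid opened onto its stop, all four blocks tipped from the scoop into the bin (I saw wood only inside it but could not count four separate blocks), scoop back upright on its mat as before, lid shut, bystanders left alone, no sign of contact with shelf or bin.

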